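# Stamp a series of glaze test tiles on the indexing stamp press

## Robot

A 6-joint arm with a two-finger parallel gripper is mounted at the origin on a cart in front of the work surface, level with it; the furniture and walls round the work are solid. World frame = base frame: x ahead of the robot, y to its left, z up, the work surface at z = 0. Lengths are in m, angles in rad, forces in N, time in s.
With the tool pointing down it reaches from about 0.3 to 0.85 m from the base axis. Payload 4.2 kg.
Tool frame: the origin (TCP) lies midway between the tips of the shut fingers; the grasp point (between the pads) lies 19 mm behind it; z points along the fingers, y is the direction in which the jaws open and shut (so a half turn about z gives the same grasp; the last joint's range is limited). The gripper opens to 91 mm and grips with 3 to 60 N. Pads are 32 mm wide; open, the fingers measure 118 mm over their backs; the gripper's body (76 mm by 178 mm) begins 60 mm behind the grasp point.
Start: joints at [1.184, 0.32, 1.565, -0, 1.257, -0.02], TCP at [0.206, 0.537, 0.192] pointing down, gripper open.
Joint ranges: [-3.11, 3.11], [-0.84, 2.01], [0.21, 2.61], [-1.34, 4.49], [0.05, 2.63], [-2.56, 2.56]. Speed limits (rad/s): [2.57, 2.57, 3.14, 3.14, 3.14, 3.14].

## Interface

Orientations are given as [roll, pitch, yaw] about the fixed x, y, z axes, in that order (R = Rz(yaw) Ry(pitch) Rx(roll)).
In Python, from workcell import observe, snapshot, sign_off gives the robot as it stands.
- The arm moves only by the tool jog_arm, never from a script. Its argument "commands" is a list of rows, each an object with "linear": the shift along the tool's x, y, z in cm, a list of three; "twist": the turn about the tool's z in degrees. In form: [{"linear": [x, y, z], "twist": twist}, ...]. A call has 1 to 12 rows; each row is the pose to reach, as a shift and turn from the pose commanded when the call began, along the tool's axes at that moment; what a row does not reach only later rows make up. A row lasts 1/12 s, in which the tool goes at most 41.7 mm and 7.16 degrees, less where a joint would pass 70% of its speed; a pose out of reach is approached as far as the arm can. A call with a gripper value outside its range is refused whole. "claw" is the closure, from -1 (fully open) to 1 (shut), set as the call begins (left out, the last holds). The fingers move at their own pace and stop on an object; the grip force is fixed at half the most. Time passes only in rows, so rows that repeat a pose let the fingers close. It gives the time, the measured TCP pose, the force and the opening at its end, in the units of the state.
- observe(): the state, without advancing time (a new reading comes with each control period).
- snapshot(name): name is "scene" or "side" or "wrist"; returns a dict with "frame" (480x640x3 uint8, red, green, blue), "camera_matrix" (3x3 intrinsics, pixels), "R" (3x3) and "t" (3): a world point X has camera coordinates R X + t; the wrist camera has in their place "T_tool_cam" (4x4, takes a point from camera to tool coordinates, whose origin is the TCP and whose axes are the flange's). Camera axes: x right, y down, z forward; pixel columns grow to the right and rows downward; lengths in m; the calibration is good to about 2 mm. The wrist camera is an equidistant fisheye: a pixel r from the principal point sees the ray r / f radians off the axis. A picture is of the moment at which its call begins: read the wrist's pose just before it. There is no depth.
- sign_off(): hands the job in, once; it reports no verdict.
The state is a dict: "time": time; "qpos": joint angles; "dq": joint speeds; "joint_torque": joint torques, N m; "eef_pos": TCP position; "tcp_rot": TCP orientation; "contact_force": force on the tool from outside, world axes, zero at the start; "moment": the same for the moment, N m; "finger_gap": finger opening in m.
Only numpy, scipy, OpenCV 4.12 (cv2) and the standard library are available. Lean on these libraries where they do the work, as an engineer would, in place of code of your own. Each camera call takes 0.05 s, during which the arm holds its last target.

## Task

Stamp the glaze test tiles that lie on the ware board: lay them in the nests of the press carriage and, in the order they lay on the board from left to right (the stamp counts up), bring each tile's small brown label patch squarely under the stamp, let the slide lock, and push the ram knob gently down until the sprung stamp gives by about half a centimetre. The carriage slides only while its lock tab is kept pinched, and the tiles crack if the stamp is driven down hard. When all are stamped, collect the tiles in the terracotta dish and leave the carriage fully back at its loading end and locked, without disturbing the cup, tumbler and clay stamp that stand nearby.

Things in the scene. Friction and masses are not known exactly. Their poses are not given: they have to be found in the camera images.
- press_bed_origin (a point): Stamp press for tiles, fixed on the table: wooden bed 110 x 425 mm, origin under its middle. y is the slide direction, loading end at +y, stamp at y = -160 mm; -x is the robot's side. Behind the stamp, at x = 66 mm, stands the column, 34 mm wide and 126 mm tall, with an arm over the stamp. The lock's toothed rack, 26 mm high, runs along the front of the bed.
- carriage (a joint): Wooden carriage with three tile nests, 70 x 278 mm, in m: 0 at the loading end (stop), grows as it slides to and past the stamp (along press -y), stop at 0.270. The lock holds it except while the tab is pressed; then it runs freely (about 1 N).
- lock_tab (a joint): Spring lock tab on the carriage, in m: 0 = tooth seated in the rack (locked), 0.006 = pressed fully (free to slide); clear of the rack above about 0.0035. 8 N to start, 11 N fully pressed. It seats at every 6 mm of carriage travel (0, 0.006, 0.012 ..); let go between two seats, it draws the carriage up to 3 mm to one of them.
- carriage_grip (a point): Where to pinch the lock tab. Two upright steel plates on the deck, 28 mm wide (press y), 48 mm tall: the front one (-x) is the tab, the rear one is fixed. 34 mm over both, 28 mm when pinched home along press x. The point is half-way between the outer faces as pinched, 32 mm above the deck, 16 mm below the plates' tops; axes as the press. A tongue 6 mm high lies on the deck in front.
- ram (a joint): Ram of the press, in m: 0 up (its spring returns it), grows as it is pushed down, stop at 0.045; return spring 1 to 6 N.
- ram_knob_top (a point): Middle of the top of the ram's black knob (38 mm diameter), to be pushed straight down; 192 mm above the table when up. Nearest upright thing: the column behind it, lower than the knob.
- stamp_head: Counting stamp at the foot of the ram. It is sprung in the ram: once its face meets a tile it gives up to 14 mm, at 1.2 N per mm.
- stamp_face (a point): Middle of the stamp's rubber face, 12 x 12 mm, 73 mm above the table when the ram is up, which is 30 mm above the top of a tile in a nest.
- nest_1 (a point): Middle of the floor of nest 1 of the carriage (nearest the stamp), 34 mm above the table; axes as the press. A pocket 60 mm along press y by 45 mm along press x for a tile lying flat, long side along press y, either way round; rims 5 mm high at its ends and corners, the middle 42 mm of each long side open for fingers.
- nest_2 (a point): Middle of the floor of nest 2 of the carriage (66 mm from nest 1), 34 mm above the table; axes as the press. A pocket 60 mm along press y by 45 mm along press x for a tile lying flat, long side along press y, either way round; rims 5 mm high at its ends and corners, the middle 42 mm of each long side open for fingers.
- nest_3 (a point): Middle of the floor of nest 3 of the carriage (nearest the lock tab, 90 mm from it), 34 mm above the table; axes as the press. A pocket 60 mm along press y by 45 mm along press x for a tile lying flat, long side along press y, either way round; rims 5 mm high at its ends and corners, the middle 42 mm of each long side open for fingers.
- tile_1_center (a point): Middle, half-way up, of the first (leftmost) glaze test tile in the row on the ware board, from left (+y) to right, if present (two or three of the four places are filled): flat, 56 (its x) x 41 (its y) x 9 mm, 40 g, half of it glazed, half bare clay, z up. Pinch it across the 41 mm, along its y.
- tile_1_mark (a point): Middle of the small brown label patch (16 x 9 mm) on the bare half of tile_1, on its top face, 18.5 mm from its middle along its -x.
- tile_2_center (a point): Middle, half-way up, of the second glaze test tile in the row on the ware board, from left (+y) to right, if present (two or three of the four places are filled): flat, 56 (its x) x 41 (its y) x 9 mm, 40 g, half of it glazed, half bare clay, z up. Pinch it across the 41 mm, along its y.
- tile_2_mark (a point): Middle of the small brown label patch (16 x 9 mm) on the bare half of tile_2, on its top face, 18.5 mm from its middle along its -x.
- tile_3_center (a point): Middle, half-way up, of the third glaze test tile in the row on the ware board, from left (+y) to right, if present (two or three of the four places are filled): flat, 56 (its x) x 41 (its y) x 9 mm, 40 g, half of it glazed, half bare clay, z up. Pinch it across the 41 mm, along its y.
- tile_3_mark (a point): Middle of the small brown label patch (16 x 9 mm) on the bare half of tile_3, on its top face, 18.5 mm from its middle along its -x.
- tile_4_center (a point): Middle, half-way up, of the fourth (rightmost) glaze test tile in the row on the ware board, from left (+y) to right, if present (two or three of the four places are filled): flat, 56 (its x) x 41 (its y) x 9 mm, 40 g, half of it glazed, half bare clay, z up. Pinch it across the 41 mm, along its y.
- tile_4_mark (a point): Middle of the small brown label patch (16 x 9 mm) on the bare half of tile_4, on its top face, 18.5 mm from its middle along its -x.
- ware_board: Wooden board 110 x 370 mm, fixed, its top 16 mm above the table, on which the tiles lie in a row; origin under its middle, its y along the row.
- dish: Round terracotta dish, loose, 213 mm across and 55 mm high, with sloping walls; inner floor about 10 mm above the table and 100 mm across. Origin under its middle.
- tumbler: Green tumbler, 65 mm across, 84 mm high; a bystander.
- clay_stamp: Small clay stamp, 23 mm across, 50 mm high; a bystander.
- cup: Small pinkish cup, 68 mm across, 62 mm high; a bystander.
There are look-alikes about, which are no part of the job. What is shaped like the part that bears tile_2_center but black or blue is not meant.

How it is judged:
By the outcome, as a careful person would: the job done as asked, in the order asked, and still so for the second after the job is handed in, with the robot touching nothing.
Of tile_1, tile_2, tile_3, tile_4 only 2 to 3 are there at a start; the rules pass over those that are not, and their reading is None.
At some moment in a run one of tile_1, tile_2, tile_3, tile_4, dish may be knocked a few centimetres aside while the robot is not near it.
Once in a run the grip may slacken for a moment while it holds something.
It also fails if it takes over 210 s, if anything falls off the work surface, if the arm or the gripper's body presses on something with over 40 N, if the wrist force passes 120 N, or if a joint passes its speed limit or range.

## Working session

There is one attempt and no reset: what is moved stays moved. The work goes in short steps, Python scripts to look and compute and a tool call to move; the robot and the scene stay as the last step left them, time stands still between calls to the robot, and variables do not carry over. Pictures are saved under pics/ and viewed, and the job is handed in when it is done.

Besides the shell and the picture viewer there is one more tool, called after ">>>" by a JSON object that holds its "name" and its "arguments", one argument or row to a line. jog_arm: Moves the arm, as the interface text tells. Its arguments: {"type":"object","properties":{"commands":{"type":"array"},"claw":{"type":"number"}},"required":["commands"]}

```bash
ls; mkdir -p pics; python3 - <<'E'
from workcell import observe, snapshot
import cv2
print(observe())
for n in ["scene","side","wrist"]:
    s=snapshot(n); cv2.imwrite(f"pics/{n}0.png",s["frame"][:,:,::-1]); print(n,{k:(v if k!="frame" else 0) for k,v in s.items()})
E
```

```text
pics
{'time': 0.0, 'qpos': array([ 1.18397375e+00,  3.20256948e-01,  1.56568765e+00, -1.73107567e-05,
        1.25739472e+00, -2.00030932e-02]), 'dq': array([-0.00079387, -0.00053157, -0.00038603, -0.00118803,  0.00205464,
       -0.00082808]), 'joint_torque': array([-1.14532377e-03, -4.12459373e+01, -2.31975836e+01,  7.25865900e-02,
        4.55673330e-02, -1.57540844e-04]), 'eef_pos': array([0.20602055, 0.53623206, 0.19103705]), 'tcp_rot': array([-3.13984601e+00, -1.84813389e-05,  2.77477851e+00]), 'contact_force': array([-0.16415032, -0.02945921, -0.02143453]), 'moment': array([-0.04911646,  0.04674064,  0.05611101]), 'finger_gap': 0.09095701111226075}
scene {'frame': 0, 'camera_matrix': array([[488.96286503,   0.        , 319.74654179],
       [  0.        , 488.96286503, 242.27818771],
       [  0.        ,   0.        ,   1.        ]]), 'R': array([[ 0.46024058, -0.88778191, -0.00467835],
       [-0.49870155, -0.25416814, -0.82867081],
       [ 0.73448987,  0.38372103, -0.55971671]]), 't': array([-0.24595885,  0.42645744,  0.9288593 ])}
side {'frame': 0, 'camera_matrix': array(
[... 199 characters left out ...]
],
       [ 0.10641174, -0.82145813, -0.56025269],
       [-0.06878961,  0.55601991, -0.82831748]]), 't': array([-0.60147747,  0.03731333,  1.24614288])}
wrist {'frame': 0, 'camera_matrix': array([[371.64829954,   0.        , 313.47245604],
       [  0.        , 371.64829954, 242.37743188],
       [  0.        ,   0.        ,   1.        ]]), 'T_tool_cam': array([[-1.28866547e-04, -9.59515138e-01, -2.81657031e-01,
         7.94937673e-02],
       [ 9.99999293e-01, -4.56594628e-04,  1.09794171e-03,
        -6.80286096e-04],
       [-1.18209477e-03, -2.81656691e-01,  9.59514519e-01,
        -1.93888054e-01],
       [ 0.00000000e+00,  0.00000000e+00,  0.00000000e+00,
         1.00000000e+00]])}
```

View pics/scene0.png

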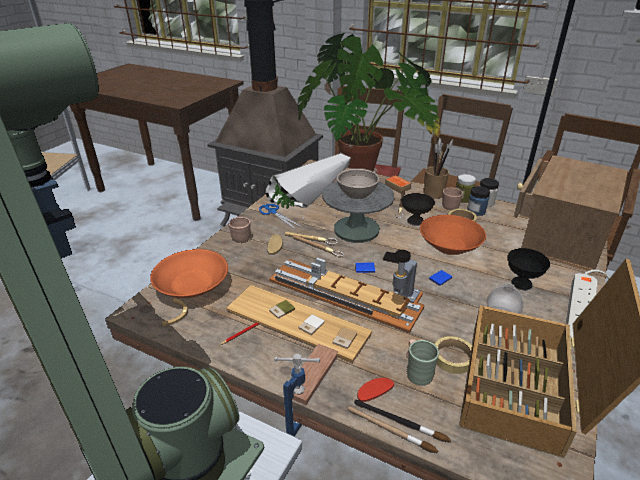

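View pics/side0.png

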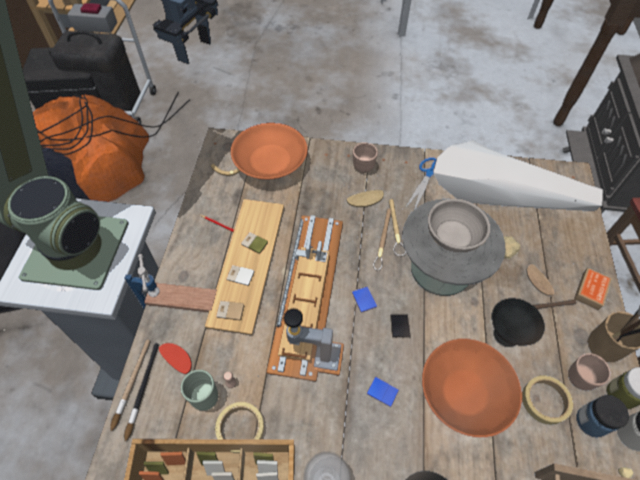

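View pics/wrist0.png

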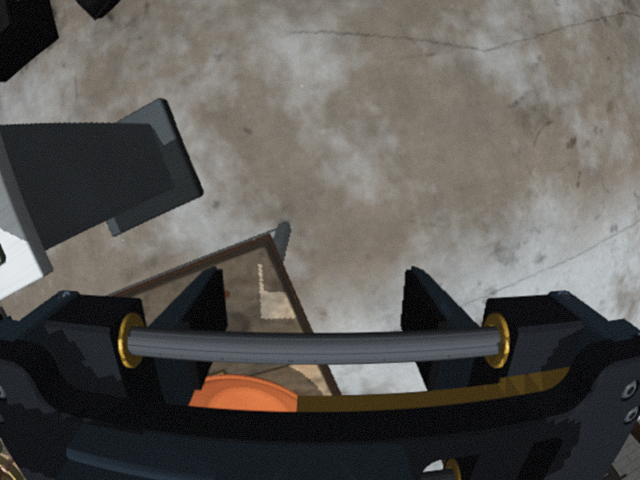

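```bash
cat > h.py <<'E'
from workcell import observe, snapshot
import cv2, numpy as np
from scipy.spatial.transform import Rotation as Ro
def plane(s,px,z):
    px=np.atleast_2d(np.array(px,float)); K=s["camera_matrix"]
    d=np.c_[px,np.ones(len(px))]@np.linalg.inv(K).T
    R=s["R"];t=s["t"]; C=-R.T@t; D=d@R
    return C+D*((z-C[2])/D[:,2])[:,None]
def proj(s,X):
    X=np.atleast_2d(X); c=X@s["R"].T+s["t"]; u=c@s["camera_matrix"].T; return u[:,:2]/u[:,2:]
def wpose(o=None):
    o=o or observe(); T=np.eye(4); T[:3,:3]=Ro.from_euler("xyz",o["tcp_rot"]).as_matrix(); T[:3,3]=o["eef_pos"]; return T
def wplane(s,T,px,z):
    px=np.atleast_2d(np.array(px,float)); K=s["camera_matrix"]
    v=(px-K[:2,2])/K[0,0]; r=np.linalg.norm(v,axis=1)+1e-12
    d=np.c_[v/r[:,None]*np.sin(r)[:,None],np.cos(r)]
    M=T@s["T_tool_cam"]; D=d@M[:3,:3].T; C=M[:3,3]
    return C+D*((z-C[2])/D[:,2])[:,None]
def wproj(s,T,X):
    X=np.atleast_2d(X); M=np.linalg.inv(T@s["T_tool_cam"]); c=X@M[:3,:3].T+M[:3,3]
    r=np.arctan2(np.hypot(c[:,0],c[:,1]),c[:,2]); n=np.hypot(c[:,0],c[:,1])+1e-12
    K=s["camera_matrix"]; return K[:2,2]+K[0,0]*(r/n)[:,None]*c[:,:2]
def crop(f,x0,y0,x1,y1,name,k=4):
    cv2.imwrite("pics/"+name+".png",cv2.resize(f[y0:y1,x0:x1,::-1],None,fx=k,fy=k,interpolation=cv2.INTER_CUBIC))
def to_tool(T,X): # world target tcp -> tool shift in cm
    return (T[:3,:3].T@(np.asarray(X)-T[:3,3]))*100
E
python3 - <<'E'
from h import *
s=snapshot("side"); crop(s["frame"],200,190,350,330,"side_board",5); crop(s["frame"],255,205,355,385,"side_press",4) 
c=snapshot("scene"); crop(c["frame"],225,245,425,365,"scene_press",4)
for n,px in [("dishA",[[232,152],[308,148],[269,125],[270,180]]),("dishB",[[422,386],[522,388],[472,338],[474,436]])]:
    print(n,plane(s,px,0.055).round(3).tolist())
E
```

```text
dishA [[0.335, 0.329, 0.055], [0.54, 0.371, 0.055], [0.417, 0.447, 0.055], [0.456, 0.244, 0.055]]
dishB [[0.858, -0.253, 0.055], [1.058, -0.232, 0.055], [0.963, -0.136, 0.055], [0.957, -0.337, 0.055]]
```

View pics/side_board.png

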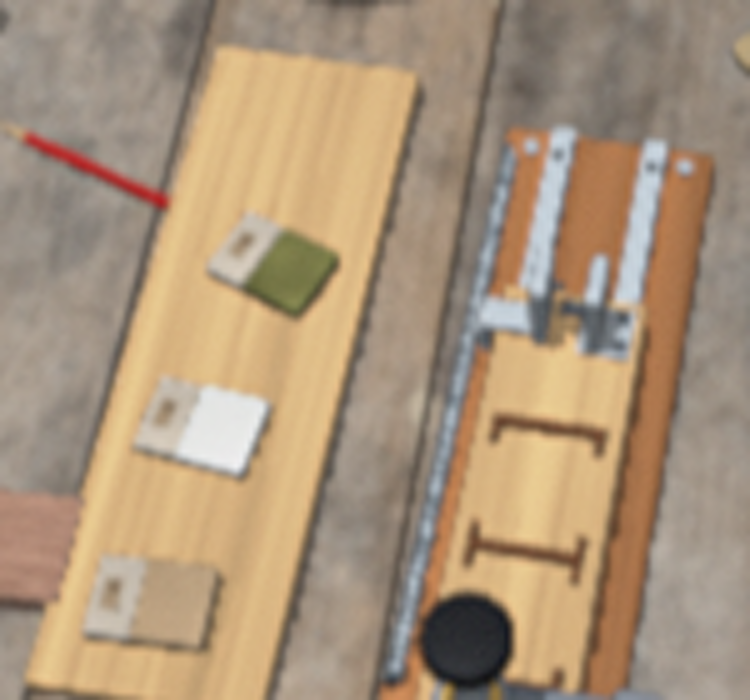

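View pics/side_press.png

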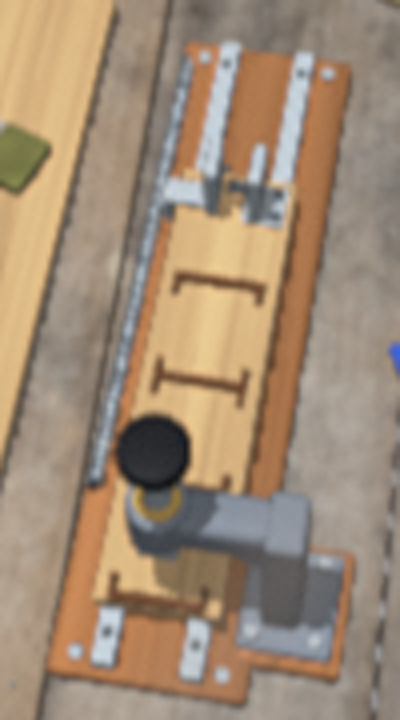

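View pics/scene_press.png

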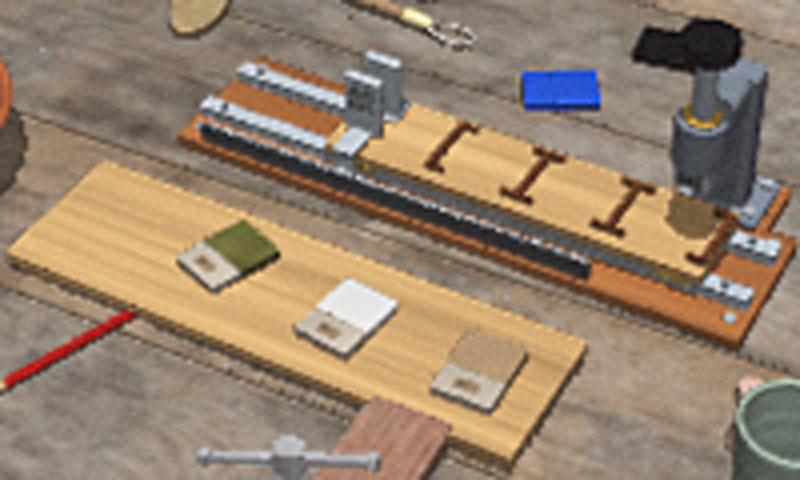

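```bash
python3 - <<'E'
from h import *
s=snapshot("side"); c=snapshot("scene")
P=lambda pts,o,k:np.array(pts)/k+np.array(o)
bed=P([[190,45],[350,65],[50,668],[245,700]],(255,205),4)
print("bed",plane(s,bed,0.012).round(3).tolist())
tl=P([[240,243],[165,413],[113,593]],(200,190),5); print("marks",plane(s,tl,.025).round(3).tolist())
tc=P([[275,263],[203,425],[153,602]],(200,190),5); print("tiles side",plane(s,tc,.025).round(3).tolist())
tc2=P([[228,255],[347,315],[481,367]],(225,245),4); print("tiles scene",plane(c,tc2,.025).round(3).tolist())
print("board",plane(s,P([[215,48],[418,75],[28,685]],(200,190),5),.016).round(3).tolist())
print("knob side",plane(s,P([[153,450]],(255,205),4),.192), "scene",plane(c,P([[712,45]],(225,245),4),.192))
print("plates side", plane(s,P([[228,190]],(255,205),4),.082),"scene",plane(c,P([[372,80]],(225,245),4),.075))
E
```

```text
bed [[0.553, 0.168, 0.012], [0.658, 0.166, 0.012], [0.536, -0.251, 0.012], [0.642, -0.255, 0.012]]
marks [[0.429, 0.073, 0.025], [0.413, -0.028, 0.025], [0.41, -0.123, 0.025]]
tiles side [[0.449, 0.063, 0.025], [0.432, -0.032, 0.025], [0.429, -0.125, 0.025]]
tiles scene [[0.439, 0.06, 0.025], [0.425, -0.034, 0.025], [0.423, -0.127, 0.025]]
board [[0.388, 0.2, 0.016], [0.499, 0.196, 0.016], [0.38, -0.169, 0.016]]
knob side [[ 0.59043385 -0.19929861  0.192     ]] scene [[ 0.57340352 -0.20408556  0.192     ]]
plates side [[0.59770259 0.01736475 0.082     ]] scene [[0.58930839 0.0334245  0.075     ]]
```

```bash
cat >> h.py <<'E'
def go(X,yaw_deg=None):
    "print tool shift (cm) and twist (deg) to reach world tcp X, yaw"
    o=observe(); T=wpose(o); d=to_tool(T,X); tw=0
    if yaw_deg is not None: tw=-((yaw_deg-np.degrees(o["tcp_rot"][2])+180)%360-180)
    print("t",round(o["time"],2),"shift",d.round(2),"twist",round(tw,2),"yaw",np.degrees(o["tcp_rot"][2]).round(2),"gap",round(o["finger_gap"],4)); return d,tw
E
python3 -c "
from h import *
go([0.48,-0.10,0.33],88)"
```

```text
t 0.35 shift [-48.39 -49.61 -13.82] twist 70.98 yaw 158.98 gap 0.0913
```

>>> {"name": "jog_arm", "arguments": {
  "commands": [
    {"linear":[0,0,-8],"twist":0},
    {"linear":[0,0,-13.8],"twist":7},
    {"linear":[-48.4,-49.6,-13.8],"twist":71},
    {"linear":[-48.4,-49.6,-13.8],"twist":71},
    {"linear":[-48.4,-49.6,-13.8],"twist":71},
    {"linear":[-48.4,-49.6,-13.8],"twist":71},
    {"linear":[-48.4,-49.6,-13.8],"twist":71},
    {"linear":[-48.4,-49.6,-13.8],"twist":71},
    {"linear":[-48.4,-49.6,-13.8],"twist":71},
    {"linear":[-48.4,-49.6,-13.8],"twist":71},
    {"linear":[-48.4,-49.6,-13.8],"twist":71},
    {"linear":[-48.4,-49.6,-13.8],"twist":71}
  ]
}}

```text
time: 1.35
eef_pos: [0.3706, 0.1533, 0.3084]
tcp_rot: [3.141, -0.0, 1.532]
contact_force: [0.8, 0.3, -1.3]
finger_gap: 0.0912
```

```bash
python3 -c "
from h import *
go([0.48,-0.10,0.33],88); print(observe()['eef_pos'],observe()['qpos'])"
```

```text
t 1.35 shift [-24.88  11.92  -2.16] twist -0.22 yaw 87.78 gap 0.0912
[0.37057561 0.1532902  0.30840412] [ 3.63490590e-01 -2.04194003e-02  1.68904854e+00  5.72971127e-05
  1.47183928e+00  4.02245107e-01]
```

>>> {"name": "jog_arm", "arguments": {
  "commands": [
    {"linear":[-24.9,11.9,-2.2],"twist":0},
    {"linear":[-24.9,11.9,-2.2],"twist":0},
    {"linear":[-24.9,11.9,-2.2],"twist":0},
    {"linear":[-24.9,11.9,-2.2],"twist":0},
    {"linear":[-24.9,11.9,-2.2],"twist":0},
    {"linear":[-24.9,11.9,-2.2],"twist":0},
    {"linear":[-24.9,11.9,-2.2],"twist":0},
    {"linear":[-24.9,11.9,-2.2],"twist":0},
    {"linear":[-24.9,11.9,-2.2],"twist":0},
    {"linear":[-24.9,11.9,-2.2],"twist":0}
  ]
}}

```text
time: 2.18
eef_pos: [0.4801, -0.0972, 0.3297]
tcp_rot: [-3.141, -0.001, 1.536]
contact_force: [0.7, 0.4, -0.2]
finger_gap: 0.0911
```

```bash
python3 - <<'E'
from h import *
o=observe(); T=wpose(o); print(T.round(3), o['dq'].round(3))
s=snapshot("wrist"); cv2.imwrite("pics/w1.png",s["frame"][:,:,::-1]); np.savez("w1.npz",T=T,**s)
E
```

```text
[[ 0.035  0.999 -0.001  0.48 ]
 [ 0.999 -0.035  0.001 -0.097]
 [ 0.001 -0.001 -1.     0.33 ]
 [ 0.     0.     0.     1.   ]] [ 0.02  -0.014  0.007  0.    -0.001 -0.001]
```

View pics/w1.png

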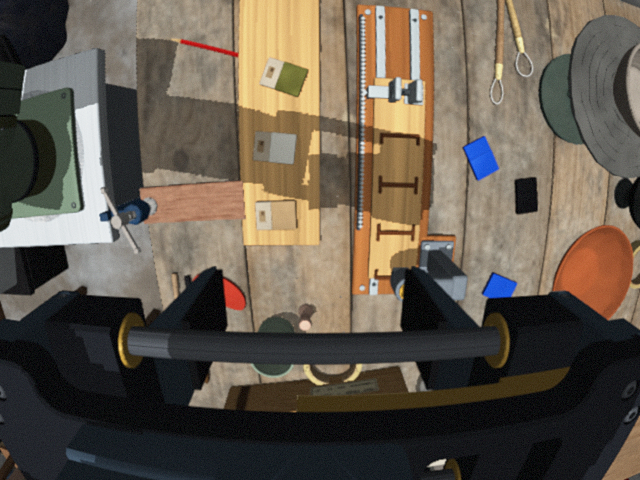

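```bash
python3 - <<'E'
from h import *
s=np.load("w1.npz"); crop(s["frame"],340,0,480,150,"w1a",5); crop(s["frame"],340,150,480,300,"w1b",5); crop(s["frame"],235,40,335,250,"w1c",4)
E
```

```text
(no output)
```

View pics/w1a.png

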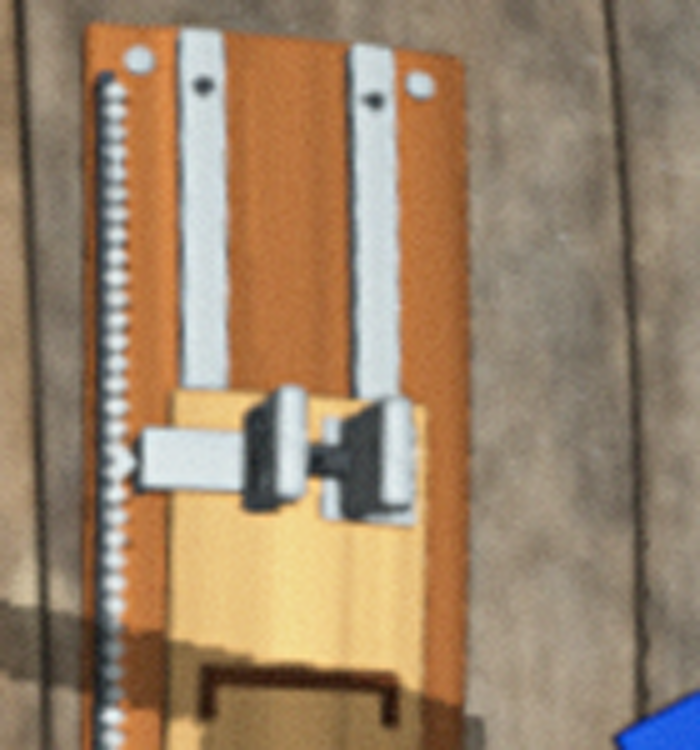

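View pics/w1b.png

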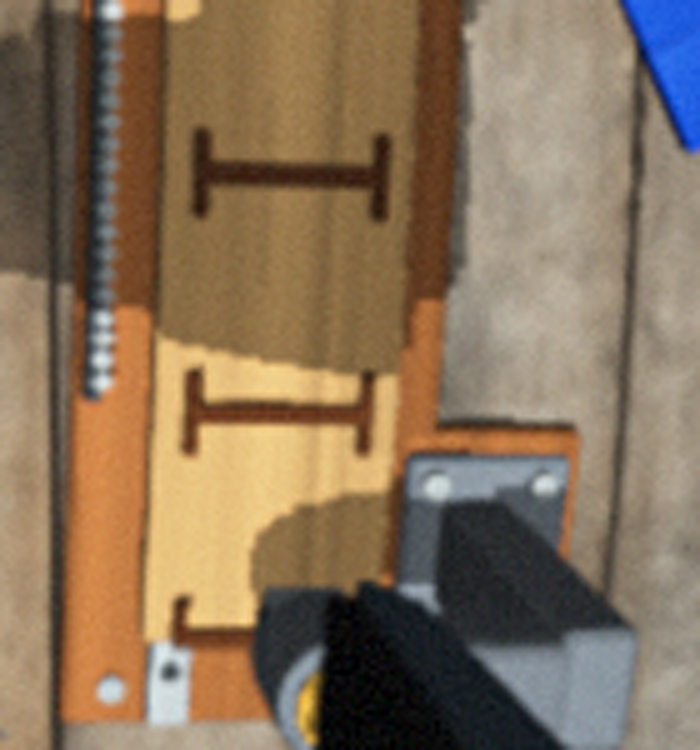

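View pics/w1c.png

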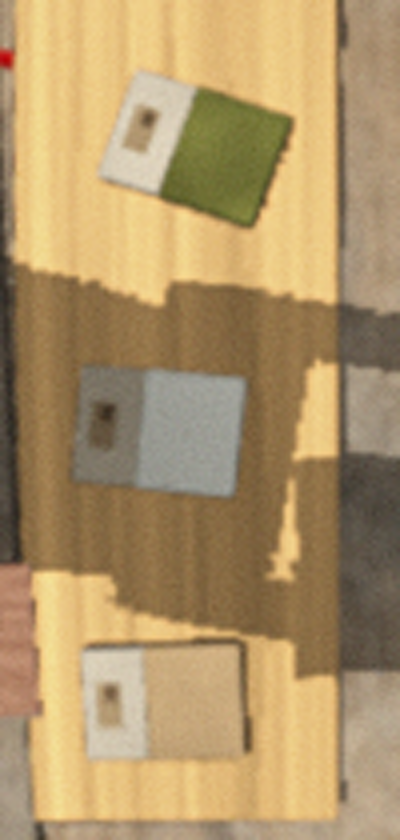

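```bash
cat > m1.py <<'E'
from h import *
s=np.load("w1.npz");T=s["T"]
W=lambda pts,o,k,z:wplane(s,T,np.array(pts)/k+np.array(o)-0.4,z)  # 0.4: resize pixel centre shift approx
A=(340,0);B=(340,150);C=(235,40)
print("bed +y corners z.012",W([[87,22],[465,57]],A,5,.012).round(4).tolist())
print("bed -y corner",W([[63,722]],B,5,.012).round(4).tolist())
print("deck +y",W([[172,390],[427,406]],A,5,.034).round(4).tolist(),"deck -y",W([[145,640]],B,5,.034).round(4).tolist())
print("deck right edge",W([[415,200],[385,560]],B,5,.034).round(4).tolist())
print("rims",W([[202,672],[393,684]],A,5,.039).round(4).tolist(),W([[202,173],[380,177],[192,411],[366,415],[183,635]],B,5,.039).round(4).tolist())
print("plates top front",W([[279,390],[306,388],[302,497],[277,500]],A,5,.082).round(4).tolist())
print("plates top rear",W([[385,400],[410,400],[408,508],[383,505]],A,5,.082).round(4).tolist())
print("tooth",W([[133,461]],A,5,.030).round(4).tolist())
for n,q,m in [("t1",[[137,70],[293,117],[250,226],[100,178]],[141,128]),("t2",[[82,365],[247,375],[234,496],[74,481]],[103,425]),("t3",[[83,647],[240,641],[247,752],[88,758]],[109,704])]:
    p=W(q,C,4,.025); c=p.mean(0); ex=(p[1]+p[2]-p[0]-p[3])/2; ey=(p[0]+p[1]-p[2]-p[3])/2
    print(n,c.round(4),"yaw",np.degrees(np.arctan2(ex[1],ex[0])).round(1),"yaw from y",np.degrees(np.arctan2(-ey[0],ey[1])).round(1),np.linalg.norm(ex).round(4),np.linalg.norm(ey).round(4),"mark",W([m],C,4,.025).round(4))
E
python3 m1.py
```

```text
bed +y corners z.012 [[0.5496, 0.1722, 0.012], [0.6583, 0.1677, 0.012]]
bed -y corner [[0.5332, -0.2507, 0.012]]
deck +y [[0.5645, 0.0596, 0.034], [0.634, 0.0574, 0.034]] deck -y [[0.5546, -0.2161, 0.034]]
deck right edge [[0.6293, -0.0913, 0.034], [0.6244, -0.1949, 0.034]]
rims [[0.5694, -0.0161, 0.039], [0.6212, -0.0188, 0.039]] [[0.5687, -0.0826, 0.039], [0.6178, -0.0842, 0.039], [0.5662, -0.1477, 0.039], [0.6155, -0.1503, 0.039], [0.5648, -0.2131, 0.039]]
plates top front [[0.5824, 0.0525, 0.082], [0.5891, 0.0532, 0.082], [0.5872, 0.0263, 0.082], [0.581, 0.0255, 0.082]]
plates top rear [[0.6086, 0.051, 0.082], [0.6149, 0.0513, 0.082], [0.6135, 0.0244, 0.082], [0.6072, 0.0249, 0.082]]
tooth [[0.5541, 0.0408, 0.03]]
t1 [0.446  0.0656 0.025 ] yaw -21.2 yaw from y -21.6 0.0537 0.0395 mark [[0.4284 0.0733 0.025 ]]
t2 [ 0.4302 -0.0293  0.025 ] yaw -7.5 yaw from y -7.7 0.0548 0.0401 mark [[ 0.4116 -0.0269  0.025 ]]
t3 [ 0.4271 -0.122   0.025 ] yaw -0.1 yaw from y -0.3 0.0549 0.0391 mark [[ 0.4079 -0.1227  0.025 ]]
```

```bash
python3 -c "
from h import *
go([0.600,0.0385,0.16],87.8);go([0.600,0.0385,0.049],87.8)"
```

```text
t 2.23 shift [13.92 11.53 17.  ] twist 0.24 yaw 88.04 gap 0.0914
t 2.23 shift [13.92 11.54 28.1 ] twist 0.24 yaw 88.04 gap 0.0914
```

>>> {"name": "jog_arm", "arguments": {
  "commands": [
    {"linear":[13.9,11.5,10],"twist":0.2},
    {"linear":[13.9,11.5,12],"twist":0.2},
    {"linear":[13.9,11.5,15],"twist":0.2},
    {"linear":[13.9,11.5,17],"twist":0.2},
    {"linear":[13.9,11.5,17],"twist":0.2},
    {"linear":[13.9,11.5,17],"twist":0.2},
    {"linear":[13.9,11.5,17],"twist":0.2},
    {"linear":[13.9,11.5,17],"twist":0.2},
    {"linear":[13.9,11.5,17],"twist":0.2}
  ]
}}

```text
time: 2.98
eef_pos: [0.6002, 0.0378, 0.161]
tcp_rot: [3.141, 0.0, 1.534]
contact_force: [-0.2, 0.1, 0.9]
finger_gap: 0.0913
```

```bash
python3 - <<'E'
from h import *
go([0.600,0.0385,0.049],87.8)
o=observe(); T=wpose(o)
s=snapshot("wrist"); cv2.imwrite("pics/w2.png",s["frame"][:,:,::-1]); np.savez("w2.npz",T=T,**s)
E
```

```text
t 2.98 shift [ 0.07 -0.03 11.2 ] twist 0.09 yaw 87.89 gap 0.0913
```

View pics/w2.png

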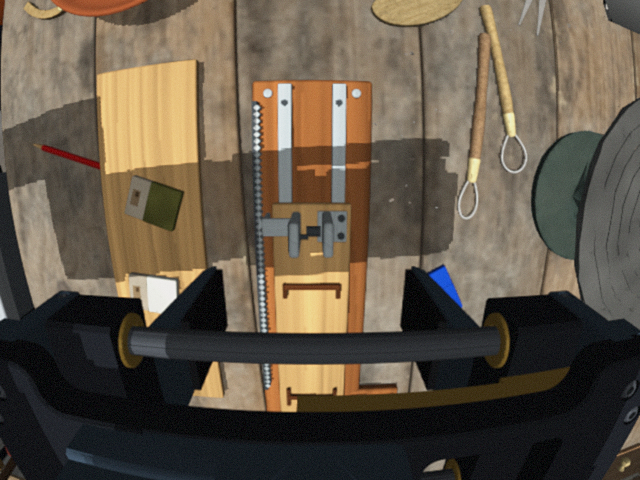

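```bash
python3 - <<'E'
from h import *
s=np.load("w2.npz");crop(s["frame"],245,190,375,310,"w2a",6)
E
```

```text
(no output)
```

View pics/w2a.png

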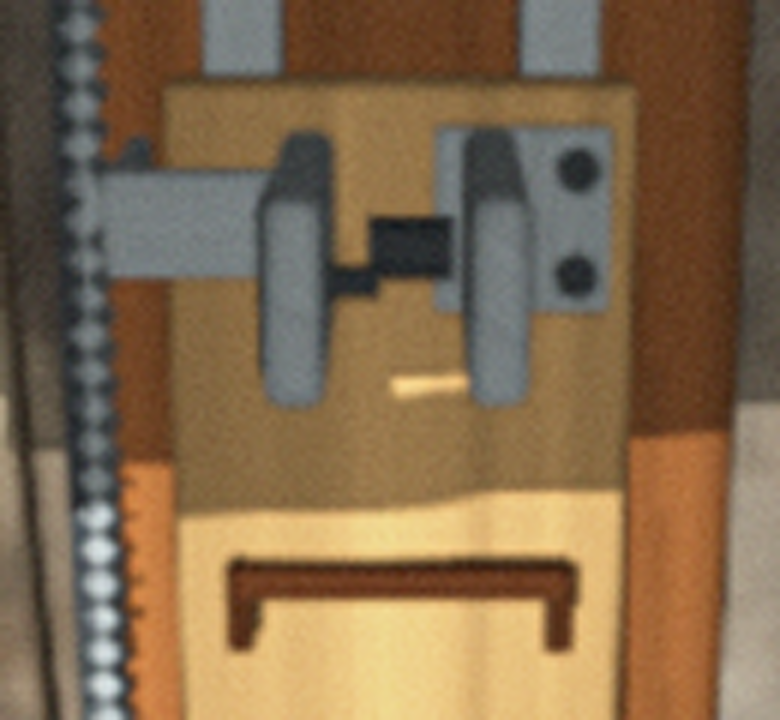

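```bash
python3 - <<'E'
from h import *
s=np.load("w2.npz");T=s["T"]
W=lambda pts,o,k,z:wplane(s,T,np.array(pts)/k+np.array(o)-0.4,z)
A=(245,190)
print("plate outer L,R; +y,-y", W([[261,300],[530,300],[295,198],[295,405],[498,195],[498,405]],A,6,.082).round(4).tolist())
print("deck corners",W([[165,82],[635,88]],A,6,.034).round(4).tolist())
print("rim",W([[230,580],[575,580]],A,6,.039).round(4).tolist())
E
```

```text
plate outer L,R; +y,-y [[0.5811, 0.04, 0.082], [0.6153, 0.0388, 0.082], [0.5861, 0.0532, 0.082], [0.5847, 0.0258, 0.082], [0.6116, 0.0526, 0.082], [0.6109, 0.0248, 0.082]]
deck corners [[0.5649, 0.0602, 0.034], [0.6337, 0.0567, 0.034]]
rim [[0.5702, -0.0166, 0.039], [0.6233, -0.0186, 0.039]]
```

>>> {"name": "jog_arm", "arguments": {
  "commands": [
    {"linear":[0.1,0.1,3],"twist":0},
    {"linear":[0.1,0.1,6],"twist":0},
    {"linear":[0.1,0.1,8.5],"twist":0},
    {"linear":[0.1,0.1,10],"twist":0},
    {"linear":[0.1,0.1,11.2],"twist":0},
    {"linear":[0.1,0.1,11.2],"twist":0}
  ]
}}

```text
time: 3.53
eef_pos: [0.6002, 0.0372, 0.0477]
tcp_rot: [-3.14, 0.0, 1.531]
contact_force: [-0.4, 0.1, 0.7]
finger_gap: 0.0913
```

>>> {"name": "jog_arm", "arguments": {
  "commands": [
    {"linear":[0,0,0],"twist":0},
    {"linear":[0,0,0],"twist":0},
    {"linear":[0,0,0],"twist":0},
    {"linear":[0,0,0],"twist":0},
    {"linear":[0,0,0],"twist":0},
    {"linear":[0,0,0],"twist":0},
    {"linear":[0,0,0],"twist":0},
    {"linear":[0,0,0],"twist":0}
  ],
  "claw": 1
}}

```text
time: 4.2
eef_pos: [0.6014, 0.0381, 0.048]
tcp_rot: [-3.142, -0.0, 1.532]
contact_force: [-0.6, 0.2, -1.1]
finger_gap: 0.041
```

>>> {"name": "jog_arm", "arguments": {
  "commands": [
    {"linear":[0,0,0],"twist":0},
    {"linear":[0,0,0],"twist":0},
    {"linear":[0,0,0],"twist":0},
    {"linear":[0,0,0],"twist":0}
  ]
}}

```text
time: 4.53
eef_pos: [0.6015, 0.0381, 0.0477]
tcp_rot: [-3.141, -0.0, 1.532]
contact_force: [0.4, 0.1, -1.6]
finger_gap: 0.0269
```

>>> {"name": "jog_arm", "arguments": {
  "commands": [
    {"linear":[1,0,0],"twist":0},
    {"linear":[2.5,0,0],"twist":0},
    {"linear":[4,0,0],"twist":0},
    {"linear":[5.5,0,0],"twist":0},
    {"linear":[7,0,0],"twist":0},
    {"linear":[7,0,0],"twist":0},
    {"linear":[7,0,0],"twist":0}
  ]
}}

```text
time: 5.12
eef_pos: [0.6043, 0.1101, 0.0477]
tcp_rot: [3.141, -0.001, 1.534]
contact_force: [1.9, 0.4, -3.8]
finger_gap: 0.0272
```

>>> {"name": "jog_arm", "arguments": {
  "commands": [
    {"linear":[0.3,0,0],"twist":0},
    {"linear":[0.6,0,0],"twist":0},
    {"linear":[0.9,0,0],"twist":0},
    {"linear":[1.2,0,0],"twist":0},
    {"linear":[1.2,0,0],"twist":0}
  ]
}}

```text
time: 5.53
eef_pos: [0.6047, 0.1203, 0.0478]
tcp_rot: [3.142, -0.001, 1.532]
contact_force: [3.4, 1.4, -5.6]
finger_gap: 0.0272
```

>>> {"name": "jog_arm", "arguments": {
  "commands": [
    {"linear":[0.3,0,0],"twist":0},
    {"linear":[0.6,0,0],"twist":0},
    {"linear":[0.6,0,0],"twist":0}
  ]
}}

```text
time: 5.78
eef_pos: [0.6049, 0.1265, 0.0478]
tcp_rot: [3.141, -0.001, 1.532]
contact_force: [2.9, 0.3, -6.4]
finger_gap: 0.0272
```

>>> {"name": "jog_arm", "arguments": {
  "commands": [
    {"linear":[0.3,0,0],"twist":0},
    {"linear":[0.6,0,0],"twist":0},
    {"linear":[0.6,0,0],"twist":0}
  ]
}}

```text
time: 6.03
eef_pos: [0.6051, 0.1326, 0.0478]
tcp_rot: [3.142, -0.001, 1.532]
contact_force: [4.0, 0.8, -8.4]
finger_gap: 0.027
```

>>> {"name": "jog_arm", "arguments": {
  "commands": [
    {"linear":[0.3,0,0],"twist":0},
    {"linear":[0.6,0,0],"twist":0},
    {"linear":[0.6,0,0],"twist":0}
  ]
}}

```text
time: 6.28
eef_pos: [0.6052, 0.1341, 0.0478]
tcp_rot: [-3.141, 0.007, 1.534]
contact_force: [4.9, -12.9, -6.6]
finger_gap: 0.0271
```

>>> {"name": "jog_arm", "arguments": {
  "commands": [
    {"linear":[0.3,0,0],"twist":0},
    {"linear":[0.6,0,0],"twist":0},
    {"linear":[0.6,0,0],"twist":0}
  ]
}}

```text
time: 6.53
eef_pos: [0.6052, 0.1345, 0.0478]
tcp_rot: [-3.14, 0.017, 1.537]
contact_force: [4.3, -26.8, -5.0]
finger_gap: 0.0269
```

>>> {"name": "jog_arm", "arguments": {
  "commands": [
    {"linear":[-0.9,0,0],"twist":0},
    {"linear":[-0.9,0,0],"twist":0},
    {"linear":[-0.9,0,0],"twist":0}
  ]
}}

```text
time: 6.78
eef_pos: [0.6052, 0.1346, 0.0479]
tcp_rot: [3.141, 0.0, 1.532]
contact_force: [3.3, -0.7, -7.6]
finger_gap: 0.0272
```

>>> {"name": "jog_arm", "arguments": {
  "commands": [
    {"linear":[0,0,0],"twist":0},
    {"linear":[0,0,0],"twist":0},
    {"linear":[0,0,0],"twist":0},
    {"linear":[0,0,0],"twist":0},
    {"linear":[0,0,0],"twist":0},
    {"linear":[0,0,0],"twist":0},
    {"linear":[0,0,-3],"twist":0},
    {"linear":[0,0,-7],"twist":0},
    {"linear":[0,0,-11],"twist":0},
    {"linear":[0,0,-15],"twist":0},
    {"linear":[0,0,-18],"twist":0},
    {"linear":[0,0,-18],"twist":0}
  ],
  "claw": -0.6
}}

```text
time: 7.78
eef_pos: [0.6089, 0.136, 0.2364]
tcp_rot: [3.127, -0.004, 1.532]
contact_force: [1.2, 0.3, 0.5]
finger_gap: 0.0732
```

```bash
python3 - <<'E'
from h import *
go([0.45,-0.05,0.25],40)
o=observe(); T=wpose(o);print(o['contact_force'])
s=snapshot("wrist"); cv2.imwrite("pics/w3.png",s["frame"][:,:,::-1]); np.savez("w3.npz",T=T,**s)
E
```

```text
t 7.78 shift [-19.19 -15.14  -1.67] twist 47.79 yaw 87.79 gap 0.0732
[1.23449346 0.28881786 0.45330076]
```

View pics/w3.png

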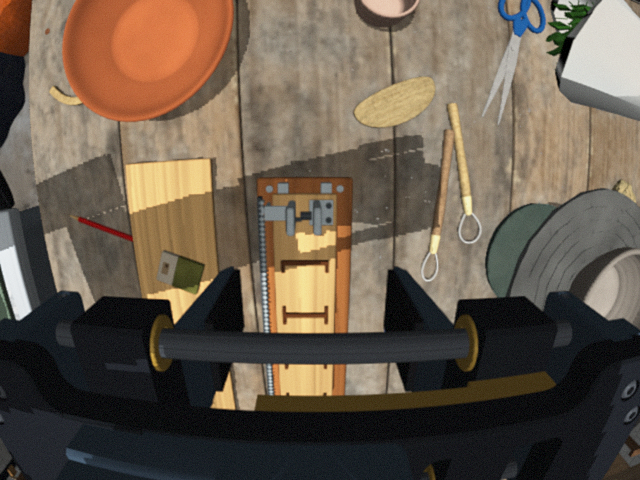

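```bash
python3 - <<'E'
from h import *
go([0.446,0.0656,0.16],-21.3)
s=np.load("w3.npz"); crop(s["frame"],140,230,240,300,"w3a",6); crop(s["frame"],245,170,365,400,"w3b",3)
E
```

```text
t 7.83 shift [ -7.64 -15.92   7.1 ] twist 109.09 yaw 87.79 gap 0.0727
```

>>> {"name": "jog_arm", "arguments": {
  "commands": [
    {"linear":[-7.7,-16,0],"twist":109},
    {"linear":[-7.7,-16,0],"twist":109},
    {"linear":[-7.7,-16,0],"twist":109},
    {"linear":[-7.7,-16,0],"twist":109},
    {"linear":[-7.7,-16,0],"twist":109},
    {"linear":[-7.7,-16,0],"twist":109},
    {"linear":[-7.7,-16,0],"twist":109},
    {"linear":[-7.7,-16,0],"twist":109},
    {"linear":[-7.7,-16,0],"twist":109},
    {"linear":[-7.7,-16,0],"twist":109},
    {"linear":[-7.7,-16,0],"twist":109},
    {"linear":[-7.7,-16,0],"twist":109}
  ]
}}

```text
time: 8.83
eef_pos: [0.4414, 0.0642, 0.2266]
tcp_rot: [-3.142, 0.003, 0.026]
contact_force: [-0.4, -0.3, 0.4]
finger_gap: 0.073
```

View pics/w3b.png

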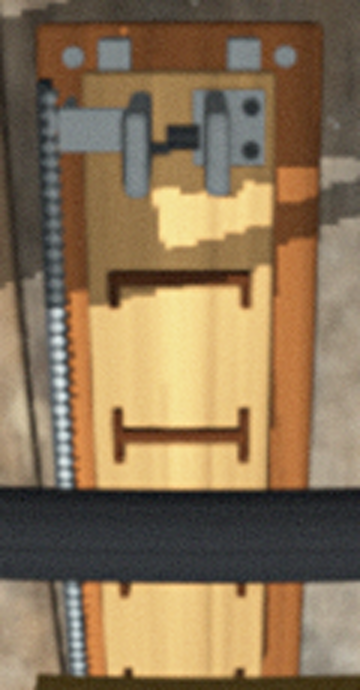

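```bash
python3 - <<'E'
from h import *
go([0.446,0.0656,0.12],-21.3)
E
```

```text
t 8.83 shift [ 0.49 -0.13 10.66] twist 22.79 yaw 1.49 gap 0.073
```

>>> {"name": "jog_arm", "arguments": {
  "commands": [
    {"linear":[0.5,-0.1,3],"twist":22.8},
    {"linear":[0.5,-0.1,6],"twist":22.8},
    {"linear":[0.5,-0.1,9],"twist":22.8},
    {"linear":[0.5,-0.1,10.7],"twist":22.8},
    {"linear":[0.5,-0.1,10.7],"twist":22.8},
    {"linear":[0.5,-0.1,10.7],"twist":22.8}
  ]
}}

```text
time: 9.33
eef_pos: [0.4462, 0.0653, 0.1198]
tcp_rot: [3.14, 0.003, -0.365]
contact_force: [0.2, 0.1, 0.5]
finger_gap: 0.0728
```

```bash
python3 - <<'E'
from h import *
o=observe(); T=wpose(o)
s=snapshot("wrist"); cv2.imwrite("pics/w4.png",s["frame"][:,:,::-1]); np.savez("w4.npz",T=T,**s)
E
```

```text
(no output)
```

View pics/w4.png

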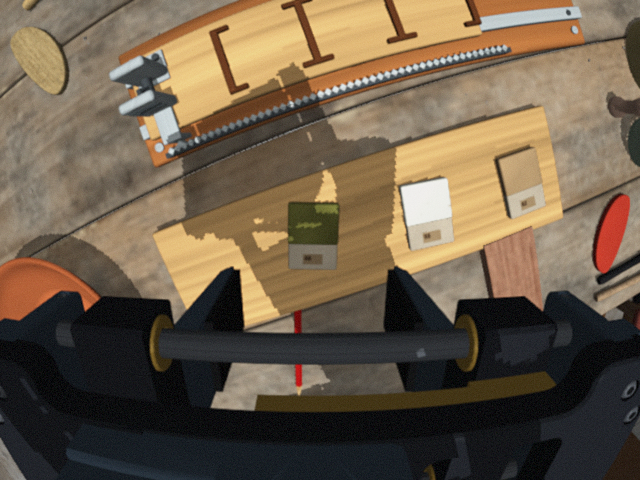

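```bash
cat >> h.py <<'E'
def tile(s,T,q,z):
    "q: corners far-left(glaze), far-right, near-right, near-left in the wrist picture (tool x up, tool y right)"
    p=wplane(s,T,q,z); c=p.mean(0); ex=(p[0]+p[1]-p[2]-p[3])/2; ey=(p[0]+p[3]-p[1]-p[2])/2
    print("centre",c.round(4),"yaw",np.degrees(np.arctan2(ex[1],ex[0])).round(1),np.degrees(np.arctan2(-ey[0],ey[1])).round(1),"size",np.linalg.norm(ex).round(4),np.linalg.norm(ey).round(4))
E
python3 - <<'E'
from h import *
s=np.load("w4.npz");crop(s["frame"],270,180,360,290,"w4a",6)
E
```

View pics/w4a.png

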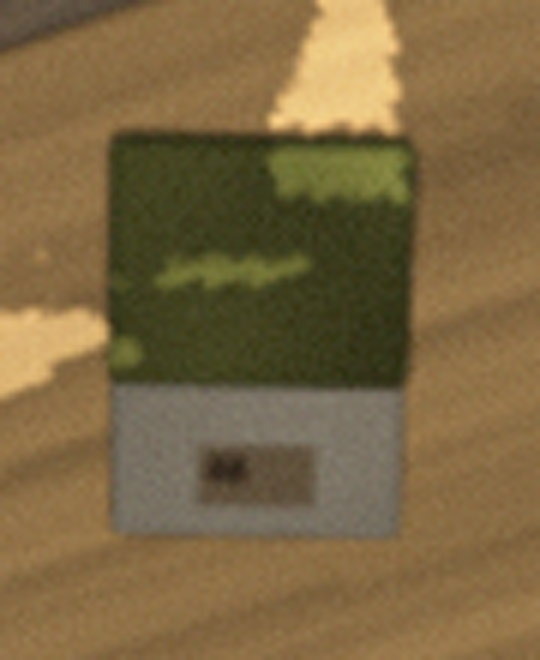

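```bash
python3 - <<'E'
from h import *
s=np.load("w4.npz");T=s["T"]
tile(s,T,np.array([[112,143],[412,148],[398,536],[115,532]])/6+[270-.4,180-.4],.025)
print(wplane(s,T,[[270-.4+257/6,180-.4+475/6]],.025))
go([0.446,0.0656,0.018],-21.3)
E
```

```text
centre [0.4459 0.0655 0.025 ] yaw -21.7 -21.8 size 0.0544 0.0393
[[0.42866129 0.07243567 0.025     ]]
t 9.38 shift [-0.14  0.04 10.31] twist 0.39 yaw -20.91 gap 0.0732
```

>>> {"name": "jog_arm", "arguments": {
  "commands": [
    {"linear":[-0.1,0,3],"twist":0.7},
    {"linear":[-0.1,0,6],"twist":0.7},
    {"linear":[-0.1,0,8.5],"twist":0.7},
    {"linear":[-0.1,0,9.6],"twist":0.7},
    {"linear":[-0.1,0,10.2],"twist":0.7},
    {"linear":[-0.1,0,10.2],"twist":0.7}
  ]
}}

```text
time: 9.88
eef_pos: [0.4468, 0.0658, 0.019]
tcp_rot: [-3.141, -0.0, -0.378]
contact_force: [0.5, 0.3, -0.2]
finger_gap: 0.0728
```

>>> {"name": "jog_arm", "arguments": {
  "commands": [
    {"linear":[0,0,0],"twist":0},
    {"linear":[0,0,0],"twist":0},
    {"linear":[0,0,0],"twist":0},
    {"linear":[0,0,0],"twist":0},
    {"linear":[0,0,0],"twist":0},
    {"linear":[0,0,0],"twist":0},
    {"linear":[0,0,0],"twist":0}
  ],
  "claw": 1
}}

```text
time: 10.47
eef_pos: [0.4464, 0.0657, 0.0191]
tcp_rot: [-3.141, -0.0, -0.378]
contact_force: [0.2, 0.0, 0.1]
finger_gap: 0.0292
```

```bash
python3 - <<'E'
from h import *
o=observe(); T=wpose(o);print(o['finger_gap'])
s=snapshot("wrist"); cv2.imwrite("pics/w5.png",s["frame"][:,:,::-1]); 
s=snapshot("scene"); crop(s["frame"],225,205,425,355,"s5",4)
print(observe()['finger_gap'])
E
```

```text
0.029243658121790497
0.021176928325431933
```

View pics/w5.png

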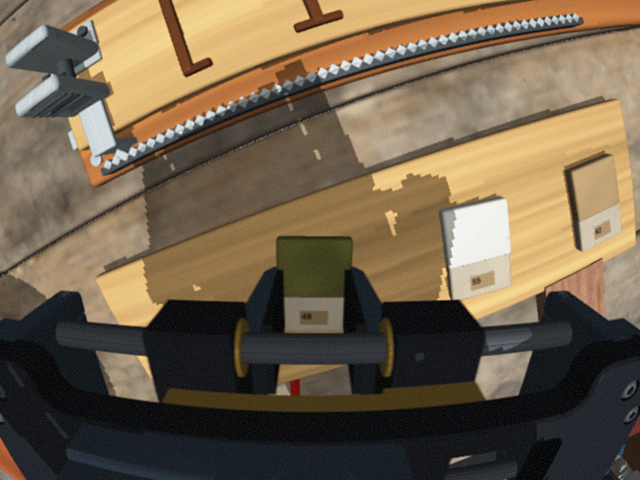

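View pics/s5.png

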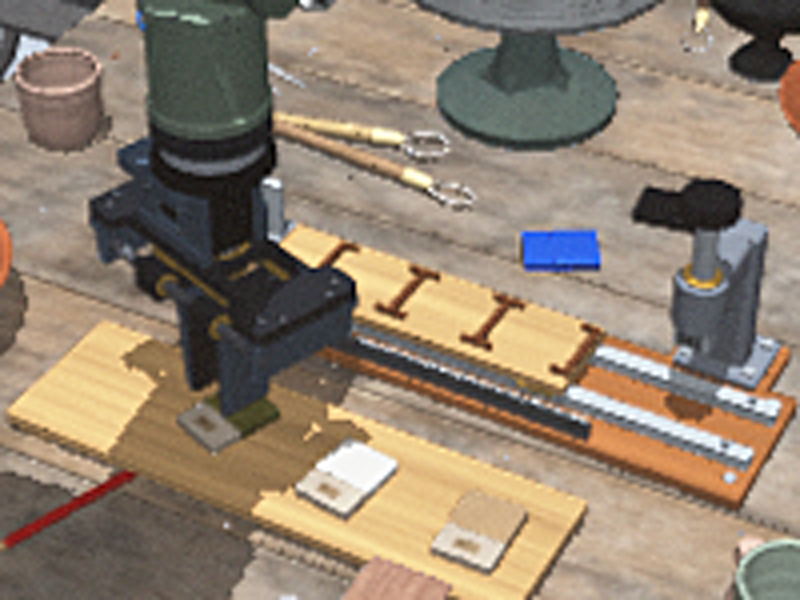

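```bash
python3 - <<'E'
from h import *
s=snapshot("side"); crop(s["frame"],190,180,340,310,"s6",5)
o=observe();print(o['finger_gap'],o['contact_force'])
s=snapshot("wrist"); cv2.imwrite("pics/w6.png",s["frame"][:,:,::-1]); 
E
```

```text
0.017351416527485335 [ 0.5884604  -0.42598929 -0.11289894]
```

View pics/s6.png

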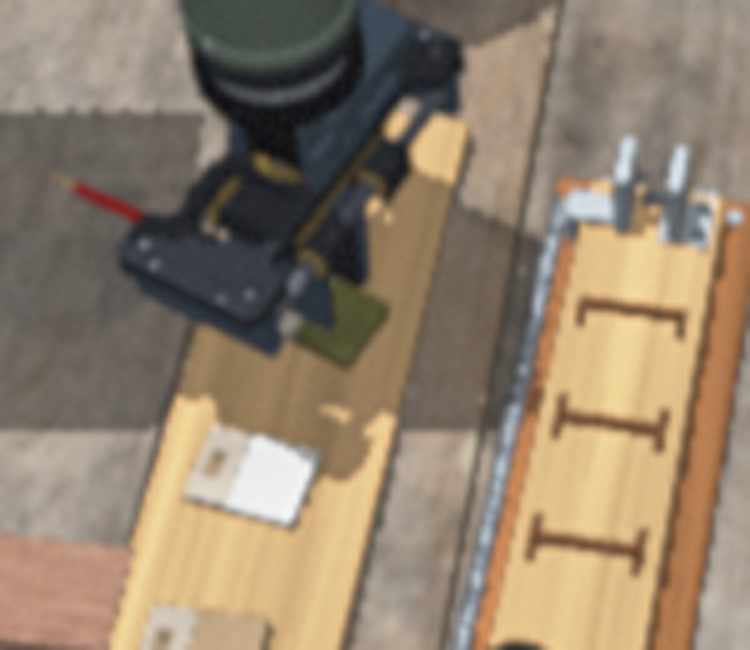

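View pics/w6.png

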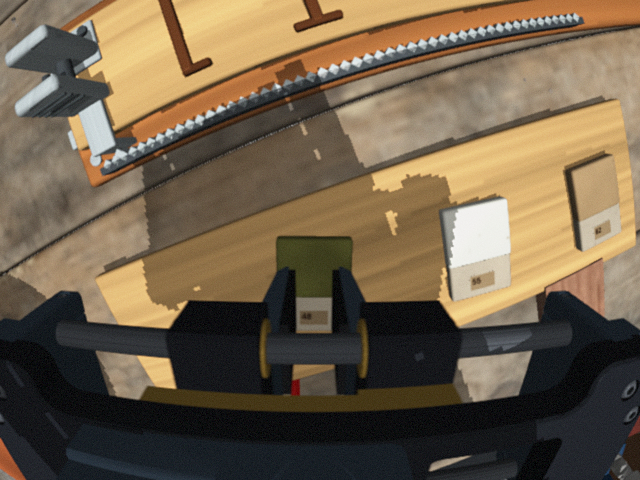

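```bash
python3 - <<'E'
from h import *
s=snapshot("wrist"); I=np.eye(4)
for g in (.091,.073,.0174):
  for z in (0,-.01,-.019,-.03):
    print(g,z,wproj(s,I,[[.016,-g/2,z],[.016,g/2,z],[.011,g/2,z]]).round(0).tolist())
f=s["frame"]; f=np.clip(f.astype(float)*2.5,0,255).astype(np.uint8); crop(f,230,230,400,400,"w7",4); print(observe()['finger_gap'])
E
```

```text
0.091 0 [[231.0, 255.0], [394.0, 255.0], [394.0, 263.0]]
0.091 -0.01 [[227.0, 261.0], [398.0, 261.0], [397.0, 270.0]]
0.091 -0.019 [[224.0, 267.0], [402.0, 267.0], [401.0, 276.0]]
0.091 -0.03 [[218.0, 274.0], [407.0, 274.0], [406.0, 284.0]]
0.073 0 [[247.0, 255.0], [378.0, 255.0], [378.0, 264.0]]
0.073 -0.01 [[244.0, 261.0], [382.0, 261.0], [381.0, 270.0]]
0.073 -0.019 [[241.0, 267.0], [385.0, 267.0], [384.0, 276.0]]
0.073 -0.03 [[236.0, 275.0], [389.0, 275.0], [388.0, 284.0]]
0.0174 0 [[297.0, 255.0], [328.0, 255.0], [328.0, 264.0]]
0.0174 -0.01 [[296.0, 261.0], [329.0, 261.0], [329.0, 270.0]]
0.0174 -0.019 [[295.0, 267.0], [330.0, 267.0], [330.0, 276.0]]
0.0174 -0.03 [[294.0, 275.0], [331.0, 275.0], [331.0, 285.0]]
0.009398320020072154
```

View pics/w7.png

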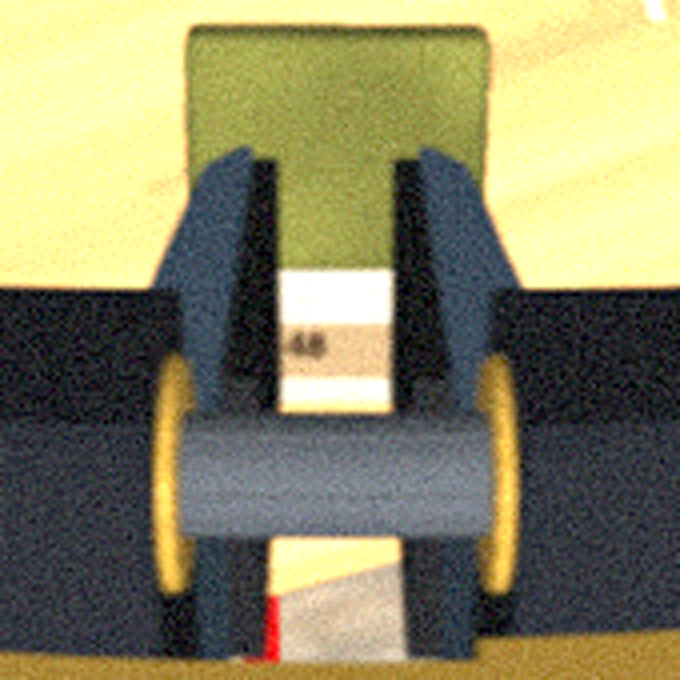

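>>> {"name": "jog_arm", "arguments": {
  "commands": [
    {"linear":[0,0,-0.3],"twist":0},
    {"linear":[0,0,-0.3],"twist":0},
    {"linear":[0,0,-0.3],"twist":0},
    {"linear":[0,0,-0.3],"twist":0},
    {"linear":[0,0,-0.3],"twist":0},
    {"linear":[0,0,-0.3],"twist":0},
    {"linear":[0,0,-0.3],"twist":0},
    {"linear":[0,0,-0.3],"twist":0},
    {"linear":[0,0,-0.3],"twist":0}
  ],
  "claw": -0.4
}}

```text
time: 11.47
eef_pos: [0.4463, 0.0657, 0.0219]
tcp_rot: [-3.142, 0.0, -0.378]
contact_force: [-0.2, -1.4, -0.1]
finger_gap: 0.0631
```

>>> {"name": "jog_arm", "arguments": {
  "commands": [
    {"linear":[0,0,0.2],"twist":0},
    {"linear":[0,0,0.4],"twist":0},
    {"linear":[0,0,0.6],"twist":0}
  ]
}}

```text
time: 11.72
eef_pos: [0.4463, 0.0657, 0.0157]
tcp_rot: [-3.142, 0.0, -0.378]
contact_force: [-0.8, -0.7, -0.5]
finger_gap: 0.0641
```

```bash
python3 - <<'E'
from h import *
o=observe(); print(o['eef_pos'],o['finger_gap'],o['contact_force'])
s=snapshot("wrist");f=s["frame"]; f=np.clip(f.astype(float)*2.5,0,255).astype(np.uint8); crop(f,220,220,420,370,"w8",4)
E
```

```text
[0.44629835 0.06571582 0.01571014] 0.06406054159906296 [-0.83966574 -0.67893118 -0.52105252]
```

View pics/w8.png

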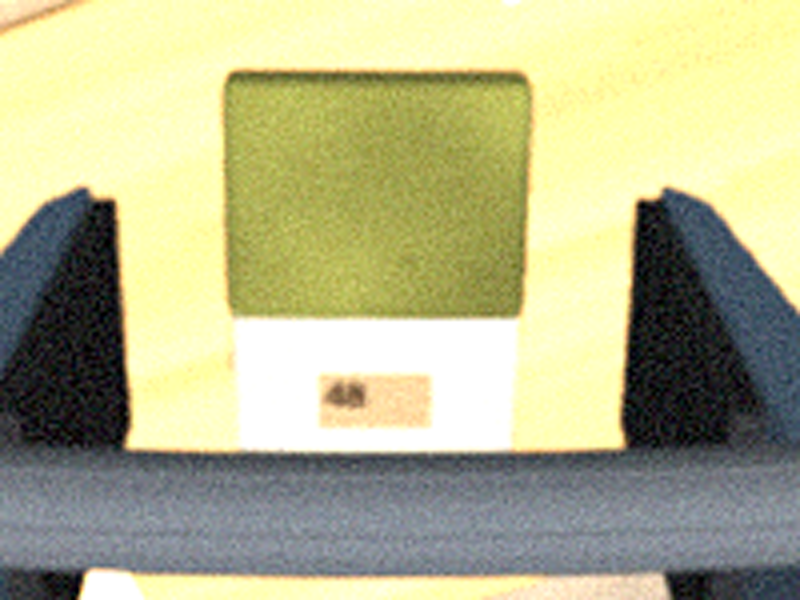

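```bash
python3 - <<'E'
from h import *
from scipy.optimize import least_squares
s=snapshot("wrist"); I=np.eye(4)
for g,l,r,v in [(.064,249,379.5,270),(.0135,298,328,270),(.064,252,377,328)]:
  f=lambda p:(wproj(s,I,[[p[0],-g/2,p[1]],[p[0],g/2,p[1]]])-[[l,v],[r,v]]).ravel()
  R=least_squares(f,[.01,0]); print(g,R.x.round(4),np.abs(R.fun).max().round(2))
print(observe()['eef_pos'])
E
```

```text
0.064 [ 0.0165 -0.0249] 1.73
0.0135 [ 0.0211 -0.0367] 0.65
0.064 [-0.014  -0.0286] 1.95
[0.44597656 0.06566633 0.015519  ]
```

>>> {"name": "jog_arm", "arguments": {
  "commands": [
    {"linear":[0,0,0.3],"twist":0},
    {"linear":[0,0,0.6],"twist":0},
    {"linear":[0,0,0.8],"twist":0}
  ]
}}

```text
time: 12.07
eef_pos: [0.4462, 0.0657, 0.0075]
tcp_rot: [3.141, 0.0, -0.378]
contact_force: [0.9, 0.4, 0.6]
finger_gap: 0.0641
```

>>> {"name": "jog_arm", "arguments": {
  "commands": [
    {"linear":[0,0,0.2],"twist":0},
    {"linear":[0,0,0.4],"twist":0}
  ]
}}

```text
time: 12.23
eef_pos: [0.4464, 0.0657, 0.0037]
tcp_rot: [-3.142, 0.0, -0.378]
contact_force: [0.1, 0.5, 0.1]
finger_gap: 0.064
```

>>> {"name": "jog_arm", "arguments": {
  "commands": [
    {"linear":[0,0,0.2],"twist":0},
    {"linear":[0,0,0.4],"twist":0}
  ]
}}

```text
time: 12.4
eef_pos: [0.4463, 0.0657, -0.0003]
tcp_rot: [-3.142, 0.0, -0.378]
contact_force: [0.1, -0.1, -0.7]
finger_gap: 0.0639
```

>>> {"name": "jog_arm", "arguments": {
  "commands": [
    {"linear":[0,0,0.2],"twist":0},
    {"linear":[0,0,0.2],"twist":0}
  ]
}}

```text
time: 12.57
eef_pos: [0.4461, 0.0657, -0.0024]
tcp_rot: [3.141, 0.001, -0.378]
contact_force: [-0.2, 0.5, 0.2]
finger_gap: 0.0636
```

>>> {"name": "jog_arm", "arguments": {
  "commands": [
    {"linear":[0,0,0.2],"twist":0},
    {"linear":[0,0,0.2],"twist":0}
  ]
}}

```text
time: 12.73
eef_pos: [0.4462, 0.0657, -0.0043]
tcp_rot: [3.142, 0.0, -0.378]
contact_force: [-0.1, 0.3, -0.6]
finger_gap: 0.064
```

>>> {"name": "jog_arm", "arguments": {
  "commands": [
    {"linear":[0,0,0.2],"twist":0},
    {"linear":[0,0,0.2],"twist":0}
  ]
}}

```text
time: 12.9
eef_pos: [0.4467, 0.0657, -0.0058]
tcp_rot: [-3.141, -0.001, -0.378]
contact_force: [-0.2, -0.1, 2.4]
finger_gap: 0.0639
```

>>> {"name": "jog_arm", "arguments": {
  "commands": [
    {"linear":[0,0,-0.25],"twist":0},
    {"linear":[0,0,-0.25],"twist":0},
    {"linear":[0,0,-0.25],"twist":0},
    {"linear":[0,0,-0.25],"twist":0},
    {"linear":[0,0,-0.25],"twist":0},
    {"linear":[0,0,-0.25],"twist":0}
  ],
  "claw": 1
}}

```text
time: 13.4
eef_pos: [0.4463, 0.0657, -0.0036]
tcp_rot: [3.142, 0.0, -0.378]
contact_force: [0.5, 0.4, 0.4]
finger_gap: 0.0394
```

>>> {"name": "jog_arm", "arguments": {
  "commands": [
    {"linear":[0,0,0],"twist":0},
    {"linear":[0,0,0],"twist":0},
    {"linear":[0,0,0],"twist":0}
  ]
}}

```text
time: 13.65
eef_pos: [0.4463, 0.0657, -0.0036]
tcp_rot: [-3.142, 0.0, -0.378]
contact_force: [-0.1, -0.7, 0.3]
finger_gap: 0.0397
```

```bash
python3 - <<'E'
from h import *
go([0.446,0.0656,0.10]); go([0.5935,-0.0863,0.10],87.8)
E
```

```text
t 13.65 shift [ -0.03   0.02 -10.36] twist 0 yaw -21.66 gap 0.0397
t 13.65 shift [ 19.29   8.69 -10.36] twist -109.46 yaw -21.66 gap 0.0397
```

>>> {"name": "jog_arm", "arguments": {
  "commands": [
    {"linear":[0,0,-3],"twist":0},
    {"linear":[0,0,-7],"twist":0},
    {"linear":[0,0,-10.4],"twist":-7},
    {"linear":[0,0,-10.4],"twist":-14},
    {"linear":[19.3,8.7,-10.4],"twist":-109.5},
    {"linear":[19.3,8.7,-10.4],"twist":-109.5},
    {"linear":[19.3,8.7,-10.4],"twist":-109.5},
    {"linear":[19.3,8.7,-10.4],"twist":-109.5},
    {"linear":[19.3,8.7,-10.4],"twist":-109.5},
    {"linear":[19.3,8.7,-10.4],"twist":-109.5},
    {"linear":[19.3,8.7,-10.4],"twist":-109.5},
    {"linear":[19.3,8.7,-10.4],"twist":-109.5}
  ]
}}

```text
time: 14.65
eef_pos: [0.5939, -0.0874, 0.0995]
tcp_rot: [-3.14, 0.0, 0.861]
contact_force: [0.4, 1.1, -0.3]
finger_gap: 0.0396
```

```bash
python3 - <<'E'
from h import *
go([0.5935,-0.0863,0.10],87.8)
E
```

```text
t 14.65 shift [ 0.06 -0.1  -0.05] twist -38.5 yaw 49.3 gap 0.0396
```

>>> {"name": "jog_arm", "arguments": {
  "commands": [
    {"linear":[0.1,-0.1,0],"twist":-38.5},
    {"linear":[0.1,-0.1,0],"twist":-38.5},
    {"linear":[0.1,-0.1,0],"twist":-38.5},
    {"linear":[0.1,-0.1,0],"twist":-38.5},
    {"linear":[0.1,-0.1,0],"twist":-38.5},
    {"linear":[0.1,-0.1,0],"twist":-38.5},
    {"linear":[0.1,-0.1,0],"twist":-38.5},
    {"linear":[0.1,-0.1,0],"twist":-38.5}
  ]
}}

```text
time: 15.32
eef_pos: [0.5933, -0.0849, 0.1001]
tcp_rot: [-3.141, -0.0, 1.527]
contact_force: [0.2, 0.6, -0.3]
finger_gap: 0.0395
```

```bash
python3 - <<'E'
from h import *
go([0.5935,-0.0863,0.10],87.8)
o=observe(); T=wpose(o)
s=snapshot("wrist"); cv2.imwrite("pics/w9.png",s["frame"][:,:,::-1]); np.savez("w9.npz",T=T,**s)
E
```

```text
t 15.32 shift [-0.14  0.02  0.01] twist -0.34 yaw 87.46 gap 0.0395
```

View pics/w9.png

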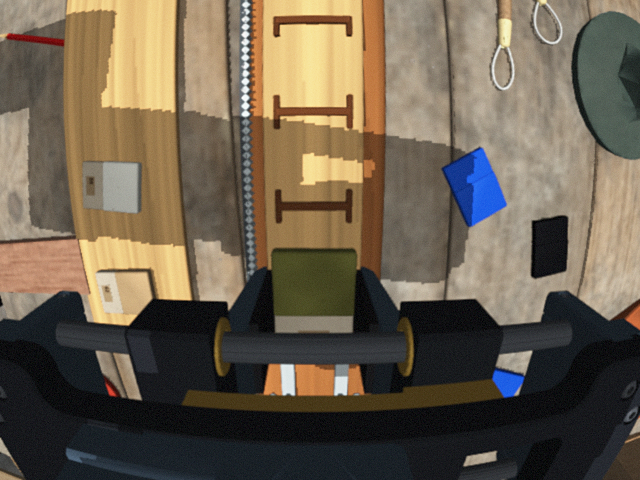

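```bash
python3 - <<'E'
from h import *
s=np.load("w9.npz");f=np.clip(s["frame"]*1.3,0,255).astype(np.uint8);crop(f,240,0,390,150,"w9a",5);crop(f,240,80,390,230,"w9b",5)
E
```

```text
(no output)
```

View pics/w9b.png

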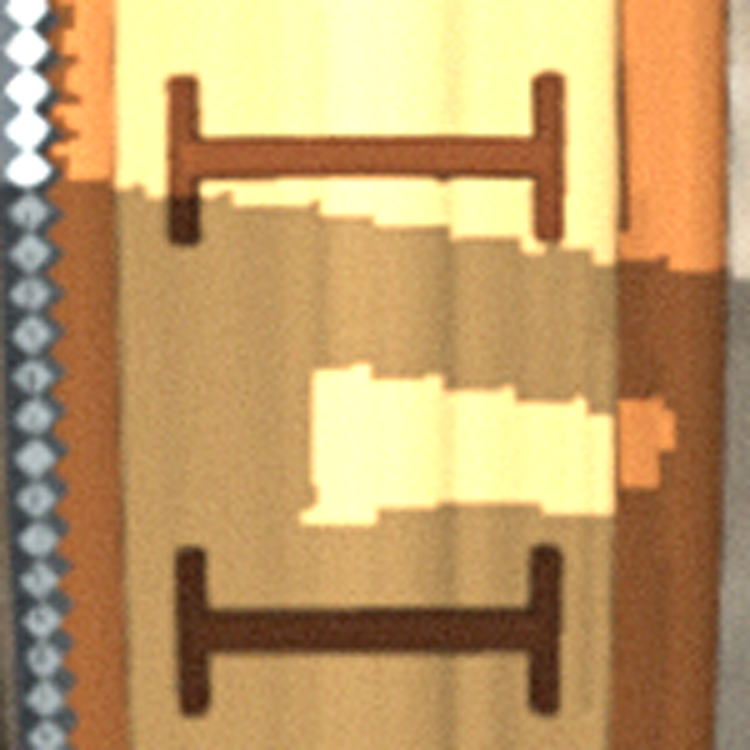

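View pics/w9a.png

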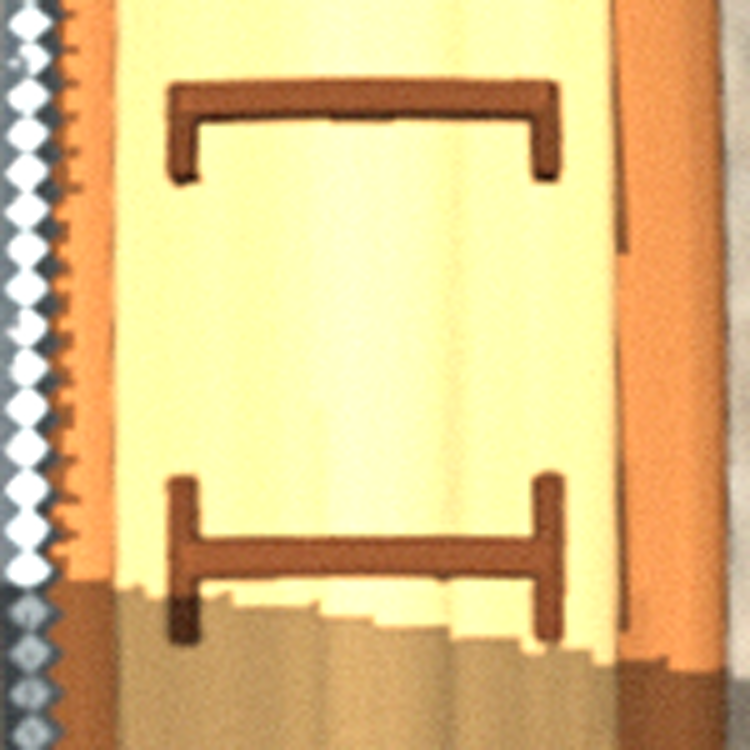

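```bash
python3 - <<'E'
from h import *
s=np.load("w9.npz");T=s["T"]
W=lambda pts,o,k,z:wplane(s,T,np.array(pts)/k+np.array(o)-0.4,z)
a=W([[365,98]],(240,0),5,.039)[0]; b=W([[366,157]],(240,80),5,.039)[0]; c=W([[368,631]],(240,80),5,.039)[0]
print(a,b,c); print("pitch",np.linalg.norm(a-b),np.linalg.norm(b-c), "dir",np.degrees(np.arctan2((a-c)[0],(a-c)[1])))
u=np.array([np.sin(np.radians(2.2)),np.cos(np.radians(2.2))])
print("nest3",(a+b)[:2]/2,"nest2",(b+c)[:2]/2,"nest1",c[:2]-.033*u)
e=W([[115,300],[617,300],[180,157],[550,157],[190,631],[546,631]],(240,80),5,.034); print(e.round(4).tolist())
E
```

```text
[0.60011168 0.07745622 0.039     ] [0.59733259 0.01175843 0.039     ] [ 0.59468225 -0.05381924  0.039     ]
pitch 0.06575654213617826 0.06563120845402162 dir 2.3683475523736237
nest3 [0.59872213 0.04460733] nest2 [ 0.59600742 -0.02103041] nest1 [ 0.59341546 -0.08679492]
[[0.5616, -0.0059, 0.034], [0.6313, -0.009, 0.034], [0.5717, 0.0136, 0.034], [0.6227, 0.0113, 0.034], [0.5693, -0.0536, 0.034], [0.62, -0.0558, 0.034]]
```

>>> {"name": "jog_arm", "arguments": {
  "commands": [
    {"linear":[-0.15,0,3],"twist":-0.3},
    {"linear":[-0.15,0,5.5],"twist":-0.3},
    {"linear":[-0.15,0,7],"twist":-0.3},
    {"linear":[-0.15,0,7.8],"twist":-0.3},
    {"linear":[-0.15,0,8.2],"twist":-0.3},
    {"linear":[-0.15,0,8.3],"twist":-0.3},
    {"linear":[-0.15,0,8.3],"twist":-0.3}
  ]
}}

```text
time: 15.95
eef_pos: [0.5942, -0.0866, 0.0181]
tcp_rot: [3.14, 0.0, 1.533]
contact_force: [0.6, 0.5, -0.5]
finger_gap: 0.0396
```

>>> {"name": "jog_arm", "arguments": {
  "commands": [
    {"linear":[0,0,0.1],"twist":0},
    {"linear":[0,0,0.2],"twist":0},
    {"linear":[0,0,0.2],"twist":0}
  ]
}}

```text
time: 16.2
eef_pos: [0.5938, -0.0865, 0.0161]
tcp_rot: [3.14, 0.0, 1.533]
contact_force: [-0.4, -0.1, 0.1]
finger_gap: 0.0396
```

Bottom should be ~1.5 mm above the floor, with no contact. Lower a bit more, then release.

>>> {"name": "jog_arm", "arguments": {
  "commands": [
    {"linear":[0,0,0.1],"twist":0},
    {"linear":[0,0,0.1],"twist":0},
    {"linear":[0,0,0.1],"twist":0}
  ]
}}

```text
time: 16.45
eef_pos: [0.5935, -0.0865, 0.0145]
tcp_rot: [3.141, -0.0, 1.533]
contact_force: [0.7, 0.0, 0.7]
finger_gap: 0.0396
```

>>> {"name": "jog_arm", "arguments": {
  "commands": [
    {"linear":[0,0,0],"twist":0},
    {"linear":[0,0,0],"twist":0},
    {"linear":[0,0,0],"twist":0},
    {"linear":[0,0,0],"twist":0},
    {"linear":[0,0,-2],"twist":0},
    {"linear":[0,0,-5],"twist":0},
    {"linear":[0,0,-9],"twist":0},
    {"linear":[0,0,-13],"twist":0},
    {"linear":[0,0,-13],"twist":0}
  ],
  "claw": -0.4
}}

```text
time: 17.2
eef_pos: [0.5986, -0.0873, 0.1532]
tcp_rot: [3.125, 0.002, 1.533]
contact_force: [1.1, 0.7, 0.1]
finger_gap: 0.0636
```

```bash
python3 - <<'E'
from h import *
go([0.4302,-0.0293,0.11],-7.6)
o=observe(); T=wpose(o)
s=snapshot("wrist"); cv2.imwrite("pics/w10.png",s["frame"][:,:,::-1]); np.savez("w10.npz",T=T,**s)
E
```

```text
t 17.2 shift [  5.17 -17.11   4.03] twist 95.44 yaw 87.84 gap 0.0636
```

View pics/w10.png

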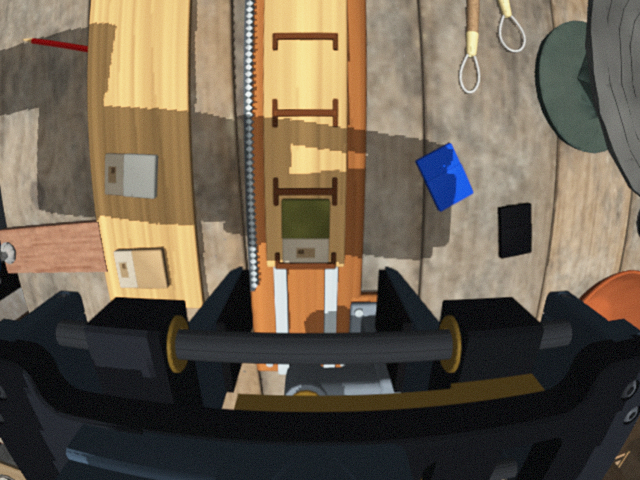

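>>> {"name": "jog_arm", "arguments": {
  "commands": [
    {"linear":[5.2,-17.1,0],"twist":95.4},
    {"linear":[5.2,-17.1,0],"twist":95.4},
    {"linear":[5.2,-17.1,0],"twist":95.4},
    {"linear":[5.2,-17.1,4],"twist":95.4},
    {"linear":[5.2,-17.1,4],"twist":95.4},
    {"linear":[5.2,-17.1,4],"twist":95.4},
    {"linear":[5.2,-17.1,4],"twist":95.4},
    {"linear":[5.2,-17.1,4],"twist":95.4},
    {"linear":[5.2,-17.1,4],"twist":95.4},
    {"linear":[5.2,-17.1,4],"twist":95.4},
    {"linear":[5.2,-17.1,4],"twist":95.4},
    {"linear":[5.2,-17.1,4],"twist":95.4}
  ]
}}

```text
time: 18.25
eef_pos: [0.4234, -0.028, 0.1033]
tcp_rot: [-3.141, 0.002, 0.027]
contact_force: [-0.9, -0.2, 0.1]
finger_gap: 0.0635
```

>>> {"name": "jog_arm", "arguments": {
  "commands": [
    {"linear":[0,0,0],"twist":7},
    {"linear":[0,0,0],"twist":9.5},
    {"linear":[0,0,0],"twist":9.5},
    {"linear":[0,0,0],"twist":9.5}
  ]
}}

```text
time: 18.58
eef_pos: [0.4237, -0.028, 0.1036]
tcp_rot: [-3.142, 0.002, -0.131]
contact_force: [0.6, 0.7, -0.8]
finger_gap: 0.0638
```

```bash
python3 - <<'E'
from h import *
go([0.4302,-0.0293,0.11],-7.6)
o=observe(); T=wpose(o)
s=snapshot("wrist"); cv2.imwrite("pics/w11.png",s["frame"][:,:,::-1]); np.savez("w11.npz",T=T,**s)
crop(s["frame"],250,160,390,290,"w11a",5)
E
```

```text
t 18.58 shift [ 0.66  0.04 -0.64] twist 0.08 yaw -7.52 gap 0.0638
```

View pics/w11a.png

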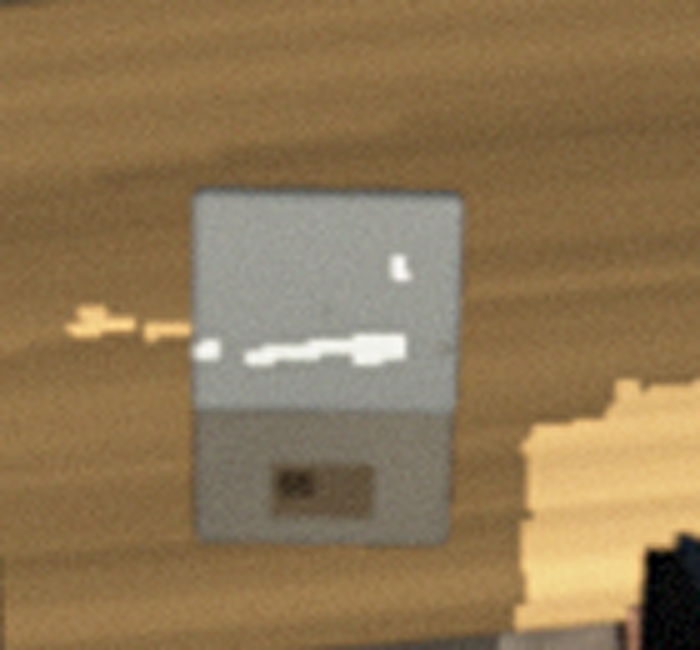

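```bash
python3 - <<'E'
from h import *
s=np.load("w11.npz");T=s["T"]
tile(s,T,np.array([[193,196],[462,196],[447,543],[197,540]])/5+[250-.4,160-.4],.025)
m=wplane(s,T,[[250-.4+323/5,160-.4+492/5]],.025)[0]; a=np.radians(-7.7)
print(m[:2]+.0185*np.array([np.cos(a),np.sin(a)]))
go([0.4303,-0.0293,-0.0036],-7.7)
E
```

```text
centre [ 0.4299 -0.0301  0.025 ] yaw -8.4 -7.9 size 0.0546 0.0396
[ 0.42938917 -0.0298076 ]
t 18.63 shift [ 0.67  0.04 10.74] twist 0.18 yaw -7.52 gap 0.0637
```

>>> {"name": "jog_arm", "arguments": {
  "commands": [
    {"linear":[0.6,0.1,3],"twist":0.5},
    {"linear":[0.6,0.1,6],"twist":0.5},
    {"linear":[0.6,0.1,8.5],"twist":0.5},
    {"linear":[0.6,0.1,10],"twist":0.5},
    {"linear":[0.6,0.1,10.7],"twist":0.5},
    {"linear":[0.6,0.1,10.7],"twist":0.5}
  ]
}}

```text
time: 19.13
eef_pos: [0.429, -0.0297, -0.004]
tcp_rot: [3.142, 0.004, -0.141]
contact_force: [0.0, 0.1, 0.0]
finger_gap: 0.0637
```

>>> {"name": "jog_arm", "arguments": {
  "commands": [
    {"linear":[0,0,0],"twist":0},
    {"linear":[0,0,0],"twist":0},
    {"linear":[0,0,0],"twist":0},
    {"linear":[0,0,0],"twist":0},
    {"linear":[0,0,0],"twist":0},
    {"linear":[0,0,0],"twist":0}
  ],
  "claw": 1
}}

```text
time: 19.63
eef_pos: [0.4311, -0.0299, -0.0017]
tcp_rot: [-3.141, -0.002, -0.141]
contact_force: [-0.7, 0.3, 7.0]
finger_gap: 0.0394
```

```bash
python3 - <<'E'
from h import *
go([0.596,-0.0206,0.07],87.8)
E
```

```text
t 19.63 shift [16.21 -3.24 -7.13] twist -95.88 yaw -8.08 gap 0.0394
```

>>> {"name": "jog_arm", "arguments": {
  "commands": [
    {"linear":[0,0,-3],"twist":0},
    {"linear":[0,0,-7],"twist":0},
    {"linear":[0,0,-9.5],"twist":-7},
    {"linear":[16.2,-3.2,-9.5],"twist":-95.9},
    {"linear":[16.2,-3.2,-9.5],"twist":-95.9},
    {"linear":[16.2,-3.2,-9.5],"twist":-95.9},
    {"linear":[16.2,-3.2,-9.5],"twist":-95.9},
    {"linear":[16.2,-3.2,-9.5],"twist":-95.9},
    {"linear":[16.2,-3.2,-9.5],"twist":-95.9},
    {"linear":[16.2,-3.2,-9.5],"twist":-95.9},
    {"linear":[16.2,-3.2,-9.5],"twist":-95.9},
    {"linear":[16.2,-3.2,-9.5],"twist":-95.9}
  ]
}}

```text
time: 20.63
eef_pos: [0.595, -0.021, 0.0921]
tcp_rot: [-3.141, 0.0, 1.112]
contact_force: [-0.1, 0.5, -0.9]
finger_gap: 0.0391
```

```bash
python3 - <<'E'
from h import *
go([0.596,-0.020,0.0938],87.8)
E
```

```text
t 20.63 shift [ 0.13  0.05 -0.17] twist -24.08 yaw 63.72 gap 0.0391
```

>>> {"name": "jog_arm", "arguments": {
  "commands": [
    {"linear":[0.1,0,0],"twist":-24.1},
    {"linear":[0.1,0,0],"twist":-24.1},
    {"linear":[0.1,0,0],"twist":-24.1},
    {"linear":[0.1,0,0],"twist":-24.1},
    {"linear":[0.1,0,0],"twist":-24.1},
    {"linear":[0.1,0,0],"twist":-24.1}
  ]
}}

```text
time: 21.13
eef_pos: [0.5955, -0.0201, 0.0923]
tcp_rot: [-3.141, -0.0, 1.525]
contact_force: [-0.5, 0.4, 0.1]
finger_gap: 0.0398
```

```bash
python3 - <<'E'
from h import *
go([0.596,-0.020,0.0180],87.8)
o=observe(); T=wpose(o)
s=snapshot("wrist"); f=np.clip(s["frame"]*1.6,0,255).astype(np.uint8); crop(f,210,90,420,400,"w12",2); np.savez("w12.npz",T=T,**s)
E
```

```text
t 21.13 shift [0.01 0.06 7.43] twist -0.42 yaw 87.38 gap 0.0398
```

View pics/w12.png

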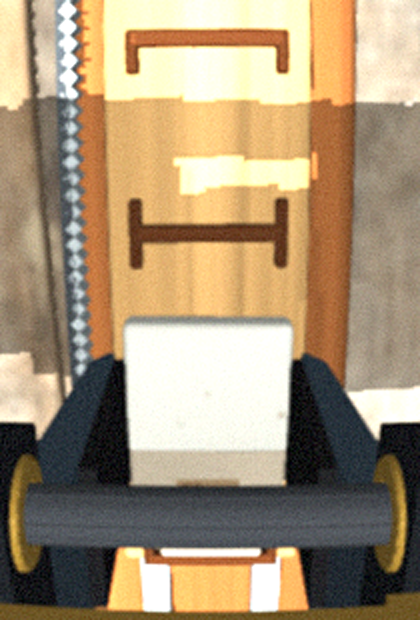

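>>> {"name": "jog_arm", "arguments": {
  "commands": [
    {"linear":[0,0.05,3],"twist":-0.4},
    {"linear":[0,0.05,5],"twist":-0.4},
    {"linear":[0,0.05,6.3],"twist":-0.4},
    {"linear":[0,0.05,7],"twist":-0.4},
    {"linear":[0,0.05,7.4],"twist":-0.4},
    {"linear":[0,0.05,7.4],"twist":-0.4}
  ]
}}

```text
time: 21.68
eef_pos: [0.596, -0.0201, 0.018]
tcp_rot: [-3.141, -0.0, 1.533]
contact_force: [-0.1, 0.5, -0.3]
finger_gap: 0.0395
```

>>> {"name": "jog_arm", "arguments": {
  "commands": [
    {"linear":[0,0,0.1],"twist":0},
    {"linear":[0,0,0.15],"twist":0},
    {"linear":[0,0,0.15],"twist":0}
  ]
}}

```text
time: 21.93
eef_pos: [0.5968, -0.0202, 0.0178]
tcp_rot: [3.14, -0.0, 1.533]
contact_force: [0.3, 0.3, -0.5]
finger_gap: 0.0398
```

>>> {"name": "jog_arm", "arguments": {
  "commands": [
    {"linear":[0,0,0.1],"twist":0},
    {"linear":[0,0,0.1],"twist":0},
    {"linear":[0,0,0.1],"twist":0}
  ]
}}

```text
time: 22.18
eef_pos: [0.5966, -0.0202, 0.0164]
tcp_rot: [3.141, -0.0, 1.533]
contact_force: [-0.3, 0.2, 0.5]
finger_gap: 0.0394
```

>>> {"name": "jog_arm", "arguments": {
  "commands": [
    {"linear":[0,0,0.1],"twist":0},
    {"linear":[0,0,0.1],"twist":0},
    {"linear":[0,0,0.1],"twist":0}
  ]
}}

```text
time: 22.43
eef_pos: [0.5966, -0.0201, 0.0163]
tcp_rot: [3.14, -0.0, 1.533]
contact_force: [-1.3, -0.5, 7.9]
finger_gap: 0.0397
```

>>> {"name": "jog_arm", "arguments": {
  "commands": [
    {"linear":[0,0,0],"twist":0},
    {"linear":[0,0,0],"twist":0},
    {"linear":[0,0,0],"twist":0},
    {"linear":[0,0,0],"twist":0},
    {"linear":[0,0,-2],"twist":0},
    {"linear":[0,0,-5],"twist":0},
    {"linear":[0,0,-9],"twist":0},
    {"linear":[0,0,-13],"twist":0},
    {"linear":[0,0,-13],"twist":0}
  ],
  "claw": -0.4
}}

```text
time: 23.18
eef_pos: [0.6012, -0.0204, 0.1533]
tcp_rot: [3.126, 0.0, 1.533]
contact_force: [0.5, 0.8, 0.5]
finger_gap: 0.0638
```

```bash
python3 - <<'E'
from h import *
go([0.4271,-0.122,0.11],-0.2)
o=observe(); T=wpose(o)
s=snapshot("wrist"); cv2.imwrite("pics/w13.png",s["frame"][:,:,::-1]); np.savez("w13.npz",T=T,**s)
E
```

```text
t 23.18 shift [-10.81 -17.09   4.06] twist 88.06 yaw 87.86 gap 0.0638
```

View pics/w13.png

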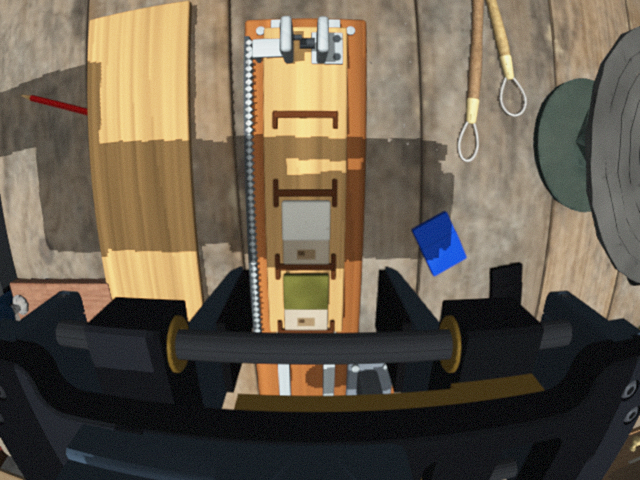

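Both tiles are seated in nests 1 and 2. Now tile 3.

>>> {"name": "jog_arm", "arguments": {
  "commands": [
    {"linear":[-10.8,-17.1,0],"twist":88},
    {"linear":[-10.8,-17.1,0],"twist":88},
    {"linear":[-10.8,-17.1,0],"twist":88},
    {"linear":[-10.8,-17.1,4],"twist":88},
    {"linear":[-10.8,-17.1,4],"twist":88},
    {"linear":[-10.8,-17.1,4],"twist":88},
    {"linear":[-10.8,-17.1,4],"twist":88},
    {"linear":[-10.8,-17.1,4],"twist":88},
    {"linear":[-10.8,-17.1,4],"twist":88},
    {"linear":[-10.8,-17.1,4],"twist":88},
    {"linear":[-10.8,-17.1,4],"twist":88},
    {"linear":[-10.8,-17.1,4],"twist":88}
  ]
}}

```text
time: 24.23
eef_pos: [0.4202, -0.1213, 0.1036]
tcp_rot: [-3.141, 0.003, 0.027]
contact_force: [-0.0, 0.3, -0.7]
finger_gap: 0.0638
```

>>> {"name": "jog_arm", "arguments": {
  "commands": [
    {"linear":[0.5,0,0],"twist":4},
    {"linear":[0.5,0,0],"twist":4},
    {"linear":[0.5,0,0],"twist":4},
    {"linear":[0.5,0,0],"twist":4}
  ]
}}

```text
time: 24.57
eef_pos: [0.4256, -0.1213, 0.1042]
tcp_rot: [-3.141, 0.002, -0.035]
contact_force: [0.3, 0.3, 0.4]
finger_gap: 0.064
```

```bash
python3 - <<'E'
from h import *
go([0.4271,-0.122,0.11],-0.2)
o=observe(); T=wpose(o)
s=snapshot("wrist"); cv2.imwrite("pics/w14.png",s["frame"][:,:,::-1]); np.savez("w14.npz",T=T,**s)
crop(s["frame"],250,160,390,290,"w14a",5)
E
```

```text
t 24.57 shift [ 0.15  0.06 -0.58] twist -1.78 yaw -1.98 gap 0.064
```

View pics/w14a.png

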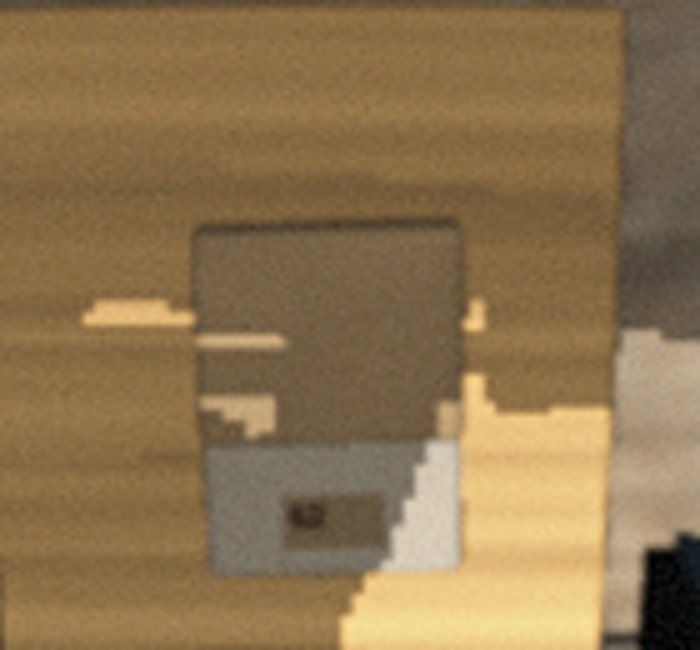

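```bash
python3 - <<'E'
from h import *
s=np.load("w14.npz");T=s["T"]
tile(s,T,np.array([[195,233],[461,228],[461,570],[212,575]])/5+[250-.4,160-.4],.025)
m=wplane(s,T,[[250-.4+334/5,160-.4+520/5]],.025)[0]; a=np.radians(-0.2)
print(m[:2]+.0185*np.array([np.cos(a),np.sin(a)]))
go([0.4270,-0.123,-0.0035],-0.2)
E
```

```text
centre [ 0.4265 -0.1237  0.025 ] yaw -0.5 -0.8 size 0.0547 0.0395
[ 0.42646867 -0.12343   ]
t 24.62 shift [ 0.16  0.16 10.79] twist -1.81 yaw -2.01 gap 0.0639
```

>>> {"name": "jog_arm", "arguments": {
  "commands": [
    {"linear":[0.1,0.2,3],"twist":-1.5},
    {"linear":[0.1,0.2,6],"twist":-1.5},
    {"linear":[0.1,0.2,8.5],"twist":-1.5},
    {"linear":[0.1,0.2,10],"twist":-1.5},
    {"linear":[0.1,0.2,10.6],"twist":-1.5},
    {"linear":[0.1,0.2,10.6],"twist":-1.5}
  ]
}}

```text
time: 25.12
eef_pos: [0.426, -0.1232, -0.0023]
tcp_rot: [-3.141, 0.003, -0.01]
contact_force: [0.1, -0.8, 0.7]
finger_gap: 0.0636
```

>>> {"name": "jog_arm", "arguments": {
  "commands": [
    {"linear":[0,0,0],"twist":0},
    {"linear":[0,0,0],"twist":0},
    {"linear":[0,0,0],"twist":0},
    {"linear":[0,0,0],"twist":0},
    {"linear":[0,0,0],"twist":0},
    {"linear":[0,0,0],"twist":0}
  ],
  "claw": 1
}}

```text
time: 25.62
eef_pos: [0.4279, -0.1238, -0.0002]
tcp_rot: [3.141, -0.002, -0.01]
contact_force: [-0.6, -0.5, 6.6]
finger_gap: 0.039
```

```bash
python3 - <<'E'
from h import *
go([0.5985,0.0458,0.09],87.8)
E
```

```text
t 25.62 shift [ 16.9  -17.12  -8.99] twist -88.38 yaw -0.58 gap 0.039
```

>>> {"name": "jog_arm", "arguments": {
  "commands": [
    {"linear":[0,0,-3],"twist":0},
    {"linear":[0,0,-7],"twist":0},
    {"linear":[0,0,-9],"twist":-7},
    {"linear":[17,-17.1,-9],"twist":-88.4},
    {"linear":[17,-17.1,-9],"twist":-88.4},
    {"linear":[17,-17.1,-9],"twist":-88.4},
    {"linear":[17,-17.1,-9],"twist":-88.4},
    {"linear":[17,-17.1,-9],"twist":-88.4},
    {"linear":[17,-17.1,-9],"twist":-88.4},
    {"linear":[17,-17.1,-9],"twist":-88.4},
    {"linear":[17,-17.1,-9],"twist":-88.4},
    {"linear":[17,-17.1,-9],"twist":-88.4}
  ]
}}

```text
time: 26.62
eef_pos: [0.5989, 0.0465, 0.0883]
tcp_rot: [-3.141, 0.0, 1.245]
contact_force: [0.6, -0.4, -0.3]
finger_gap: 0.0393
```

```bash
python3 - <<'E'
from h import *
go([0.5987,0.0462,0.09],87.8)
E
```

```text
t 26.62 shift [-0.04 -0.01 -0.17] twist -16.49 yaw 71.31 gap 0.0393
```

>>> {"name": "jog_arm", "arguments": {
  "commands": [
    {"linear":[0,0,0],"twist":-16.4},
    {"linear":[0,0,0],"twist":-16.4},
    {"linear":[0,0,0],"twist":-16.4},
    {"linear":[0,0,0],"twist":-16.4},
    {"linear":[0,0,0],"twist":-16.4}
  ]
}}

```text
time: 27.03
eef_pos: [0.5987, 0.0457, 0.0888]
tcp_rot: [-3.141, -0.0, 1.522]
contact_force: [0.7, -0.5, -0.4]
finger_gap: 0.0392
```

```bash
python3 - <<'E'
from h import *
go([0.5987,0.0462,0.021],87.8)
E
```

```text
t 27.03 shift [0.05 0.   6.78] twist -0.59 yaw 87.21 gap 0.0392
```

>>> {"name": "jog_arm", "arguments": {
  "commands": [
    {"linear":[0,0,3],"twist":-0.5},
    {"linear":[0,0,5],"twist":-0.5},
    {"linear":[0,0,6.3],"twist":-0.5},
    {"linear":[0,0,6.8],"twist":-0.5},
    {"linear":[0,0,6.8],"twist":-0.5},
    {"linear":[0,0,6.8],"twist":-0.5}
  ]
}}

```text
time: 27.53
eef_pos: [0.5994, 0.0458, 0.0214]
tcp_rot: [3.141, -0.0, 1.532]
contact_force: [0.5, -0.1, -0.7]
finger_gap: 0.0396
```

>>> {"name": "jog_arm", "arguments": {
  "commands": [
    {"linear":[0,0,0.1],"twist":0},
    {"linear":[0,0,0.2],"twist":0},
    {"linear":[0,0,0.2],"twist":0}
  ]
}}

```text
time: 27.78
eef_pos: [0.5994, 0.0458, 0.0197]
tcp_rot: [3.14, -0.0, 1.532]
contact_force: [0.0, 0.4, 0.0]
finger_gap: 0.0393
```

>>> {"name": "jog_arm", "arguments": {
  "commands": [
    {"linear":[0,0,0.1],"twist":0},
    {"linear":[0,0,0.1],"twist":0},
    {"linear":[0,0,0.1],"twist":0}
  ]
}}

```text
time: 28.03
eef_pos: [0.599, 0.0457, 0.0181]
tcp_rot: [3.141, -0.0, 1.532]
contact_force: [-0.3, -0.6, -0.4]
finger_gap: 0.0395
```

>>> {"name": "jog_arm", "arguments": {
  "commands": [
    {"linear":[0,0,0.1],"twist":0},
    {"linear":[0,0,0.1],"twist":0},
    {"linear":[0,0,0.1],"twist":0}
  ]
}}

```text
time: 28.28
eef_pos: [0.5991, 0.0457, 0.0178]
tcp_rot: [3.141, -0.0, 1.532]
contact_force: [-1.5, -1.1, 5.6]
finger_gap: 0.0395
```

>>> {"name": "jog_arm", "arguments": {
  "commands": [
    {"linear":[0,0,0],"twist":0},
    {"linear":[0,0,0],"twist":0},
    {"linear":[0,0,0],"twist":0},
    {"linear":[0,0,0],"twist":0},
    {"linear":[0,0,-2],"twist":0},
    {"linear":[0,0,-5],"twist":0},
    {"linear":[0,0,-9],"twist":0},
    {"linear":[0,0,-13],"twist":0},
    {"linear":[0,0,-13],"twist":0},
    {"linear":[-10,0,-13],"twist":0},
    {"linear":[-10,0,-13],"twist":0},
    {"linear":[-10,0,-13],"twist":0}
  ],
  "claw": -0.4
}}

```text
time: 29.28
eef_pos: [0.5947, -0.0579, 0.1469]
tcp_rot: [3.141, 0.002, 1.531]
contact_force: [0.2, 0.4, -0.4]
finger_gap: 0.0642
```

```bash
python3 - <<'E'
from h import *
o=observe(); T=wpose(o); print(o['eef_pos'])
s=snapshot("wrist"); cv2.imwrite("pics/w15.png",s["frame"][:,:,::-1]); np.savez("w15.npz",T=T,**s)
f=np.clip(s["frame"]*1.3,0,255).astype(np.uint8); crop(f,240,40,390,330,"w15a",4)
E
```

```text
[ 0.59472084 -0.05790437  0.14691325]
```

View pics/w15a.png

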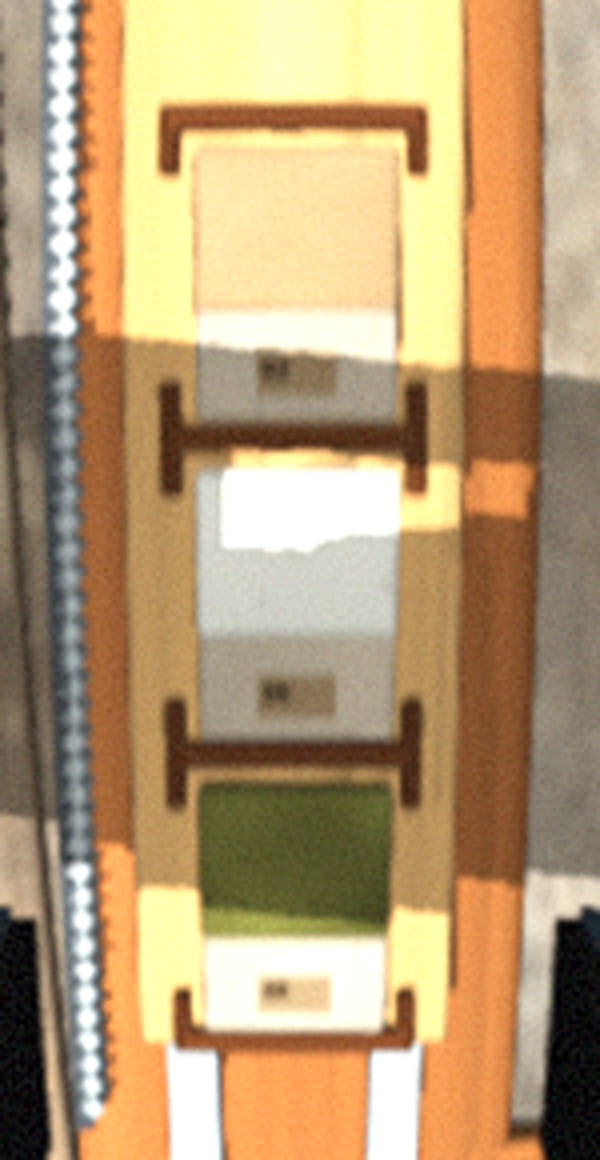

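```bash
python3 - <<'E'
from h import *
s=np.load("w15.npz");T=s["T"]
q=np.array([[297,376],[296,695],[295,993]])/4+[240-.4,40-.4]
p=wplane(s,T,q,.043); print(p.round(4))
o=np.array([.596,-.042]); a=np.radians(-2.25); R=np.array([[np.cos(a),-np.sin(a)],[np.sin(a),np.cos(a)]])
print(((p[:,:2]-o)@R*1000).round(1)); print("stamp world",o+R@[0,-.16])
E
```

```text
[[ 0.5985  0.0233  0.043 ]
 [ 0.5957 -0.0414  0.043 ]
 [ 0.5929 -0.1074  0.043 ]]
[[ -0.1  65.4]
 [ -0.3   0.6]
 [ -0.6 -65.5]]
stamp world [ 0.58971843 -0.20187665]
```

```bash
python3 - <<'E'
from h import *
go([0.590,-0.27,0.33],87.8)
E
```

```text
t 29.33 shift [-21.1    0.42 -18.27] twist -0.21 yaw 87.59 gap 0.064
```

>>> {"name": "jog_arm", "arguments": {
  "commands": [
    {"linear":[0,0.4,-18.3],"twist":-0.2},
    {"linear":[0,0.4,-18.3],"twist":-0.2},
    {"linear":[0,0.4,-18.3],"twist":-0.2},
    {"linear":[0,0.4,-18.3],"twist":-0.2},
    {"linear":[-21.1,0.4,-18.3],"twist":-0.2},
    {"linear":[-21.1,0.4,-18.3],"twist":-0.2},
    {"linear":[-21.1,0.4,-18.3],"twist":-0.2},
    {"linear":[-21.1,0.4,-18.3],"twist":-0.2},
    {"linear":[-21.1,0.4,-18.3],"twist":-0.2},
    {"linear":[-21.1,0.4,-18.3],"twist":-0.2},
    {"linear":[-21.1,0.4,-18.3],"twist":-0.2},
    {"linear":[-21.1,0.4,-18.3],"twist":-0.2}
  ],
  "claw": 0.2
}}

```text
time: 30.33
eef_pos: [0.5909, -0.2646, 0.3293]
tcp_rot: [-3.141, -0.001, 1.535]
contact_force: [0.1, 0.3, -0.2]
finger_gap: 0.0367
```

```bash
python3 - <<'E'
from h import *
o=observe(); T=wpose(o); print(o['eef_pos'],o['dq'].round(3))
s=snapshot("wrist"); cv2.imwrite("pics/w16.png",s["frame"][:,:,::-1]); np.savez("w16.npz",T=T,**s)
c=snapshot("scene"); crop(c["frame"],360,230,440,340,"s16",6); np.savez("s16.npz",**c)
c=snapshot("side"); crop(c["frame"],255,270,355,385,"sd16",6); np.savez("sd16.npz",**c)
E
```

```text
[ 0.59092356 -0.26460683  0.32926174] [ 0.03  -0.013  0.009 -0.001  0.001 -0.002]
```

View pics/w16.png

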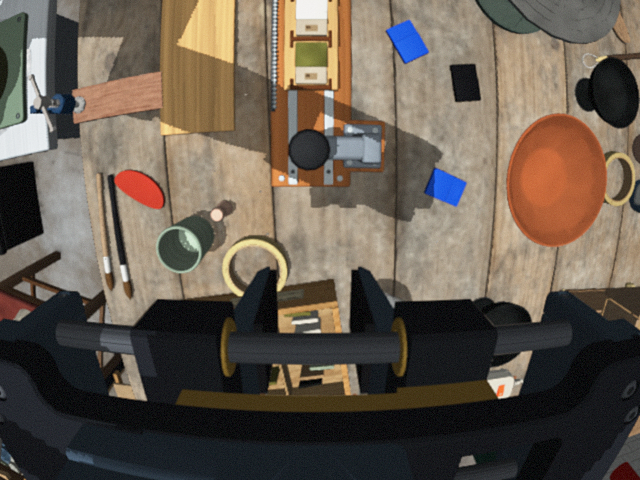

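View pics/s16.png

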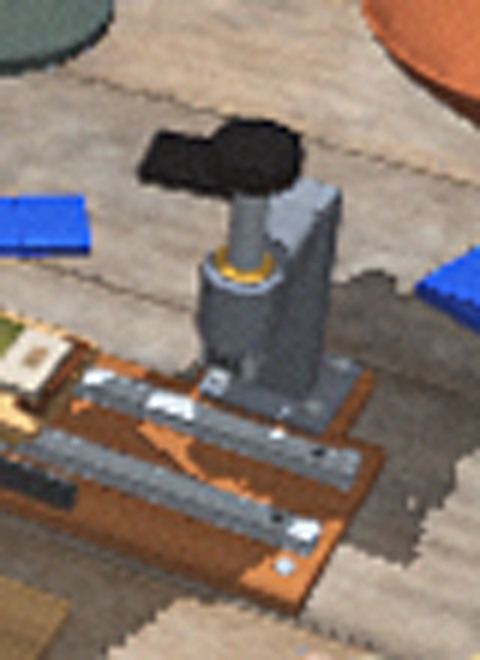

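View pics/sd16.png

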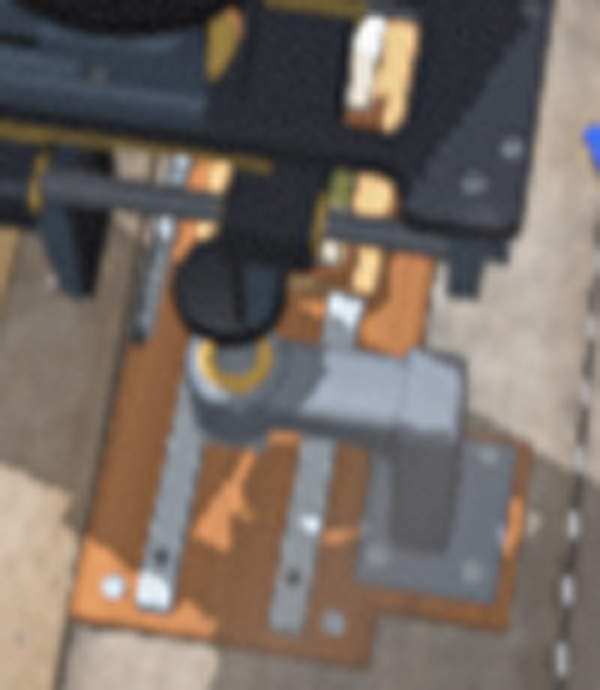

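```bash
python3 - <<'E'
from h import *
s=np.load("w16.npz"); f=np.clip(s["frame"].astype(float)*2,0,255).astype(np.uint8); crop(f,260,0,400,200,"w16a",4)
E
```

```text
(no output)
```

View pics/w16a.png

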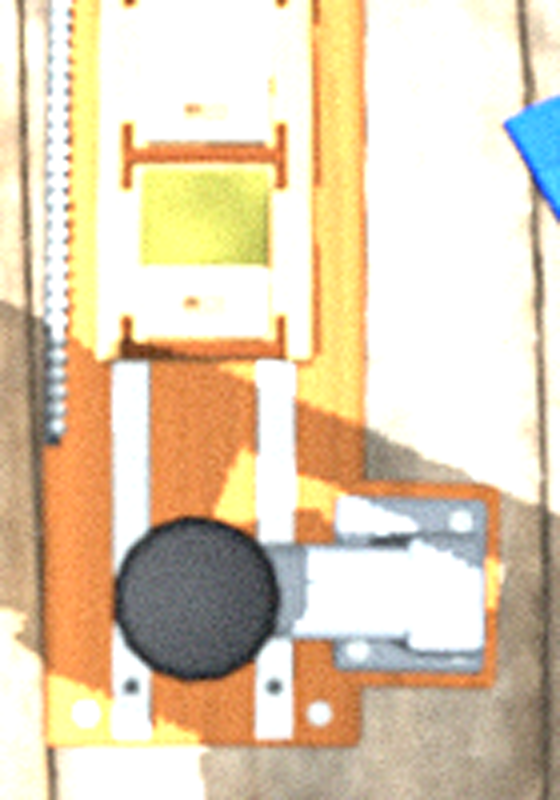

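```bash
python3 - <<'E'
from h import *
s=np.load("w16.npz");T=s["T"]
W=lambda pts,z:wplane(s,T,np.array(pts)/4+[260-.4,-.4],z)
k=W([[197,597]],.19)[0]; print("knob",k, "diam",np.linalg.norm(np.diff(W([[114,597],[280,597]],.188),axis=0)))
p=W([[48,745],[358,745]],.012); print("bed -y",p.round(4))
print("arm +-y edges top z.126",W([[445,540],[445,650]],.126).round(4))
print("baseplate",W([[418,490],[418,672]],.018).round(4), "wood pad",W([[430,483],[430,686]],.012).round(4))
print("mark1,2",W([[192,302],[193,108]],.043).round(4))
c=np.load("sd16.npz"); print("side knob",plane(c,np.array([[229,280]])/6+[255,270],.192))
c=np.load("s16.npz"); print("scene knob",plane(c,np.array([[258,150]])/6+[360,230],.190))
E
```

```text
knob [ 0.58937723 -0.19614242  0.19      ] diam 0.037105328697991234
bed -y [[ 0.5333 -0.2507  0.012 ]
 [ 0.6407 -0.2547  0.012 ]]
arm +-y edges top z.126 [[ 0.6548 -0.1844  0.126 ]
 [ 0.6543 -0.214   0.126 ]]
baseplate [[ 0.6626 -0.1668  0.018 ]
 [ 0.6612 -0.2291  0.018 ]] wood pad [[ 0.6676 -0.1642  0.012 ]
 [ 0.6662 -0.2346  0.012 ]]
mark1,2 [[ 0.5892 -0.1046  0.043 ]
 [ 0.5918 -0.0384  0.043 ]]
side knob [[ 0.59001893 -0.19762466  0.192     ]]
scene knob [[ 0.58102544 -0.20159532  0.19      ]]
```

```bash
python3 - <<'E'
from h import *
go([0.6048,0.1345,0.14],87.8)
E
```

```text
t 30.48 shift [39.8   0.05 19.02] twist 0.3 yaw 88.1 gap 0.0367
```

>>> {"name": "jog_arm", "arguments": {
  "commands": [
    {"linear":[39.8,0,0],"twist":0.3},
    {"linear":[39.8,0,0],"twist":0.3},
    {"linear":[39.8,0,0],"twist":0.3},
    {"linear":[39.8,0,0],"twist":0.3},
    {"linear":[39.8,0,0],"twist":0.3},
    {"linear":[39.8,0,0],"twist":0.3},
    {"linear":[39.8,0,0],"twist":0.3},
    {"linear":[39.8,0,10],"twist":0.3},
    {"linear":[39.8,0,19],"twist":0.3},
    {"linear":[39.8,0,19],"twist":0.3},
    {"linear":[39.8,0,19],"twist":0.3},
    {"linear":[39.8,0,19],"twist":0.3}
  ],
  "claw": -0.4
}}

```text
time: 31.48
eef_pos: [0.6037, 0.1302, 0.1496]
tcp_rot: [3.14, -0.001, 1.533]
contact_force: [0.9, -0.2, 0.2]
finger_gap: 0.0639
```

```bash
python3 - <<'E'
from h import *
go([0.6048,0.1345,0.028],87.8)
E
```

```text
t 31.48 shift [ 0.43  0.08 12.16] twist 0.03 yaw 87.83 gap 0.0639
```

>>> {"name": "jog_arm", "arguments": {
  "commands": [
    {"linear":[0,0,0],"twist":0},
    {"linear":[0,0,0],"twist":0}
  ]
}}

```text
time: 31.65
eef_pos: [0.6029, 0.1291, 0.149]
tcp_rot: [-3.137, 0.001, 1.534]
contact_force: [0.7, 0.1, 1.3]
finger_gap: 0.0637
```

```bash
python3 - <<'E'
from h import *
go([0.6048,0.1345,0.028],87.8)
E
```

```text
t 31.65 shift [ 0.56  0.22 12.1 ] twist 0.08 yaw 87.88 gap 0.0637
```

>>> {"name": "jog_arm", "arguments": {
  "commands": [
    {"linear":[0.5,0.1,2],"twist":0},
    {"linear":[0.5,0.1,5],"twist":0},
    {"linear":[0.5,0.1,8],"twist":0},
    {"linear":[0.5,0.1,10.5],"twist":0},
    {"linear":[0.5,0.1,12],"twist":0},
    {"linear":[0.5,0.1,12],"twist":0},
    {"linear":[0.5,0.1,12],"twist":0}
  ]
}}

```text
time: 32.23
eef_pos: [0.6075, 0.1324, 0.0327]
tcp_rot: [3.138, -0.001, 1.53]
contact_force: [0.1, -0.1, 0.9]
finger_gap: 0.0637
```

>>> {"name": "jog_arm", "arguments": {
  "commands": [
    {"linear":[0,0,0],"twist":0},
    {"linear":[0,0,0],"twist":0},
    {"linear":[0,0,0],"twist":0},
    {"linear":[0,0,0],"twist":0},
    {"linear":[0,0,0],"twist":0},
    {"linear":[0,0,0],"twist":0},
    {"linear":[0,0,0],"twist":0},
    {"linear":[0,0,0],"twist":0}
  ],
  "claw": 1
}}

```text
time: 32.9
eef_pos: [0.6052, 0.1326, 0.0312]
tcp_rot: [-3.14, -0.0, 1.53]
contact_force: [-4.2, -0.4, 6.6]
finger_gap: 0.0274
```

>>> {"name": "jog_arm", "arguments": {
  "commands": [
    {"linear":[-1,0,0],"twist":0},
    {"linear":[-2.5,0,0],"twist":0},
    {"linear":[-4,0,0],"twist":0},
    {"linear":[-5.5,0,0],"twist":0},
    {"linear":[-7,0,0],"twist":0},
    {"linear":[-8.3,0,0],"twist":0},
    {"linear":[-9.2,0,0],"twist":0},
    {"linear":[-9.6,0,0],"twist":0},
    {"linear":[-9.6,0,0],"twist":0},
    {"linear":[-9.6,0,0],"twist":0}
  ]
}}

```text
time: 33.73
eef_pos: [0.6014, 0.0358, 0.0313]
tcp_rot: [-3.14, 0.0, 1.53]
contact_force: [-5.1, -0.4, 6.7]
finger_gap: 0.0269
```

>>> {"name": "jog_arm", "arguments": {
  "commands": [
    {"linear":[0,0,0],"twist":0},
    {"linear":[0,0,0],"twist":0},
    {"linear":[0,0,0],"twist":0},
    {"linear":[0,0,0],"twist":0},
    {"linear":[0,0,0],"twist":0},
    {"linear":[0,0,-3],"twist":0},
    {"linear":[0,0,-7],"twist":0},
    {"linear":[0,0,-11],"twist":0},
    {"linear":[0,0,-15],"twist":0},
    {"linear":[0,0,-15],"twist":0}
  ],
  "claw": -0.4
}}

```text
time: 34.57
eef_pos: [0.6076, 0.0368, 0.1898]
tcp_rot: [3.124, -0.001, 1.53]
contact_force: [1.2, 0.1, 1.3]
finger_gap: 0.0635
```

```bash
python3 - <<'E'
from h import *
go([0.40,-0.20,0.12],-2.2)
E
```

```text
t 34.57 shift [-24.51 -19.91   6.58] twist 89.88 yaw 87.68 gap 0.0635
```

>>> {"name": "jog_arm", "arguments": {
  "commands": [
    {"linear":[-24.5,-19.9,0],"twist":90},
    {"linear":[-24.5,-19.9,0],"twist":90},
    {"linear":[-24.5,-19.9,0],"twist":90},
    {"linear":[-24.5,-19.9,0],"twist":90},
    {"linear":[-24.5,-19.9,0],"twist":90},
    {"linear":[-24.5,-19.9,0],"twist":90},
    {"linear":[-24.5,-19.9,0],"twist":90},
    {"linear":[-24.5,-19.9,3],"twist":90},
    {"linear":[-24.5,-19.9,7],"twist":90},
    {"linear":[-24.5,-19.9,7],"twist":90},
    {"linear":[-24.5,-19.9,7],"twist":90},
    {"linear":[-24.5,-19.9,7],"twist":90}
  ]
}}

```text
time: 35.57
eef_pos: [0.3932, -0.2006, 0.1098]
tcp_rot: [-3.141, 0.0, 0.023]
contact_force: [-0.8, 0.1, -0.1]
finger_gap: 0.0637
```

>>> {"name": "jog_arm", "arguments": {
  "commands": [
    {"linear":[0,0,0],"twist":4},
    {"linear":[0,0,0],"twist":4},
    {"linear":[0,0,0],"twist":4}
  ]
}}

```text
time: 35.82
eef_pos: [0.3936, -0.2004, 0.1106]
tcp_rot: [3.141, -0.001, -0.038]
contact_force: [0.2, 0.2, 0.3]
finger_gap: 0.0635
```

```bash
python3 - <<'E'
from h import *
o=observe(); T=wpose(o); print(o['eef_pos'],np.degrees(o['tcp_rot'][2]))
s=snapshot("wrist"); cv2.imwrite("pics/w17.png",s["frame"][:,:,::-1]); np.savez("w17.npz",T=T,**s)
E
```

```text
[ 0.39362013 -0.20038385  0.11056468] -2.153666724032127
```

View pics/w17.png

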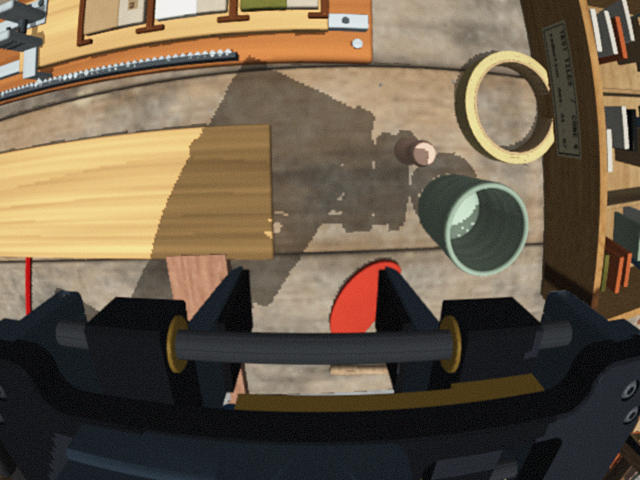

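```bash
python3 - <<'E'
from h import *
s=np.load("w17.npz")
for x,y,z,yaw in [(.404,-.144,.06,-45),(.424,-.144,.08,-45),(.41,-.13,.08,-55),(.41,-.15,.08,-35)]:
    T=np.eye(4);T[:3,:3]=Ro.from_euler("xyz",[np.pi,0,np.radians(yaw)]).as_matrix();T[:3,3]=[x,y,z]
    print(x,y,z,yaw,wproj(s,T,[[.59,-.2,.073],[.59,-.2,.043]]).round(0).tolist())
go([.404,-.144,.08],-45)
E
```

```text
0.404 -0.144 0.06 -45 [[139.0, -18.0], [160.0, -2.0]]
0.424 -0.144 0.08 -45 [[174.0, 11.0], [191.0, 25.0]]
0.41 -0.13 0.08 -55 [[129.0, 14.0], [149.0, 26.0]]
0.41 -0.15 0.08 -35 [[202.0, -22.0], [215.0, -5.0]]
t 35.87 shift [ 0.83 -5.67  3.06] twist 42.84 yaw -2.16 gap 0.0636
```

```bash
python3 - <<'E'
from h import *
s=np.load("w17.npz")
for x,y,z,yaw in [(.40,-.12,.08,-60),(.41,-.125,.07,-60),(.42,-.115,.07,-60)]:
    T=np.eye(4);T[:3,:3]=Ro.from_euler("xyz",[np.pi,0,np.radians(yaw)]).as_matrix();T[:3,3]=[x,y,z]
    print(x,y,z,yaw,wproj(s,T,[[.59,-.2,.073],[.59,-.2,.043]]).round(0).tolist())
go([.41,-.12,.07],-60)
E
```

```text
0.4 -0.12 0.08 -60 [[105.0, 14.0], [127.0, 25.0]]
0.41 -0.125 0.07 -60 [[105.0, 22.0], [128.0, 33.0]]
0.42 -0.115 0.07 -60 [[125.0, 11.0], [147.0, 24.0]]
t 35.87 shift [ 1.34 -8.09  4.06] twist 57.84 yaw -2.16 gap 0.0636
```

>>> {"name": "jog_arm", "arguments": {
  "commands": [
    {"linear":[1.3,-8.1,4],"twist":57.8},
    {"linear":[1.3,-8.1,4],"twist":57.8},
    {"linear":[1.3,-8.1,4],"twist":57.8},
    {"linear":[1.3,-8.1,4],"twist":57.8},
    {"linear":[1.3,-8.1,4],"twist":57.8},
    {"linear":[1.3,-8.1,4],"twist":57.8},
    {"linear":[1.3,-8.1,4],"twist":57.8},
    {"linear":[1.3,-8.1,4],"twist":57.8},
    {"linear":[1.3,-8.1,4],"twist":57.8},
    {"linear":[1.3,-8.1,4],"twist":57.8},
    {"linear":[1.3,-8.1,4],"twist":57.8}
  ]
}}

```text
time: 36.78
eef_pos: [0.4096, -0.1197, 0.0706]
tcp_rot: [-3.141, -0.0, -1.046]
contact_force: [-0.2, -0.2, -0.2]
finger_gap: 0.0637
```

```bash
python3 - <<'E'
from h import *
o=observe(); T=wpose(o); print(o['eef_pos'],np.degrees(o['tcp_rot'][2]))
s=snapshot("wrist"); cv2.imwrite("pics/w18.png",s["frame"][:,:,::-1]); np.savez("w18.npz",T=T,**s)
crop(s["frame"],40,0,240,150,"w18a",4)
E
```

```text
[ 0.40963597 -0.11974532  0.07063433] -59.936950077640645
```

View pics/w18a.png

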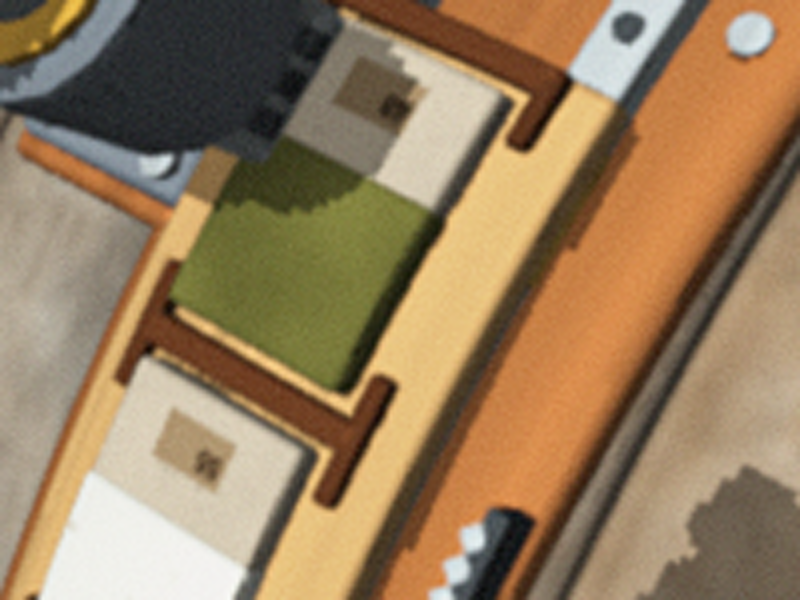

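```bash
python3 - <<'E'
from h import *
s=np.load("w18.npz");T=s["T"]
W=lambda pts,z:wplane(s,T,np.array(pts)/4+[40-.4,-.4],z)
a=np.radians(-2.25); R=np.array([[np.cos(a),-np.sin(a)],[np.sin(a),np.cos(a)]]); o=np.array([.596,-.042])
pr=lambda p:((p[:,:2]-o)@R*1000).round(1)
print("marks",pr(W([[378,93],[194,447]],.043)).tolist())
print("win",pr(W([[268,122],[292,78],[318,40]],.080)).tolist(), pr(W([[268,122],[292,78],[318,40]],.09)).tolist())
print("cam",pr((T@s["T_tool_cam"])[None,:3,3]))
f=np.clip(s["frame"].astype(float)*2.5,0,255).astype(np.uint8); crop(f,40,0,160,60,"w18b",6)
E
```

```text
marks [[0.2, -160.4], [0.4, -94.7]]
win [[-8.9, -149.1], [-8.7, -156.0], [-9.3, -162.3]] [[-16.0, -149.3], [-15.8, -155.9], [-16.4, -161.8]]
cam [[-140.3 -153.3]]
```

View pics/w18b.png

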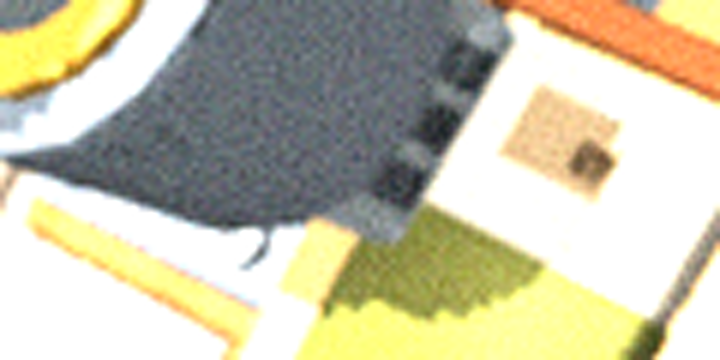

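```bash
python3 - <<'E'
from h import *
go([0.6005,0.0365,0.15],87.8)
E
```

```text
t 36.83 shift [ -3.97 -24.35  -7.93] twist -147.76 yaw -59.96 gap 0.064
```

>>> {"name": "jog_arm", "arguments": {
  "commands": [
    {"linear":[0,0,-4],"twist":-7},
    {"linear":[0,0,-8],"twist":-148},
    {"linear":[-4,-24.3,-8],"twist":-148},
    {"linear":[-4,-24.3,-8],"twist":-148},
    {"linear":[-4,-24.3,-8],"twist":-148},
    {"linear":[-4,-24.3,-8],"twist":-148},
    {"linear":[-4,-24.3,-8],"twist":-148},
    {"linear":[-4,-24.3,-8],"twist":-148},
    {"linear":[-4,-24.3,-8],"twist":-148},
    {"linear":[-4,-24.3,-8],"twist":-148},
    {"linear":[-4,-24.3,-8],"twist":-148},
    {"linear":[-4,-24.3,-8],"twist":-148}
  ]
}}

```text
time: 37.83
eef_pos: [0.6002, 0.0365, 0.1501]
tcp_rot: [-3.141, 0.001, 0.457]
contact_force: [-0.4, -0.2, -0.2]
finger_gap: 0.064
```

```bash
python3 - <<'E'
from h import *
go([0.6005,0.0365,0.15],87.8)
E
```

```text
t 37.83 shift [0.03 0.02 0.01] twist -61.61 yaw 26.19 gap 0.064
```

>>> {"name": "jog_arm", "arguments": {
  "commands": [
    {"linear":[0,0,0],"twist":-61.6},
    {"linear":[0,0,0],"twist":-61.6},
    {"linear":[0,0,0],"twist":-61.6},
    {"linear":[0,0,0],"twist":-61.6},
    {"linear":[0,0,0],"twist":-61.6},
    {"linear":[0,0,0],"twist":-61.6},
    {"linear":[0,0,0],"twist":-61.6},
    {"linear":[0,0,0],"twist":-61.6},
    {"linear":[0,0,0],"twist":-61.6},
    {"linear":[0,0,0],"twist":-61.6}
  ]
}}

```text
time: 38.67
eef_pos: [0.6, 0.0362, 0.1504]
tcp_rot: [-3.141, -0.0, 1.526]
contact_force: [-0.5, -0.1, -0.3]
finger_gap: 0.0638
```

```bash
python3 - <<'E'
from h import *
go([0.6012,0.0370,0.03],87.8)
E
```

```text
t 38.67 shift [ 0.09  0.11 12.04] twist -0.35 yaw 87.45 gap 0.0638
```

>>> {"name": "jog_arm", "arguments": {
  "commands": [
    {"linear":[0.1,0.1,2],"twist":-0.3},
    {"linear":[0.1,0.1,5],"twist":-0.3},
    {"linear":[0.1,0.1,8],"twist":-0.3},
    {"linear":[0.1,0.1,10.5],"twist":-0.3},
    {"linear":[0.1,0.1,12],"twist":-0.3},
    {"linear":[0.1,0.1,12],"twist":-0.3}
  ]
}}

```text
time: 39.17
eef_pos: [0.5982, 0.037, 0.0268]
tcp_rot: [-3.134, 0.001, 1.528]
contact_force: [0.9, -0.3, -1.1]
finger_gap: 0.0637
```

>>> {"name": "jog_arm", "arguments": {
  "commands": [
    {"linear":[0,0,0],"twist":0},
    {"linear":[0,0,0],"twist":0},
    {"linear":[0,0,0],"twist":0},
    {"linear":[0,0,0],"twist":0},
    {"linear":[0,0,0],"twist":0},
    {"linear":[0,0,0],"twist":0},
    {"linear":[0,0,0],"twist":0},
    {"linear":[0,0,0],"twist":0},
    {"linear":[0,0,0],"twist":0}
  ],
  "claw": 1
}}

```text
time: 39.92
eef_pos: [0.6015, 0.0373, 0.0315]
tcp_rot: [3.141, -0.0, 1.529]
contact_force: [-2.5, 0.1, 4.9]
finger_gap: 0.0269
```

Pinched. Move +6 mm and release.

>>> {"name": "jog_arm", "arguments": {
  "commands": [
    {"linear":[0.3,0,0],"twist":0},
    {"linear":[0.6,0,0],"twist":0},
    {"linear":[0.6,0,0],"twist":0},
    {"linear":[0.6,0,0],"twist":0}
  ]
}}

```text
time: 40.25
eef_pos: [0.6018, 0.0434, 0.0315]
tcp_rot: [3.141, -0.0, 1.529]
contact_force: [-1.9, 0.5, 5.9]
finger_gap: 0.0273
```

>>> {"name": "jog_arm", "arguments": {
  "commands": [
    {"linear":[0,0,0],"twist":0},
    {"linear":[0,0,0],"twist":0},
    {"linear":[0,0,0],"twist":0},
    {"linear":[0,0,0],"twist":0},
    {"linear":[0,0,0],"twist":0},
    {"linear":[0,0,-3],"twist":0},
    {"linear":[0,0,-7],"twist":0},
    {"linear":[0,0,-11],"twist":0},
    {"linear":[0,0,-15],"twist":0},
    {"linear":[0,0,-19],"twist":0},
    {"linear":[0,0,-23],"twist":0},
    {"linear":[0,0,-23],"twist":0}
  ],
  "claw": -0.4
}}

```text
time: 41.25
eef_pos: [0.6058, 0.0433, 0.2701]
tcp_rot: [3.124, -0.002, 1.529]
contact_force: [0.9, 0.3, 0.7]
finger_gap: 0.0639
```

```bash
python3 - <<'E'
from h import *
go([0.5894,-0.1965,0.24],87.8)
o=observe(); T=wpose(o)
s=snapshot("wrist"); np.savez("w19.npz",T=T,**s); crop(s["frame"],220,100,400,330,"w19",3)
E
```

```text
t 41.25 shift [-24.03  -0.69   2.95] twist -0.19 yaw 87.61 gap 0.0639
```

View pics/w19.png

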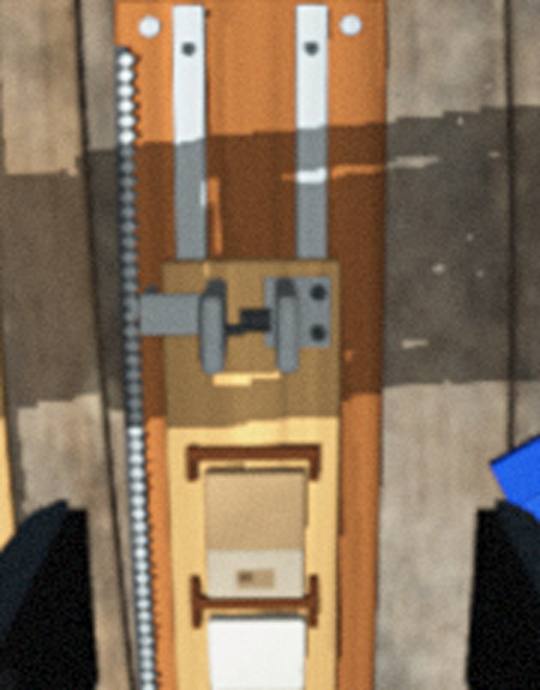

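>>> {"name": "jog_arm", "arguments": {
  "commands": [
    {"linear":[-24,-0.7,0],"twist":-0.2},
    {"linear":[-24,-0.7,0],"twist":-0.2},
    {"linear":[-24,-0.7,0],"twist":-0.2},
    {"linear":[-24,-0.7,0],"twist":-0.2},
    {"linear":[-24,-0.7,0],"twist":-0.2},
    {"linear":[-24,-0.7,0],"twist":-0.2},
    {"linear":[-24,-0.7,0],"twist":-0.2},
    {"linear":[-24,-0.7,2],"twist":-0.2},
    {"linear":[-24,-0.7,4],"twist":-0.2},
    {"linear":[-24,-0.7,4],"twist":-0.2},
    {"linear":[-24,-0.7,4],"twist":-0.2},
    {"linear":[-24,-0.7,4],"twist":-0.2}
  ],
  "claw": 1
}}

```text
time: 42.3
eef_pos: [0.5848, -0.196, 0.2209]
tcp_rot: [3.141, -0.0, 1.533]
contact_force: [0.1, -0.2, -0.0]
finger_gap: 0.0002
```

```bash
python3 - <<'E'
from h import *
go([0.5894,-0.197,0.22],87.8); print(observe()['contact_force'])
c=snapshot("scene"); crop(c["frame"],340,180,460,310,"s20",5)
E
```

```text
t 42.3 shift [-0.08  0.46  0.09] twist 0.05 yaw 87.85 gap 0.0002
[ 0.06845746 -0.22012649 -0.03289807]
```

View pics/s20.png

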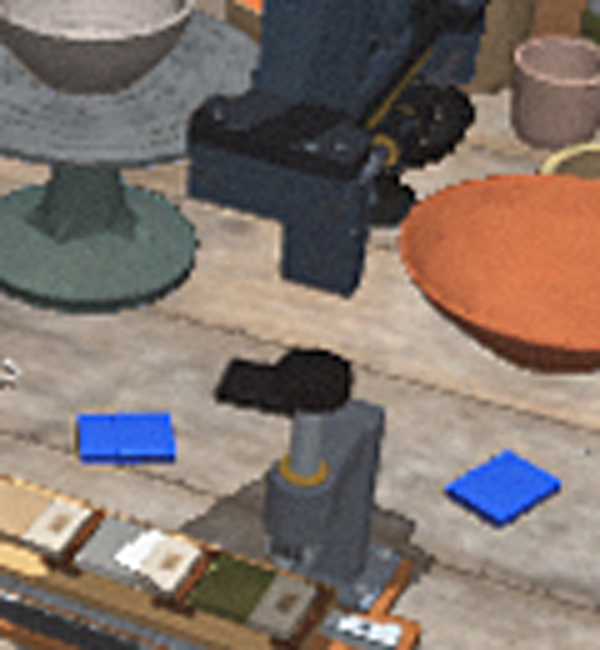

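>>> {"name": "jog_arm", "arguments": {
  "commands": [
    {"linear":[-0.1,0.5,1],"twist":0},
    {"linear":[-0.1,0.5,2],"twist":0},
    {"linear":[-0.1,0.5,3],"twist":0},
    {"linear":[-0.1,0.5,4],"twist":0},
    {"linear":[-0.1,0.5,4.4],"twist":0},
    {"linear":[-0.1,0.5,4.4],"twist":0},
    {"linear":[-0.1,0.5,4.4],"twist":0}
  ]
}}

```text
time: 42.93
eef_pos: [0.5893, -0.1975, 0.1762]
tcp_rot: [-3.141, -0.0, 1.533]
contact_force: [0.7, -0.5, 0.4]
finger_gap: 0.0006
```

>>> {"name": "jog_arm", "arguments": {
  "commands": [
    {"linear":[0,0,0.2],"twist":0},
    {"linear":[0,0,0.4],"twist":0},
    {"linear":[0,0,0.6],"twist":0},
    {"linear":[0,0,0.8],"twist":0},
    {"linear":[0,0,1],"twist":0},
    {"linear":[0,0,1],"twist":0},
    {"linear":[0,0,1],"twist":0}
  ]
}}

```text
time: 43.52
eef_pos: [0.5895, -0.1976, 0.1667]
tcp_rot: [3.141, 0.0, 1.533]
contact_force: [-0.8, 0.7, 1.4]
finger_gap: 0.0007
```

```bash
python3 - <<'E'
from h import *
go([0.5894,-0.197,0.17],87.8)
for i in range(4):
    c=snapshot("scene"); print(observe()['contact_force'].round(2), observe()['eef_pos'])
crop(c["frame"],340,180,460,310,"s21",5)
E
```

```text
t 43.52 shift [ 0.06 -0.01 -0.33] twist 0.01 yaw 87.81 gap 0.0007
[-0.31 -1.09  1.52] [ 0.58950933 -0.19762503  0.16679758]
[ 0.42 -0.25  1.27] [ 0.58949508 -0.1975954   0.1668193 ]
[-0.58 -0.15  1.26] [ 0.58948496 -0.19763155  0.16681399]
[0.16 0.28 1.24] [ 0.58948253 -0.19761466  0.16679015]
```

View pics/s21.png

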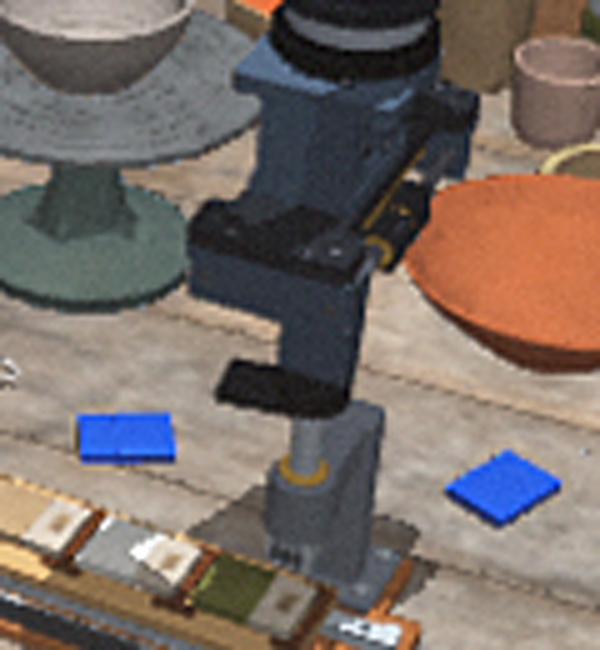

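>>> {"name": "jog_arm", "arguments": {
  "commands": [
    {"linear":[0,0,0.2],"twist":0},
    {"linear":[0,0,0.5],"twist":0},
    {"linear":[0,0,0.8],"twist":0},
    {"linear":[0,0,1.1],"twist":0},
    {"linear":[0,0,1.4],"twist":0},
    {"linear":[0,0,1.7],"twist":0},
    {"linear":[0,0,1.9],"twist":0},
    {"linear":[0,0,2.0],"twist":0},
    {"linear":[0,0,2.0],"twist":0},
    {"linear":[0,0,2.0],"twist":0}
  ]
}}

```text
time: 44.55
eef_pos: [0.5895, -0.1976, 0.1467]
tcp_rot: [3.141, 0.0, 1.533]
contact_force: [0.2, 0.3, 3.8]
finger_gap: 0.0003
```

>>> {"name": "jog_arm", "arguments": {
  "commands": [
    {"linear":[0,0,0.1],"twist":0},
    {"linear":[0,0,0.2],"twist":0},
    {"linear":[0,0,0.3],"twist":0},
    {"linear":[0,0,0.3],"twist":0},
    {"linear":[0,0,0.3],"twist":0}
  ]
}}

```text
time: 44.97
eef_pos: [0.5895, -0.1976, 0.1436]
tcp_rot: [3.141, 0.0, 1.533]
contact_force: [1.0, -0.2, 3.9]
finger_gap: 0.0004
```

>>> {"name": "jog_arm", "arguments": {
  "commands": [
    {"linear":[0,0,0.1],"twist":0},
    {"linear":[0,0,0.2],"twist":0},
    {"linear":[0,0,0.2],"twist":0},
    {"linear":[0,0,0.2],"twist":0}
  ]
}}

```text
time: 45.3
eef_pos: [0.5895, -0.1976, 0.1416]
tcp_rot: [3.141, 0.0, 1.533]
contact_force: [1.4, -0.8, 4.3]
finger_gap: 0.0002
```

>>> {"name": "jog_arm", "arguments": {
  "commands": [
    {"linear":[0,0,0.1],"twist":0},
    {"linear":[0,0,0.2],"twist":0},
    {"linear":[0,0,0.2],"twist":0},
    {"linear":[0,0,0.2],"twist":0}
  ]
}}

```text
time: 45.63
eef_pos: [0.5895, -0.1976, 0.1396]
tcp_rot: [3.141, 0.0, 1.533]
contact_force: [0.7, -0.8, 3.5]
finger_gap: 0.0006
```

>>> {"name": "jog_arm", "arguments": {
  "commands": [
    {"linear":[0,0,0.1],"twist":0},
    {"linear":[0,0,0.2],"twist":0},
    {"linear":[0,0,0.2],"twist":0},
    {"linear":[0,0,0.2],"twist":0}
  ]
}}

```text
time: 45.97
eef_pos: [0.5895, -0.1976, 0.1382]
tcp_rot: [3.141, 0.0, 1.533]
contact_force: [-0.3, -0.1, 6.0]
finger_gap: 0.0009
```

>>> {"name": "jog_arm", "arguments": {
  "commands": [
    {"linear":[0,0,0.1],"twist":0},
    {"linear":[0,0,0.2],"twist":0},
    {"linear":[0,0,0.3],"twist":0},
    {"linear":[0,0,0.3],"twist":0},
    {"linear":[0,0,0.3],"twist":0}
  ]
}}

```text
time: 46.38
eef_pos: [0.5895, -0.1977, 0.1358]
tcp_rot: [3.14, 0.0, 1.533]
contact_force: [-0.4, -0.0, 9.1]
finger_gap: 0.0002
```

```bash
python3 - <<'E'
from h import *
for i in range(3):
    c=snapshot("scene"); print(observe()['contact_force'].round(2), observe()['eef_pos'])
crop(c["frame"],340,180,460,310,"s22",5)
E
```

```text
[ 0.05 -0.16 10.06] [ 0.58951193 -0.19767285  0.135893  ]
[-1.5  -0.54  9.86] [ 0.5895145  -0.19764863  0.13591419]
[-0.41 -0.97  9.85] [ 0.58951432 -0.19763183  0.13592564]
```

View pics/s22.png

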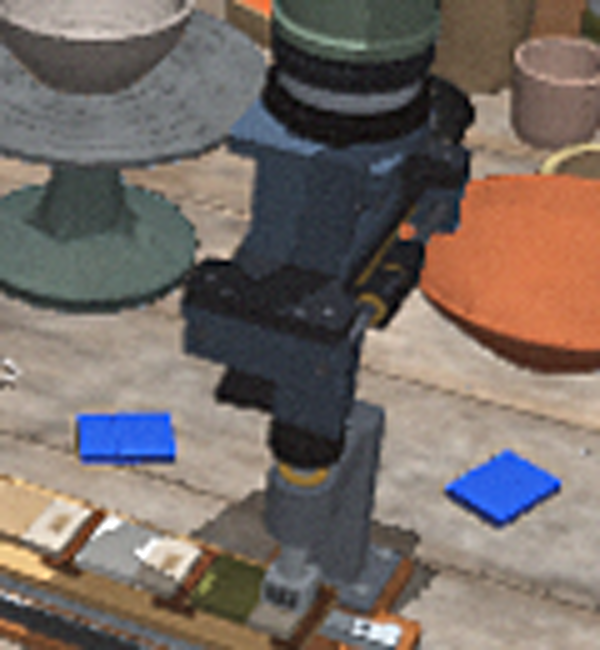

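>>> {"name": "jog_arm", "arguments": {
  "commands": [
    {"linear":[0,0,0.05],"twist":0},
    {"linear":[0,0,0.1],"twist":0},
    {"linear":[0,0,0.1],"twist":0},
    {"linear":[0,0,0.1],"twist":0},
    {"linear":[0,0,0.1],"twist":0}
  ]
}}

```text
time: 46.95
eef_pos: [0.5895, -0.1977, 0.1351]
tcp_rot: [3.14, 0.0, 1.533]
contact_force: [0.1, -0.8, 11.0]
finger_gap: 0.0002
```

```bash
python3 - <<'E'
from h import *
print(observe()['contact_force'].round(2), observe()['eef_pos'])
E
```

```text
[ 0.06 -0.78 11.03] [ 0.58951643 -0.19765326  0.13513125]
```

>>> {"name": "jog_arm", "arguments": {
  "commands": [
    {"linear":[0,0,-0.5],"twist":0},
    {"linear":[0,0,-1.2],"twist":0},
    {"linear":[0,0,-2],"twist":0},
    {"linear":[0,0,-3],"twist":0},
    {"linear":[0,0,-4.5],"twist":0},
    {"linear":[0,0,-6],"twist":0},
    {"linear":[0,0,-8],"twist":0},
    {"linear":[0,0,-11],"twist":0},
    {"linear":[0,0,-13],"twist":0},
    {"linear":[8,0,-13],"twist":0},
    {"linear":[16,0,-13],"twist":0},
    {"linear":[24,1,-13],"twist":0}
  ],
  "claw": -0.4
}}

```text
time: 47.95
eef_pos: [0.5964, -0.0718, 0.264]
tcp_rot: [3.141, -0.001, 1.53]
contact_force: [1.2, -0.0, -0.2]
finger_gap: 0.064
```

```bash
python3 - <<'E'
from h import *
go([0.6018,0.0434,0.13],87.8)
E
```

```text
t 47.95 shift [11.53  0.07 13.41] twist -0.11 yaw 87.69 gap 0.064
```

>>> {"name": "jog_arm", "arguments": {
  "commands": [
    {"linear":[4,0,0],"twist":0},
    {"linear":[8,0,2],"twist":0},
    {"linear":[11.5,0,5],"twist":0},
    {"linear":[11.5,0,9],"twist":0},
    {"linear":[11.5,0,13],"twist":0},
    {"linear":[11.5,0,13.4],"twist":0},
    {"linear":[11.5,0,13.4],"twist":0},
    {"linear":[11.5,0,13.4],"twist":0}
  ]
}}

```text
time: 48.62
eef_pos: [0.6024, 0.0419, 0.1312]
tcp_rot: [3.14, -0.0, 1.532]
contact_force: [-0.1, -0.3, 1.0]
finger_gap: 0.0638
```

```bash
python3 - <<'E'
from h import *
go([0.6018,0.0434,0.03],87.8)
E
```

```text
t 48.62 shift [ 0.15 -0.09 10.12] twist -0.02 yaw 87.78 gap 0.0638
```

>>> {"name": "jog_arm", "arguments": {
  "commands": [
    {"linear":[0.15,-0.1,2],"twist":0},
    {"linear":[0.15,-0.1,5],"twist":0},
    {"linear":[0.15,-0.1,8],"twist":0},
    {"linear":[0.15,-0.1,10],"twist":0},
    {"linear":[0.15,-0.1,10],"twist":0},
    {"linear":[0.15,-0.1,10],"twist":0}
  ]
}}

```text
time: 49.12
eef_pos: [0.602, 0.0432, 0.0316]
tcp_rot: [3.139, -0.0, 1.532]
contact_force: [0.3, 0.0, 1.1]
finger_gap: 0.0639
```

>>> {"name": "jog_arm", "arguments": {
  "commands": [
    {"linear":[0,0,0],"twist":0},
    {"linear":[0,0,0],"twist":0},
    {"linear":[0,0,0],"twist":0},
    {"linear":[0,0,0],"twist":0},
    {"linear":[0,0,0],"twist":0},
    {"linear":[0,0,0],"twist":0},
    {"linear":[0,0,0],"twist":0},
    {"linear":[0,0,0],"twist":0}
  ],
  "claw": 1
}}

```text
time: 49.78
eef_pos: [0.6018, 0.0436, 0.0303]
tcp_rot: [3.138, -0.0, 1.532]
contact_force: [3.1, 0.4, 2.2]
finger_gap: 0.0273
```

>>> {"name": "jog_arm", "arguments": {
  "commands": [
    {"linear":[-1,0,0],"twist":0},
    {"linear":[-2.2,0,0],"twist":0},
    {"linear":[-3.4,0,0],"twist":0},
    {"linear":[-4.6,0,0],"twist":0},
    {"linear":[-5.6,0,0],"twist":0},
    {"linear":[-6.3,0,0],"twist":0},
    {"linear":[-6.6,0,0],"twist":0},
    {"linear":[-6.6,0,0],"twist":0},
    {"linear":[-6.6,0,0],"twist":0}
  ]
}}

```text
time: 50.53
eef_pos: [0.5991, -0.0243, 0.0303]
tcp_rot: [3.138, 0.001, 1.532]
contact_force: [5.5, -0.7, 4.8]
finger_gap: 0.0269
```

>>> {"name": "jog_arm", "arguments": {
  "commands": [
    {"linear":[0.15,0,0],"twist":0},
    {"linear":[0.15,0,0],"twist":0},
    {"linear":[0.15,0,0],"twist":0}
  ]
}}

```text
time: 50.78
eef_pos: [0.5992, -0.0224, 0.0304]
tcp_rot: [3.138, 0.001, 1.532]
contact_force: [5.1, -0.6, 3.9]
finger_gap: 0.027
```

>>> {"name": "jog_arm", "arguments": {
  "commands": [
    {"linear":[0,0,0],"twist":0},
    {"linear":[0,0,0],"twist":0},
    {"linear":[0,0,0],"twist":0},
    {"linear":[0,0,0],"twist":0},
    {"linear":[0,0,0],"twist":0},
    {"linear":[0,0,-3],"twist":0},
    {"linear":[0,0,-7],"twist":0},
    {"linear":[0,0,-11],"twist":0},
    {"linear":[0,0,-15],"twist":0},
    {"linear":[0,0,-19],"twist":0},
    {"linear":[0,0,-23],"twist":0},
    {"linear":[0,0,-23],"twist":0}
  ],
  "claw": -0.4
}}

```text
time: 51.78
eef_pos: [0.6015, -0.0212, 0.2686]
tcp_rot: [3.126, 0.0, 1.533]
contact_force: [0.2, 0.5, 0.2]
finger_gap: 0.064
```

```bash
python3 - <<'E'
from h import *
go([0.5894,-0.25,0.29],87.8)
E
```

```text
t 51.78 shift [-22.91  -0.3   -2.14] twist 0.02 yaw 87.82 gap 0.064
```

>>> {"name": "jog_arm", "arguments": {
  "commands": [
    {"linear":[-27,-0.3,-2],"twist":0},
    {"linear":[-27,-0.3,-2],"twist":0},
    {"linear":[-27,-0.3,-2],"twist":0},
    {"linear":[-27,-0.3,-2],"twist":0},
    {"linear":[-27,-0.3,-2],"twist":0},
    {"linear":[-27,-0.3,-2],"twist":0},
    {"linear":[-27,-0.3,-2],"twist":0},
    {"linear":[-27,-0.3,-2],"twist":0},
    {"linear":[-27,-0.3,-2],"twist":0},
    {"linear":[-27,-0.3,-2],"twist":0}
  ],
  "claw": 1
}}

```text
time: 52.62
eef_pos: [0.5843, -0.2897, 0.2789]
tcp_rot: [-3.141, -0.001, 1.533]
contact_force: [-0.8, -0.3, 0.4]
finger_gap: 0.0014
```

```bash
python3 - <<'E'
from h import *
o=observe(); T=wpose(o); print(o['eef_pos'])
s=snapshot("wrist"); np.savez("w23.npz",T=T,**s); crop(s["frame"],240,20,400,270,"w23",4)
E
```

```text
[ 0.58427004 -0.28970121  0.27891582]
```

View pics/w23.png

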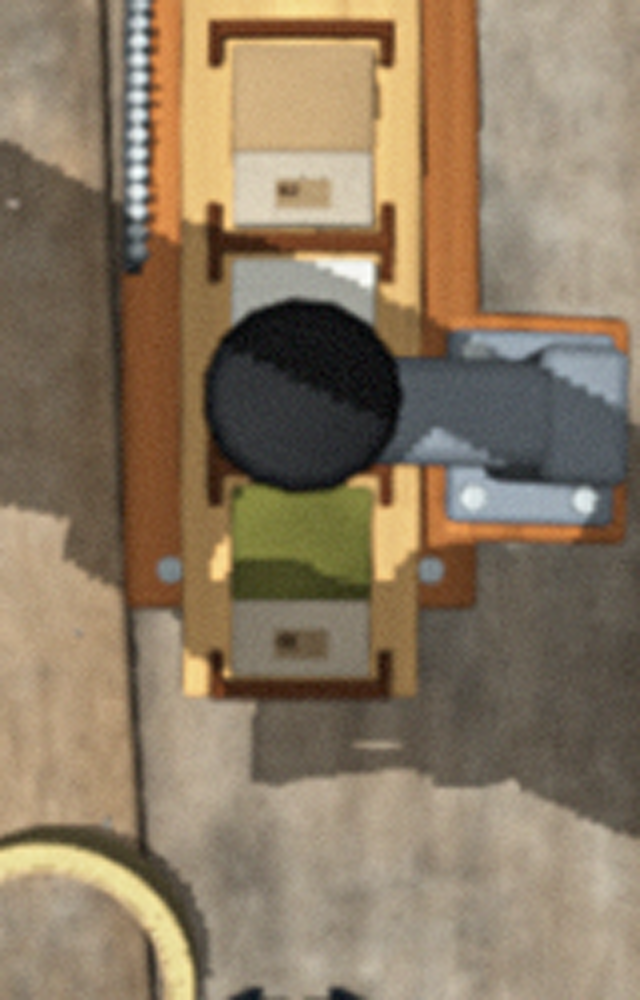

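```bash
python3 - <<'E'
from h import *
s=np.load("w23.npz");T=s["T"]
W=lambda pts,z:wplane(s,T,np.array(pts)/4+[240-.4,20-.4],z)
m=W([[301,643],[303,192]],.043); k=W([[303,395]],.19); print(m.round(4),"mid",m.mean(0).round(4),"knob",k.round(4))
p=W([[535,318],[535,541]],.012); print("pad",p.round(4),p.mean(0))
print("bed -y",W([[124,606],[474,606]],.012).round(4)); go([0.5894,-0.1976,0.20],87.8)
print("cam",(T@s["T_tool_cam"])[:3,3])
E
```

```text
[[ 0.5869 -0.2612  0.043 ]
 [ 0.5924 -0.1297  0.043 ]] mid [ 0.5897 -0.1954  0.043 ] knob [[ 0.5893 -0.1967  0.19  ]]
pad [[ 0.6624 -0.1649  0.012 ]
 [ 0.6606 -0.2348  0.012 ]] [ 0.66151143 -0.1998204   0.012     ]
bed -y [[ 0.5323 -0.2507  0.012 ]
 [ 0.6411 -0.2548  0.012 ]]
t 52.67 shift [9.17 0.16 7.93] twist 0.09 yaw 87.89 gap 0.0005
cam [ 0.58765037 -0.21088232  0.47291391]
```

```bash
python3 - <<'E'
from h import *
a=np.radians(-2.25); R=np.array([[np.cos(a),-np.sin(a)],[np.sin(a),np.cos(a)]]); o=np.array([.596,-.042])
pr=lambda p:((p[:,:2]-o)@R*1000).round(1)
s=np.load("w18.npz");T=s["T"]
W=lambda pts,z:wplane(s,T,np.array(pts)/6+[40-.4,-.4],z)
for z in (.075,.08,.09): print(z,"edges",pr(W([[400,245],[508,40]],z)).tolist(),"win",pr(W([[397,183],[436,124],[465,66]],z)).tolist())
print("bed bolt",pr(wplane(s,T,[[40+750/4,34/4]],.012)).tolist())
im=cv2.imread("pics/s22.png"); cv2.imwrite("pics/s22z.png",cv2.resize(im[480:650,150:430],None,fx=2.8,fy=2.8,interpolation=cv2.INTER_CUBIC))
c=snapshot("scene"); np.savez("scal.npz",**c)
E
```

```text
0.075 edges [[-8.8, -143.6], [-7.8, -165.5]] win [[-4.7, -148.8], [-5.4, -155.4], [-4.8, -161.6]]
0.08 edges [[-12.3, -143.9], [-11.3, -165.2]] win [[-8.3, -148.9], [-8.9, -155.3], [-8.4, -161.3]]
0.09 edges [[-19.2, -144.4], [-18.3, -164.5]] win [[-15.5, -149.1], [-16.1, -155.2], [-15.6, -160.9]]
bed bolt [[-40.4, -200.3]]
```

View pics/s22z.png

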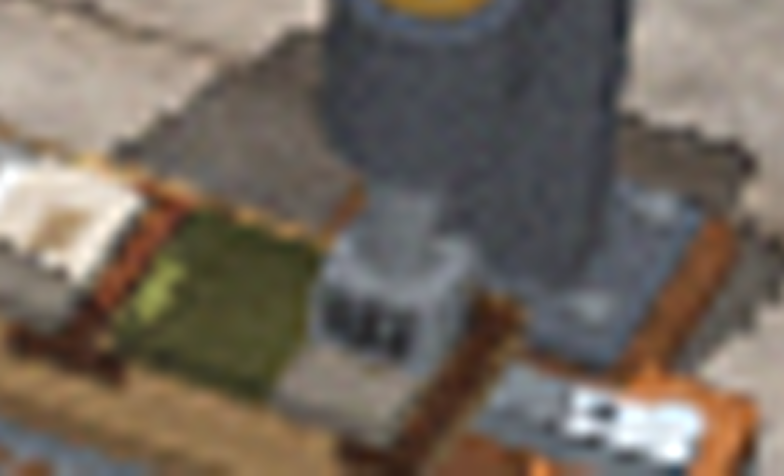

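>>> {"name": "jog_arm", "arguments": {
  "commands": [
    {"linear":[4,0.2,0],"twist":0},
    {"linear":[8,0.2,0],"twist":0},
    {"linear":[9.2,0.2,2],"twist":0},
    {"linear":[9.2,0.2,5],"twist":0},
    {"linear":[9.2,0.2,8],"twist":0},
    {"linear":[9.2,0.2,9],"twist":0},
    {"linear":[9.2,0.2,9.6],"twist":0},
    {"linear":[9.2,0.2,9.6],"twist":0}
  ]
}}

```text
time: 53.38
eef_pos: [0.5898, -0.198, 0.1831]
tcp_rot: [-3.14, -0.001, 1.534]
contact_force: [-0.8, 0.7, -0.2]
finger_gap: 0.0002
```

```bash
python3 - <<'E'
from h import *
go([0.5894,-0.1976,0.145],87.8); print(observe()['contact_force'])
E
```

```text
t 53.38 shift [ 0.03 -0.04  3.81] twist 0.06 yaw 87.86 gap 0.0002
[-0.78611774  0.66670651 -0.22056598]
```

>>> {"name": "jog_arm", "arguments": {
  "commands": [
    {"linear":[0,0,0.6],"twist":0},
    {"linear":[0,0,1.0],"twist":0},
    {"linear":[0,0,1.3],"twist":0},
    {"linear":[0,0,1.6],"twist":0},
    {"linear":[0,0,2.0],"twist":0},
    {"linear":[0,0,2.4],"twist":0},
    {"linear":[0,0,2.8],"twist":0},
    {"linear":[0,0,3.2],"twist":0},
    {"linear":[0,0,3.5],"twist":0},
    {"linear":[0,0,3.7],"twist":0},
    {"linear":[0,0,3.7],"twist":0},
    {"linear":[0,0,3.7],"twist":0}
  ]
}}

```text
time: 54.38
eef_pos: [0.5903, -0.199, 0.1468]
tcp_rot: [3.141, 0.0, 1.533]
contact_force: [0.5, -1.8, 4.4]
finger_gap: 0.0005
```

>>> {"name": "jog_arm", "arguments": {
  "commands": [
    {"linear":[0,0,0.1],"twist":0},
    {"linear":[0,0,0.2],"twist":0},
    {"linear":[0,0,0.3],"twist":0},
    {"linear":[0,0,0.4],"twist":0},
    {"linear":[0,0,0.5],"twist":0},
    {"linear":[0,0,0.6],"twist":0},
    {"linear":[0,0,0.6],"twist":0},
    {"linear":[0,0,0.6],"twist":0}
  ]
}}

```text
time: 55.05
eef_pos: [0.5901, -0.1987, 0.1406]
tcp_rot: [3.141, 0.0, 1.533]
contact_force: [1.0, -2.8, 4.8]
finger_gap: 0.0001
```

>>> {"name": "jog_arm", "arguments": {
  "commands": [
    {"linear":[0,0,0.1],"twist":0},
    {"linear":[0,0,0.2],"twist":0},
    {"linear":[0,0,0.3],"twist":0},
    {"linear":[0,0,0.4],"twist":0},
    {"linear":[0,0,0.4],"twist":0},
    {"linear":[0,0,0.4],"twist":0}
  ]
}}

```text
time: 55.55
eef_pos: [0.5901, -0.1988, 0.1374]
tcp_rot: [3.141, 0.0, 1.533]
contact_force: [1.8, -2.1, 7.6]
finger_gap: 0.0004
```

```bash
python3 - <<'E'
from h import *
print(observe()['contact_force'].round(2), observe()['eef_pos'])
c=snapshot("scene"); crop(c["frame"],370,260,430,310,"s24",12)
E
```

```text
[ 1.79 -2.11  7.63] [ 0.59014532 -0.19877291  0.13739698]
```

View pics/s24.png

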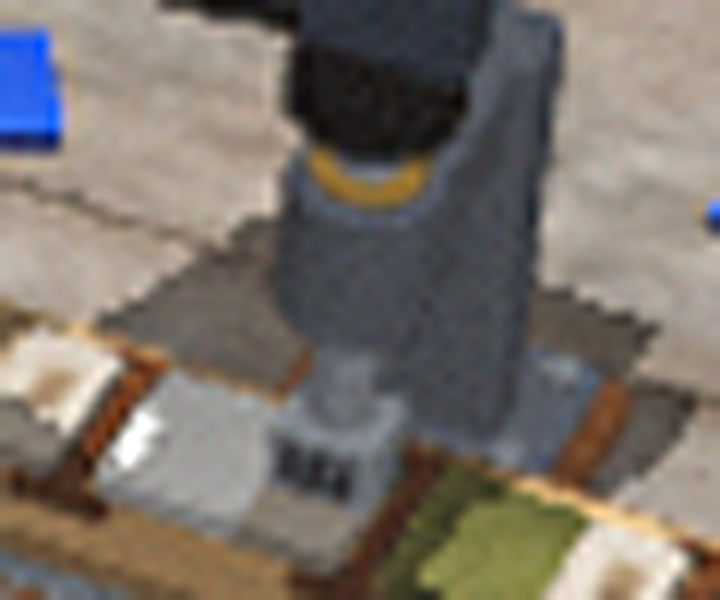

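>>> {"name": "jog_arm", "arguments": {
  "commands": [
    {"linear":[0,0,0.1],"twist":0},
    {"linear":[0,0,0.2],"twist":0},
    {"linear":[0,0,0.28],"twist":0},
    {"linear":[0,0,0.28],"twist":0},
    {"linear":[0,0,0.28],"twist":0},
    {"linear":[0,0,0.28],"twist":0}
  ]
}}

```text
time: 56.1
eef_pos: [0.5902, -0.1988, 0.1353]
tcp_rot: [3.14, 0.0, 1.533]
contact_force: [0.3, -1.7, 9.7]
finger_gap: 0.0001
```

>>> {"name": "jog_arm", "arguments": {
  "commands": [
    {"linear":[0,0,0.1],"twist":0},
    {"linear":[0,0,0.12],"twist":0},
    {"linear":[0,0,0.12],"twist":0},
    {"linear":[0,0,0.12],"twist":0}
  ]
}}

```text
time: 56.43
eef_pos: [0.5902, -0.1988, 0.1344]
tcp_rot: [3.14, 0.0, 1.533]
contact_force: [0.2, -0.9, 12.1]
finger_gap: 0.0007
```

>>> {"name": "jog_arm", "arguments": {
  "commands": [
    {"linear":[0,0,0],"twist":0},
    {"linear":[0,0,0],"twist":0}
  ]
}}

```text
time: 56.6
eef_pos: [0.5902, -0.1988, 0.1343]
tcp_rot: [3.14, 0.0, 1.533]
contact_force: [-0.6, -2.0, 10.8]
finger_gap: 0.0001
```

>>> {"name": "jog_arm", "arguments": {
  "commands": [
    {"linear":[0,0,-0.5],"twist":0},
    {"linear":[0,0,-1.2],"twist":0},
    {"linear":[0,0,-2],"twist":0},
    {"linear":[0,0,-3],"twist":0},
    {"linear":[0,0,-4.5],"twist":0},
    {"linear":[0,0,-7],"twist":0},
    {"linear":[0,0,-10],"twist":0},
    {"linear":[0,0,-13],"twist":0},
    {"linear":[4,0,-13],"twist":0},
    {"linear":[8,0,-13],"twist":0},
    {"linear":[12,0.2,-13],"twist":0},
    {"linear":[16,0.2,-13],"twist":0}
  ]
}}

```text
time: 57.6
eef_pos: [0.5966, -0.0369, 0.262]
tcp_rot: [-3.138, -0.001, 1.532]
contact_force: [0.8, 0.6, -0.7]
finger_gap: 0.0003
```

```bash
python3 - <<'E'
from h import *
go([0.5992,-0.0226,0.13],87.8)
E
```

```text
t 57.6 shift [ 1.43  0.25 13.2 ] twist -0.04 yaw 87.76 gap 0.0003
```

>>> {"name": "jog_arm", "arguments": {
  "commands": [
    {"linear":[1.4,0.2,0],"twist":0},
    {"linear":[1.4,0.2,2],"twist":0},
    {"linear":[1.4,0.2,5],"twist":0},
    {"linear":[1.4,0.2,8],"twist":0},
    {"linear":[1.4,0.2,11],"twist":0},
    {"linear":[1.4,0.2,13],"twist":0},
    {"linear":[1.4,0.2,13],"twist":0},
    {"linear":[1.4,0.2,13],"twist":0},
    {"linear":[1.4,0.2,13],"twist":0}
  ],
  "claw": -0.4
}}

```text
time: 58.35
eef_pos: [0.6013, -0.0251, 0.1338]
tcp_rot: [3.14, -0.0, 1.532]
contact_force: [-0.0, -0.1, 0.6]
finger_gap: 0.0576
```

```bash
python3 - <<'E'
from h import *
go([0.5992,-0.0226,0.03],87.8)
E
```

```text
t 58.35 shift [ 0.24 -0.23 10.38] twist 0.0 yaw 87.8 gap 0.0576
```

>>> {"name": "jog_arm", "arguments": {
  "commands": [
    {"linear":[0.2,-0.2,2],"twist":0},
    {"linear":[0.2,-0.2,5],"twist":0},
    {"linear":[0.2,-0.2,8],"twist":0},
    {"linear":[0.2,-0.2,10.3],"twist":0},
    {"linear":[0.2,-0.2,10.3],"twist":0},
    {"linear":[0.2,-0.2,10.3],"twist":0}
  ]
}}

```text
time: 58.85
eef_pos: [0.5993, -0.0229, 0.0305]
tcp_rot: [3.141, -0.0, 1.532]
contact_force: [0.7, -0.3, 0.9]
finger_gap: 0.064
```

>>> {"name": "jog_arm", "arguments": {
  "commands": [
    {"linear":[0,0,0],"twist":0},
    {"linear":[0,0,0],"twist":0},
    {"linear":[0,0,0],"twist":0},
    {"linear":[0,0,0],"twist":0},
    {"linear":[0,0,0],"twist":0},
    {"linear":[0,0,0],"twist":0},
    {"linear":[0,0,0],"twist":0},
    {"linear":[0,0,0],"twist":0}
  ],
  "claw": 1
}}

```text
time: 59.52
eef_pos: [0.5991, -0.0229, 0.0303]
tcp_rot: [3.141, -0.0, 1.532]
contact_force: [-1.3, -0.3, 4.5]
finger_gap: 0.027
```

>>> {"name": "jog_arm", "arguments": {
  "commands": [
    {"linear":[-1,0,0],"twist":0},
    {"linear":[-2.2,0,0],"twist":0},
    {"linear":[-3.4,0,0],"twist":0},
    {"linear":[-4.6,0,0],"twist":0},
    {"linear":[-5.6,0,0],"twist":0},
    {"linear":[-6.3,0,0],"twist":0},
    {"linear":[-6.5,0,0],"twist":0},
    {"linear":[-6.5,0,0],"twist":0},
    {"linear":[-6.5,0,0],"twist":0}
  ]
}}

```text
time: 60.27
eef_pos: [0.5966, -0.0889, 0.0303]
tcp_rot: [3.141, 0.0, 1.532]
contact_force: [-1.7, -1.4, 5.0]
finger_gap: 0.0271
```

>>> {"name": "jog_arm", "arguments": {
  "commands": [
    {"linear":[0,0,0],"twist":0},
    {"linear":[0,0,0],"twist":0},
    {"linear":[0,0,0],"twist":0},
    {"linear":[0,0,0],"twist":0},
    {"linear":[0,0,0],"twist":0},
    {"linear":[0,0,-3],"twist":0},
    {"linear":[0,0,-7],"twist":0},
    {"linear":[0,0,-11],"twist":0},
    {"linear":[0,0,-15],"twist":0},
    {"linear":[0,0,-19],"twist":0},
    {"linear":[0,0,-22],"twist":0},
    {"linear":[0,0,-22],"twist":0}
  ],
  "claw": -0.4
}}

```text
time: 61.27
eef_pos: [0.5999, -0.0884, 0.2574]
tcp_rot: [3.127, 0.002, 1.533]
contact_force: [0.4, -0.6, -0.4]
finger_gap: 0.0637
```

```bash
python3 - <<'E'
from h import *
go([0.59,-0.27,0.30],87.8)
E
```

```text
t 61.27 shift [-18.19  -0.24  -4.23] twist 0.03 yaw 87.83 gap 0.0637
```

>>> {"name": "jog_arm", "arguments": {
  "commands": [
    {"linear":[-20,-0.3,-2],"twist":0},
    {"linear":[-20,-0.3,-2],"twist":0},
    {"linear":[-20,-0.3,-2],"twist":0},
    {"linear":[-20,-0.3,-2],"twist":0},
    {"linear":[-20,-0.3,-2],"twist":0},
    {"linear":[-20,-0.3,-2],"twist":0},
    {"linear":[-20,-0.3,-2],"twist":0},
    {"linear":[-20,-0.3,-2],"twist":0}
  ],
  "claw": 1
}}

```text
time: 61.93
eef_pos: [0.5855, -0.2872, 0.2687]
tcp_rot: [-3.141, -0.001, 1.532]
contact_force: [-0.2, 0.7, -0.0]
finger_gap: 0.0133
```

```bash
python3 - <<'E'
from h import *
o=observe(); T=wpose(o); print(o['eef_pos'])
s=snapshot("wrist"); np.savez("w25.npz",T=T,**s); crop(s["frame"],220,20,400,290,"w25",4)
go([0.5898,-0.198,0.185],87.8)
E
```

```text
[ 0.58550093 -0.28716537  0.26872184]
t 61.98 shift [8.86 0.09 8.41] twist 0.06 yaw 87.86 gap 0.0094
```

View pics/w25.png

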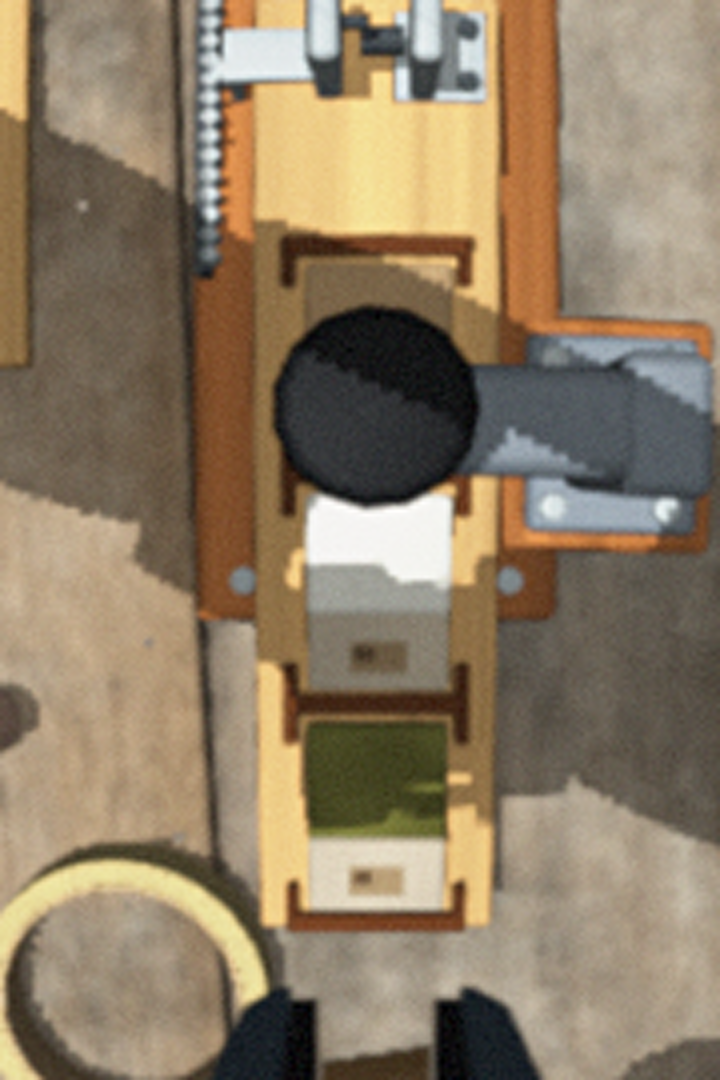

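```bash
python3 - <<'E'
from h import *
s=np.load("w25.npz");T=s["T"]
W=lambda pts,z:wplane(s,T,np.array(pts)/4+[220-.4,20-.4],z)
print(W([[378,655],[376,880]],.043).round(4), W([[376,405]],.19).round(4))
E
```

```text
[[ 0.5872 -0.2609  0.043 ]
 [ 0.5841 -0.3271  0.043 ]] [[ 0.5892 -0.1964  0.19  ]]
```

>>> {"name": "jog_arm", "arguments": {
  "commands": [
    {"linear":[4,0.1,0],"twist":0},
    {"linear":[8,0.1,0],"twist":0},
    {"linear":[8.9,0.1,2],"twist":0},
    {"linear":[8.9,0.1,5],"twist":0},
    {"linear":[8.9,0.1,7.5],"twist":0},
    {"linear":[8.9,0.1,8.4],"twist":0},
    {"linear":[8.9,0.1,8.4],"twist":0},
    {"linear":[8.9,0.1,8.4],"twist":0}
  ]
}}

```text
time: 62.65
eef_pos: [0.5904, -0.198, 0.1862]
tcp_rot: [3.141, 0.0, 1.534]
contact_force: [0.6, -0.5, -0.2]
finger_gap: 0.0005
```

```bash
python3 - <<'E'
from h import *
go([0.5898,-0.198,0.145],87.8); print(observe()['contact_force'])
E
```

```text
t 62.65 shift [ 0.   -0.06  4.12] twist 0.08 yaw 87.88 gap 0.0005
[ 0.62660167 -0.53378731 -0.19400329]
```

>>> {"name": "jog_arm", "arguments": {
  "commands": [
    {"linear":[0,0,0.7],"twist":0},
    {"linear":[0,0,1.3],"twist":0},
    {"linear":[0,0,1.6],"twist":0},
    {"linear":[0,0,2.0],"twist":0},
    {"linear":[0,0,2.4],"twist":0},
    {"linear":[0,0,2.8],"twist":0},
    {"linear":[0,0,3.2],"twist":0},
    {"linear":[0,0,3.6],"twist":0},
    {"linear":[0,0,3.9],"twist":0},
    {"linear":[0,0,4.1],"twist":0},
    {"linear":[0,0,4.1],"twist":0},
    {"linear":[0,0,4.1],"twist":0}
  ]
}}

```text
time: 63.65
eef_pos: [0.5902, -0.1989, 0.1448]
tcp_rot: [3.141, 0.0, 1.533]
contact_force: [-0.1, -0.8, 3.3]
finger_gap: 0.0007
```

>>> {"name": "jog_arm", "arguments": {
  "commands": [
    {"linear":[0,0,0.1],"twist":0},
    {"linear":[0,0,0.2],"twist":0},
    {"linear":[0,0,0.3],"twist":0},
    {"linear":[0,0,0.4],"twist":0},
    {"linear":[0,0,0.5],"twist":0},
    {"linear":[0,0,0.5],"twist":0},
    {"linear":[0,0,0.5],"twist":0}
  ]
}}

```text
time: 64.23
eef_pos: [0.5902, -0.1988, 0.1396]
tcp_rot: [3.141, 0.0, 1.533]
contact_force: [0.4, -2.5, 4.6]
finger_gap: 0.0001
```

>>> {"name": "jog_arm", "arguments": {
  "commands": [
    {"linear":[0,0,0.1],"twist":0},
    {"linear":[0,0,0.2],"twist":0},
    {"linear":[0,0,0.3],"twist":0},
    {"linear":[0,0,0.4],"twist":0},
    {"linear":[0,0,0.4],"twist":0},
    {"linear":[0,0,0.4],"twist":0}
  ]
}}

```text
time: 64.73
eef_pos: [0.5902, -0.1988, 0.1367]
tcp_rot: [3.14, 0.0, 1.533]
contact_force: [-0.7, -0.2, 8.8]
finger_gap: 0.0002
```

>>> {"name": "jog_arm", "arguments": {
  "commands": [
    {"linear":[0,0,0.1],"twist":0},
    {"linear":[0,0,0.2],"twist":0},
    {"linear":[0,0,0.2],"twist":0},
    {"linear":[0,0,0.2],"twist":0},
    {"linear":[0,0,0.2],"twist":0}
  ]
}}

```text
time: 65.15
eef_pos: [0.5902, -0.1989, 0.1352]
tcp_rot: [3.14, 0.001, 1.533]
contact_force: [-1.6, -0.1, 10.6]
finger_gap: 0.0002
```

>>> {"name": "jog_arm", "arguments": {
  "commands": [
    {"linear":[0,0,0.06],"twist":0},
    {"linear":[0,0,0.06],"twist":0},
    {"linear":[0,0,0.06],"twist":0},
    {"linear":[0,0,0.06],"twist":0}
  ]
}}

```text
time: 65.48
eef_pos: [0.5902, -0.1989, 0.1347]
tcp_rot: [3.14, 0.001, 1.533]
contact_force: [-3.1, 0.4, 10.8]
finger_gap: 0.0005
```

>>> {"name": "jog_arm", "arguments": {
  "commands": [
    {"linear":[0,0,-0.5],"twist":0},
    {"linear":[0,0,-1.2],"twist":0},
    {"linear":[0,0,-2],"twist":0},
    {"linear":[0,0,-3],"twist":0},
    {"linear":[0,0,-4.5],"twist":0},
    {"linear":[0,0,-7],"twist":0},
    {"linear":[0,0,-10],"twist":0},
    {"linear":[0,0,-13],"twist":0},
    {"linear":[4,0,-13],"twist":0},
    {"linear":[8,0,-13],"twist":0},
    {"linear":[11,0.1,-13],"twist":0},
    {"linear":[11,0.1,-13],"twist":0}
  ]
}}

```text
time: 66.48
eef_pos: [0.5944, -0.0831, 0.2629]
tcp_rot: [-3.139, -0.004, 1.538]
contact_force: [-0.4, -0.3, -0.4]
finger_gap: 0.0005
```

```bash
python3 - <<'E'
from h import *
go([0.5967,-0.0886,0.13],87.8)
E
```

```text
t 66.48 shift [-0.6   0.28 13.28] twist 0.3 yaw 88.1 gap 0.0005
```

>>> {"name": "jog_arm", "arguments": {
  "commands": [
    {"linear":[-0.3,0.1,0],"twist":0.3},
    {"linear":[-0.3,0.1,2],"twist":0.3},
    {"linear":[-0.3,0.1,5],"twist":0.3},
    {"linear":[-0.3,0.1,8],"twist":0.3},
    {"linear":[-0.3,0.1,11],"twist":0.3},
    {"linear":[-0.3,0.1,13],"twist":0.3},
    {"linear":[-0.3,0.1,13],"twist":0.3},
    {"linear":[-0.3,0.1,13],"twist":0.3},
    {"linear":[-0.3,0.1,13],"twist":0.3},
    {"linear":[-0.3,0.1,13],"twist":0.3}
  ],
  "claw": -0.4
}}

```text
time: 67.32
eef_pos: [0.5973, -0.0925, 0.135]
tcp_rot: [3.138, 0.0, 1.527]
contact_force: [0.7, -0.1, 0.1]
finger_gap: 0.0628
```

```bash
python3 - <<'E'
from h import *
go([0.5967,-0.0886,0.03],87.8)
E
```

```text
t 67.32 shift [ 0.39 -0.12 10.5 ] twist -0.32 yaw 87.48 gap 0.0628
```

>>> {"name": "jog_arm", "arguments": {
  "commands": [
    {"linear":[0.4,-0.1,2],"twist":-0.3},
    {"linear":[0.4,-0.1,5],"twist":-0.3},
    {"linear":[0.4,-0.1,8],"twist":-0.3},
    {"linear":[0.4,-0.1,10.4],"twist":-0.3},
    {"linear":[0.4,-0.1,10.4],"twist":-0.3},
    {"linear":[0.4,-0.1,10.4],"twist":-0.3}
  ]
}}

```text
time: 67.82
eef_pos: [0.5955, -0.0879, 0.0295]
tcp_rot: [-3.141, -0.0, 1.533]
contact_force: [0.0, -0.5, -0.1]
finger_gap: 0.064
```

>>> {"name": "jog_arm", "arguments": {
  "commands": [
    {"linear":[0,0,0],"twist":0},
    {"linear":[0,0,0],"twist":0},
    {"linear":[0,0,0],"twist":0},
    {"linear":[0,0,0],"twist":0},
    {"linear":[0,0,0],"twist":0},
    {"linear":[0,0,0],"twist":0},
    {"linear":[0,0,0],"twist":0},
    {"linear":[0,0,0],"twist":0}
  ],
  "claw": 1
}}

```text
time: 68.48
eef_pos: [0.5966, -0.0879, 0.0298]
tcp_rot: [3.139, -0.0, 1.532]
contact_force: [2.3, -0.1, 3.6]
finger_gap: 0.0273
```

>>> {"name": "jog_arm", "arguments": {
  "commands": [
    {"linear":[1,0,0],"twist":0},
    {"linear":[3,0,0],"twist":0},
    {"linear":[5.5,0,0],"twist":0},
    {"linear":[8,0,0],"twist":0},
    {"linear":[10.5,0,0],"twist":0},
    {"linear":[13,0,0],"twist":0},
    {"linear":[15.5,0,0],"twist":0},
    {"linear":[17.5,0,0],"twist":0},
    {"linear":[19.5,0,0],"twist":0},
    {"linear":[20.7,0,0],"twist":0},
    {"linear":[21.2,0,0],"twist":0},
    {"linear":[21.2,0,0],"twist":0}
  ]
}}

```text
time: 69.48
eef_pos: [0.605, 0.1261, 0.0298]
tcp_rot: [3.138, -0.001, 1.534]
contact_force: [5.1, -0.2, 3.5]
finger_gap: 0.0273
```

>>> {"name": "jog_arm", "arguments": {
  "commands": [
    {"linear":[0.3,0,0],"twist":0},
    {"linear":[0.6,0,0],"twist":0},
    {"linear":[0.9,0,0],"twist":0},
    {"linear":[1.1,0,0],"twist":0},
    {"linear":[1.1,0,0],"twist":0},
    {"linear":[1.1,0,0],"twist":0}
  ]
}}

```text
time: 69.98
eef_pos: [0.6053, 0.1341, 0.0298]
tcp_rot: [3.138, 0.001, 1.533]
contact_force: [4.2, -5.0, 4.4]
finger_gap: 0.0277
```

At the stop (−5 N in y, y = 0.134). Release; lift and look at everything.

>>> {"name": "jog_arm", "arguments": {
  "commands": [
    {"linear":[0,0,0],"twist":0},
    {"linear":[0,0,0],"twist":0},
    {"linear":[0,0,0],"twist":0},
    {"linear":[0,0,0],"twist":0},
    {"linear":[0,0,0],"twist":0},
    {"linear":[0,0,-3],"twist":0},
    {"linear":[0,0,-7],"twist":0},
    {"linear":[0,0,-11],"twist":0},
    {"linear":[0,0,-15],"twist":0},
    {"linear":[-4,0,-15],"twist":0},
    {"linear":[-8,0,-15],"twist":0},
    {"linear":[-12,0,-15],"twist":0}
  ],
  "claw": -0.4
}}

```text
time: 70.98
eef_pos: [0.5992, 0.0146, 0.1798]
tcp_rot: [3.14, 0.0, 1.535]
contact_force: [0.3, -0.5, 0.4]
finger_gap: 0.0637
```

```bash
python3 - <<'E'
from h import *
go([0.5985,0.045,0.10],87.8)
o=observe(); T=wpose(o)
s=snapshot("wrist"); np.savez("w26.npz",T=T,**s); cv2.imwrite("pics/w26.png",s["frame"][:,:,::-1])
E
```

```text
t 70.98 shift [ 3.04 -0.19  7.98] twist 0.16 yaw 87.96 gap 0.0637
```

View pics/w26.png

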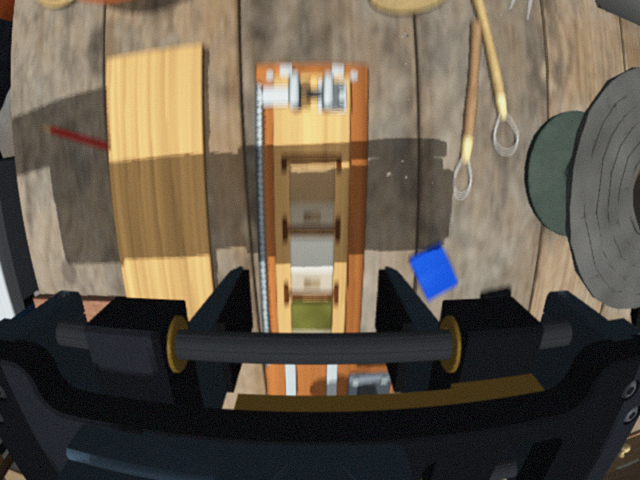

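>>> {"name": "jog_arm", "arguments": {
  "commands": [
    {"linear":[3,-0.1,2],"twist":0.2},
    {"linear":[3,-0.1,5],"twist":0.2},
    {"linear":[3,-0.1,8],"twist":0.2},
    {"linear":[3,-0.1,8],"twist":0.2},
    {"linear":[3,-0.1,8],"twist":0.2}
  ]
}}

```text
time: 71.45
eef_pos: [0.5981, 0.0454, 0.0977]
tcp_rot: [-3.138, 0.0, 1.529]
contact_force: [1.0, -0.3, 1.0]
finger_gap: 0.0635
```

```bash
python3 - <<'E'
from h import *
go([0.5988,0.0448,0.0155],87.8)
s=snapshot("side"); np.savez("sd27.npz",**s); crop(s["frame"],200,110,350,200,"sd27",5)
o=observe();T=wpose(o); w=snapshot("wrist"); np.savez("w27.npz",T=T,**w); crop(w["frame"],230,150,400,330,"w27",4)
E
```

```text
t 71.45 shift [-0.05  0.1   8.22] twist -0.17 yaw 87.63 gap 0.0635
```

View pics/sd27.png

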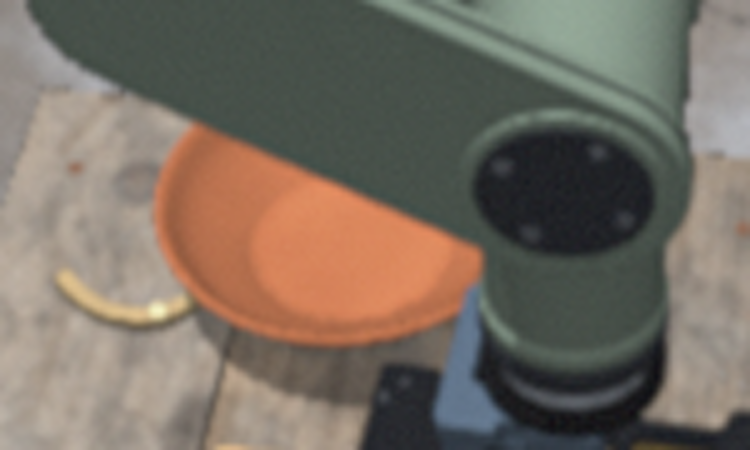

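View pics/w27.png

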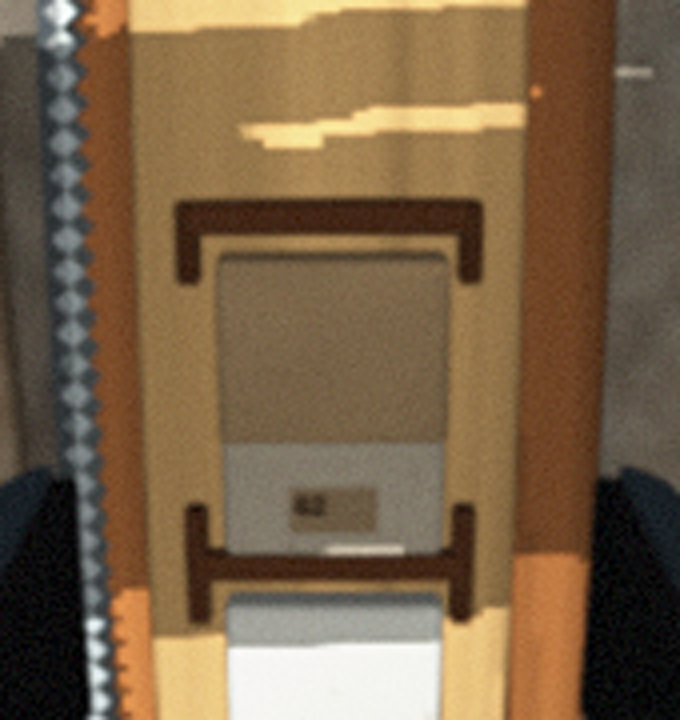

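>>> {"name": "jog_arm", "arguments": {
  "commands": [
    {"linear":[0,0.05,3],"twist":-0.2},
    {"linear":[0,0.05,5.5],"twist":-0.2},
    {"linear":[0,0.05,7.2],"twist":-0.2},
    {"linear":[0,0.05,8.1],"twist":-0.2},
    {"linear":[0,0.05,8.1],"twist":-0.2},
    {"linear":[0,0.05,8.1],"twist":-0.2}
  ]
}}

```text
time: 72.05
eef_pos: [0.6011, 0.0452, 0.0194]
tcp_rot: [3.139, -0.0, 1.533]
contact_force: [0.6, -0.1, 0.3]
finger_gap: 0.0633
```

>>> {"name": "jog_arm", "arguments": {
  "commands": [
    {"linear":[0,0,0],"twist":0},
    {"linear":[0,0,0],"twist":0},
    {"linear":[0,0,0],"twist":0},
    {"linear":[0,0,0],"twist":0},
    {"linear":[0,0,0],"twist":0},
    {"linear":[0,0,0],"twist":0}
  ],
  "claw": 1
}}

```text
time: 72.55
eef_pos: [0.6003, 0.0452, 0.0188]
tcp_rot: [3.14, -0.0, 1.533]
contact_force: [-1.7, 0.3, 4.7]
finger_gap: 0.0389
```

```bash
python3 - <<'E'
from h import *
go([0.438,0.348,0.13],87.8)
E
```

```text
t 72.55 shift [ 29.64 -17.36 -11.13] twist 0.02 yaw 87.82 gap 0.0389
```

>>> {"name": "jog_arm", "arguments": {
  "commands": [
    {"linear":[0,0,0],"twist":0},
    {"linear":[0,0,0],"twist":0},
    {"linear":[0,0,0],"twist":0},
    {"linear":[0,0,0.2],"twist":0},
    {"linear":[0,0,0.3],"twist":0},
    {"linear":[0,0,0.3],"twist":0}
  ],
  "claw": -0.2
}}

```text
time: 73.05
eef_pos: [0.5994, 0.0451, 0.0144]
tcp_rot: [-3.141, 0.0, 1.533]
contact_force: [-0.4, -0.5, -0.6]
finger_gap: 0.0547
```

>>> {"name": "jog_arm", "arguments": {
  "commands": [
    {"linear":[0,0,0],"twist":0},
    {"linear":[0,0,0],"twist":0},
    {"linear":[0,0,0],"twist":0},
    {"linear":[0,0,0],"twist":0},
    {"linear":[0,0,0],"twist":0}
  ],
  "claw": 1
}}

```text
time: 73.47
eef_pos: [0.5998, 0.0452, 0.015]
tcp_rot: [-3.142, -0.0, 1.533]
contact_force: [0.9, -0.4, -0.3]
finger_gap: 0.0394
```

```bash
python3 - <<'E'
from h import *
go([0.438,0.348,0.13],87.8)
E
```

```text
t 73.47 shift [ 29.65 -17.32 -11.5 ] twist 0.02 yaw 87.82 gap 0.0394
```

>>> {"name": "jog_arm", "arguments": {
  "commands": [
    {"linear":[0,0,-3],"twist":0},
    {"linear":[0,0,-7],"twist":0},
    {"linear":[0,0,-11.5],"twist":0},
    {"linear":[3,-1.7,-11.5],"twist":0},
    {"linear":[29.6,-17.3,-11.5],"twist":0},
    {"linear":[29.6,-17.3,-11.5],"twist":0},
    {"linear":[29.6,-17.3,-11.5],"twist":0},
    {"linear":[29.6,-17.3,-11.5],"twist":0},
    {"linear":[29.6,-17.3,-11.5],"twist":0},
    {"linear":[29.6,-17.3,-11.5],"twist":0},
    {"linear":[29.6,-17.3,-11.5],"twist":0},
    {"linear":[29.6,-17.3,-11.5],"twist":0}
  ]
}}

```text
time: 74.47
eef_pos: [0.4356, 0.3515, 0.1302]
tcp_rot: [-3.141, -0.002, 1.536]
contact_force: [0.4, 0.1, -0.7]
finger_gap: 0.0396
```

```bash
python3 - <<'E'
from h import *
go([0.438,0.348,0.13],87.8)
o=observe();T=wpose(o); w=snapshot("wrist"); np.savez("w28.npz",T=T,**w); cv2.imwrite("pics/w28.png",w["frame"][:,:,::-1])
s=snapshot("scene"); crop(s["frame"],130,220,260,320,"s28",5)
E
```

```text
t 74.47 shift [-0.34  0.26  0.02] twist 0.2 yaw 88.0 gap 0.0396
```

View pics/w28.png

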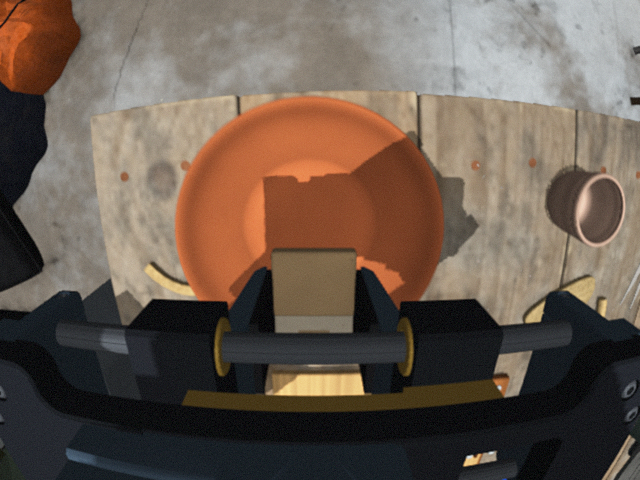

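```bash
python3 - <<'E'
from h import *
from scipy.optimize import least_squares
s=np.load("w28.npz");T=s["T"]
p=wplane(s,T,[[176,220],[443,220],[310,97],[218,133],[402,130],[190,265],[431,270]],.055)[:,:2]
r=least_squares(lambda q:np.hypot(*(p-q[:2]).T)-q[2],[.44,.35,.1]); print(r.x.round(4),(r.fun*1000).round(1))
p=wplane(s,T,[[243,225],[376,225],[310,160]],.010)[:,:2]; print(p.round(4), p[:2].mean(0))
r=least_squares(lambda q:np.hypot(*(p-q[:2]).T)-.05,[.44,.35]); print(r.x.round(4),(r.fun*1000).round(1))
E
```

```text
[0.4336 0.3592 0.1019] [ 3.2  1.2 -1.5 -0.4  0.7 -2.2 -0.9]
[[0.3738 0.3571]
 [0.4906 0.353 ]
 [0.4348 0.4111]] [0.43221718 0.35501386]
[0.4324 0.3598] [8.6 8.6 1.4]
```

>>> {"name": "jog_arm", "arguments": {
  "commands": [
    {"linear":[0.1,0,3],"twist":0},
    {"linear":[0.1,0,6.5],"twist":0},
    {"linear":[0.1,0,10],"twist":0},
    {"linear":[0.1,0,12],"twist":0},
    {"linear":[0.1,0,13],"twist":0},
    {"linear":[0.1,0,13.3],"twist":0},
    {"linear":[0.1,0,13.3],"twist":0}
  ]
}}

```text
time: 75.15
eef_pos: [0.4389, 0.3481, -0.003]
tcp_rot: [3.142, 0.0, 1.532]
contact_force: [0.5, -0.1, -0.6]
finger_gap: 0.0393
```

>>> {"name": "jog_arm", "arguments": {
  "commands": [
    {"linear":[0,0,0.2],"twist":0},
    {"linear":[0,0,0.3],"twist":0},
    {"linear":[0,0,0.3],"twist":0}
  ]
}}

```text
time: 75.4
eef_pos: [0.439, 0.3489, -0.0049]
tcp_rot: [3.14, -0.002, 1.533]
contact_force: [-0.4, 0.1, 0.1]
finger_gap: 0.0393
```

>>> {"name": "jog_arm", "arguments": {
  "commands": [
    {"linear":[-0.1,-0.2,0.1],"twist":0},
    {"linear":[0.2,-0.3,0.2],"twist":0},
    {"linear":[0.3,-0.3,0.2],"twist":0},
    {"linear":[0.3,-0.3,0.2],"twist":0}
  ]
}}

```text
time: 75.73
eef_pos: [0.4354, 0.3521, -0.0078]
tcp_rot: [3.141, -0.0, 1.533]
contact_force: [-0.1, -1.1, -0.4]
finger_gap: 0.0394
```

>>> {"name": "jog_arm", "arguments": {
  "commands": [
    {"linear":[0,0,0],"twist":0},
    {"linear":[0,0,0],"twist":0},
    {"linear":[0,0,0],"twist":0},
    {"linear":[0,0,-1],"twist":0},
    {"linear":[0,0,-4],"twist":0},
    {"linear":[0,0,-8],"twist":0},
    {"linear":[0,0,-12],"twist":0},
    {"linear":[0,0,-15],"twist":0},
    {"linear":[0,0,-15],"twist":0}
  ],
  "claw": -0.15
}}

```text
time: 76.48
eef_pos: [0.439, 0.3544, 0.15]
tcp_rot: [3.13, -0.01, 1.533]
contact_force: [1.2, 1.0, 0.2]
finger_gap: 0.0528
```

```bash
python3 - <<'E'
from h import *
go([0.5963,-0.0205,0.10],87.8)
o=observe();T=wpose(o); w=snapshot("wrist"); np.savez("w29.npz",T=T,**w); cv2.imwrite("pics/w29.png",w["frame"][:,:,::-1])
E
```

```text
t 76.48 shift [-36.91  17.1    4.84] twist 0.01 yaw 87.81 gap 0.0528
```

View pics/w29.png

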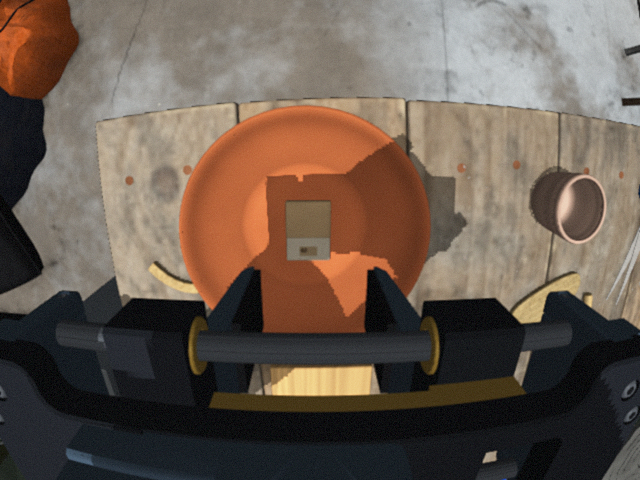

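>>> {"name": "jog_arm", "arguments": {
  "commands": [
    {"linear":[-36.9,17.1,0],"twist":0},
    {"linear":[-36.9,17.1,0],"twist":0},
    {"linear":[-36.9,17.1,0],"twist":0},
    {"linear":[-36.9,17.1,0],"twist":0},
    {"linear":[-36.9,17.1,0],"twist":0},
    {"linear":[-36.9,17.1,0],"twist":0},
    {"linear":[-36.9,17.1,0],"twist":0},
    {"linear":[-36.9,17.1,0],"twist":0},
    {"linear":[-36.9,17.1,0],"twist":0},
    {"linear":[-36.9,17.1,4],"twist":0},
    {"linear":[-36.9,17.1,4.8],"twist":0},
    {"linear":[-36.9,17.1,4.8],"twist":0}
  ],
  "claw": -0.4
}}

```text
time: 77.53
eef_pos: [0.5891, -0.0257, 0.0892]
tcp_rot: [-3.132, 0.0, 1.529]
contact_force: [-0.9, 0.4, -0.2]
finger_gap: 0.0635
```

```bash
python3 - <<'E'
from h import *
go([0.5963,-0.0205,0.015],87.8)
o=observe();T=wpose(o); w=snapshot("wrist"); np.savez("w30.npz",T=T,**w); crop(w["frame"],230,150,400,330,"w30",4)
E
```

```text
t 77.53 shift [0.55 0.77 7.41] twist -0.17 yaw 87.63 gap 0.0635
```

View pics/w30.png

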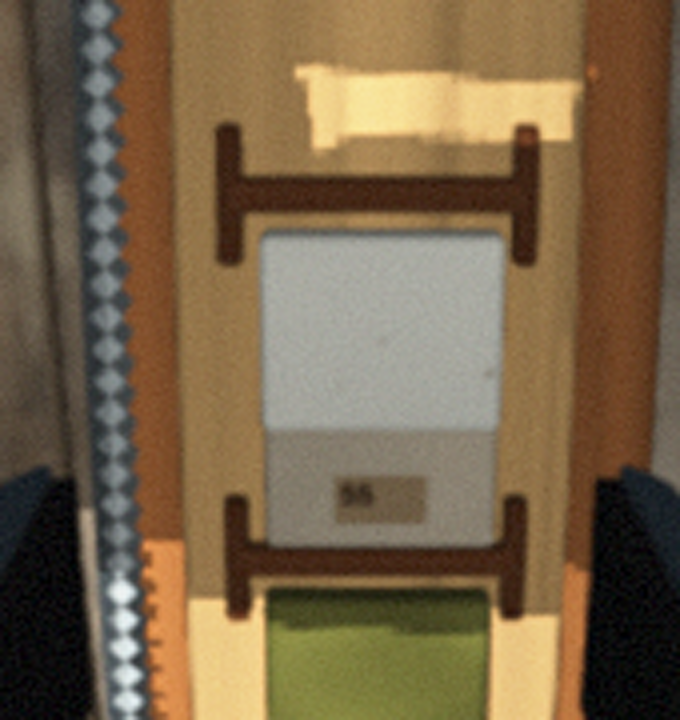

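>>> {"name": "jog_arm", "arguments": {
  "commands": [
    {"linear":[0.4,0.4,1],"twist":-0.1},
    {"linear":[0.4,0.4,2],"twist":-0.1},
    {"linear":[0.4,0.4,3],"twist":-0.1},
    {"linear":[0.4,0.4,3],"twist":-0.1},
    {"linear":[0.4,0.4,3],"twist":-0.1}
  ]
}}

```text
time: 78.0
eef_pos: [0.5957, -0.019, 0.0635]
tcp_rot: [-3.14, -0.0, 1.536]
contact_force: [-0.2, 0.2, -0.4]
finger_gap: 0.0637
```

```bash
python3 - <<'E'
from h import *
go([0.5963,-0.0205,0.015],87.8)
E
```

```text
t 78.0 shift [-0.15  0.07  4.85] twist 0.18 yaw 87.98 gap 0.0637
```

>>> {"name": "jog_arm", "arguments": {
  "commands": [
    {"linear":[-0.15,0.05,2],"twist":0.2},
    {"linear":[-0.15,0.05,3.6],"twist":0.2},
    {"linear":[-0.15,0.05,4.5],"twist":0.2},
    {"linear":[-0.15,0.05,4.8],"twist":0.2},
    {"linear":[-0.15,0.05,4.8],"twist":0.2}
  ]
}}

```text
time: 78.42
eef_pos: [0.5966, -0.0211, 0.0157]
tcp_rot: [-3.141, -0.0, 1.531]
contact_force: [0.1, 0.1, 0.4]
finger_gap: 0.0637
```

>>> {"name": "jog_arm", "arguments": {
  "commands": [
    {"linear":[0,0,0],"twist":0},
    {"linear":[0,0,0],"twist":0},
    {"linear":[0,0,0],"twist":0},
    {"linear":[0,0,0],"twist":0},
    {"linear":[0,0,0],"twist":0},
    {"linear":[0,0,0],"twist":0}
  ],
  "claw": 1
}}

```text
time: 78.92
eef_pos: [0.5972, -0.0213, 0.0167]
tcp_rot: [3.14, -0.0, 1.531]
contact_force: [-1.6, 0.7, 4.0]
finger_gap: 0.0391
```

```bash
python3 - <<'E'
from h import *
go([0.436,0.352,0.13],87.8)
E
```

```text
t 78.92 shift [ 36.66 -17.59 -11.35] twist -0.09 yaw 87.71 gap 0.0391
```

>>> {"name": "jog_arm", "arguments": {
  "commands": [
    {"linear":[0,0,-3],"twist":0},
    {"linear":[0,0,-7],"twist":0},
    {"linear":[0,0,-11.4],"twist":0},
    {"linear":[3,-1.5,-11.4],"twist":0},
    {"linear":[36.7,-17.6,-11.4],"twist":0},
    {"linear":[36.7,-17.6,-11.4],"twist":0},
    {"linear":[36.7,-17.6,-11.4],"twist":0},
    {"linear":[36.7,-17.6,-11.4],"twist":0},
    {"linear":[36.7,-17.6,-11.4],"twist":0},
    {"linear":[36.7,-17.6,-11.4],"twist":0},
    {"linear":[36.7,-17.6,-11.4],"twist":0},
    {"linear":[36.7,-17.6,-11.4],"twist":0}
  ]
}}

```text
time: 79.92
eef_pos: [0.4501, 0.3171, 0.1301]
tcp_rot: [3.141, -0.0, 1.531]
contact_force: [0.8, 1.0, -1.1]
finger_gap: 0.0395
```

```bash
python3 - <<'E'
from h import *
go([0.436,0.352,0.13],87.8)
E
```

```text
t 79.92 shift [ 3.43 -1.55  0.01] twist -0.09 yaw 87.71 gap 0.0395
```

>>> {"name": "jog_arm", "arguments": {
  "commands": [
    {"linear":[2.8,-1.3,0],"twist":0},
    {"linear":[2.8,-1.3,0],"twist":0},
    {"linear":[2.8,-1.3,0],"twist":0},
    {"linear":[2.8,-1.3,0],"twist":0}
  ]
}}

```text
time: 80.25
eef_pos: [0.4394, 0.3435, 0.1298]
tcp_rot: [-3.141, 0.001, 1.531]
contact_force: [0.1, 0.2, -0.9]
finger_gap: 0.0395
```

```bash
python3 - <<'E'
from h import *
go([0.436,0.352,0.007],87.8)
o=observe();T=wpose(o); w=snapshot("wrist"); np.savez("w31.npz",T=T,**w); crop(w["frame"],160,80,460,340,"w31",2)
E
```

```text
t 80.25 shift [ 0.85 -0.37 12.28] twist -0.06 yaw 87.74 gap 0.0395
```

View pics/w31.png

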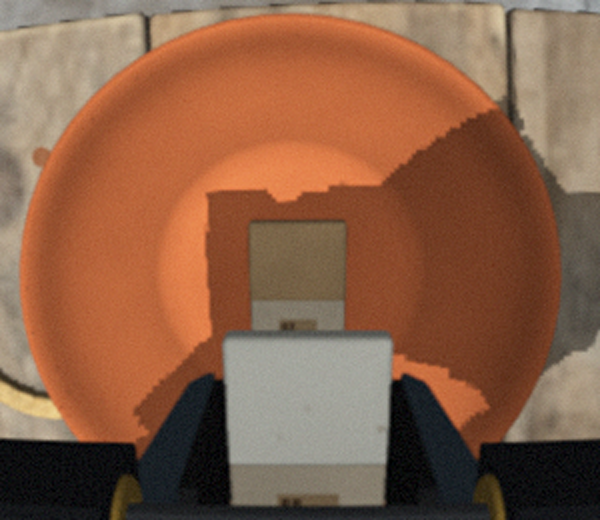

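>>> {"name": "jog_arm", "arguments": {
  "commands": [
    {"linear":[0.8,-0.3,3],"twist":0},
    {"linear":[0.8,-0.3,6.5],"twist":0},
    {"linear":[0.8,-0.3,9.5],"twist":0},
    {"linear":[0.8,-0.3,11.5],"twist":0},
    {"linear":[0.8,-0.3,12.2],"twist":0},
    {"linear":[0.8,-0.3,12.3],"twist":0},
    {"linear":[0.8,-0.3,12.3],"twist":0}
  ]
}}

```text
time: 80.88
eef_pos: [0.4379, 0.3518, 0.0076]
tcp_rot: [3.141, -0.001, 1.529]
contact_force: [0.5, 1.0, -0.3]
finger_gap: 0.0393
```

>>> {"name": "jog_arm", "arguments": {
  "commands": [
    {"linear":[0,0,0.2],"twist":0},
    {"linear":[0,0,0.3],"twist":0},
    {"linear":[0,0,0.3],"twist":0}
  ]
}}

```text
time: 81.13
eef_pos: [0.4375, 0.3525, 0.0051]
tcp_rot: [3.14, -0.001, 1.531]
contact_force: [-0.2, 0.1, -1.0]
finger_gap: 0.0395
```

>>> {"name": "jog_arm", "arguments": {
  "commands": [
    {"linear":[0,0,0.15],"twist":0},
    {"linear":[0,0,0.25],"twist":0},
    {"linear":[0,0,0.25],"twist":0}
  ]
}}

```text
time: 81.38
eef_pos: [0.4367, 0.3522, 0.0016]
tcp_rot: [3.142, -0.0, 1.531]
contact_force: [-0.0, -0.1, -0.7]
finger_gap: 0.0396
```

>>> {"name": "jog_arm", "arguments": {
  "commands": [
    {"linear":[0,0,0],"twist":0},
    {"linear":[0,0,0],"twist":0},
    {"linear":[0,0,0],"twist":0},
    {"linear":[0,0,-1],"twist":0},
    {"linear":[0,0,-4],"twist":0},
    {"linear":[0,0,-8],"twist":0},
    {"linear":[0,0,-12],"twist":0},
    {"linear":[0,0,-14.5],"twist":0},
    {"linear":[0,0,-14.5],"twist":0}
  ],
  "claw": -0.15
}}

```text
time: 82.13
eef_pos: [0.4401, 0.3547, 0.1539]
tcp_rot: [3.131, -0.009, 1.531]
contact_force: [1.2, 0.2, 0.8]
finger_gap: 0.0525
```

```bash
python3 - <<'E'
from h import *
go([0.594,-0.0865,0.10],87.8)
o=observe();T=wpose(o); w=snapshot("wrist"); np.savez("w32.npz",T=T,**w); crop(w["frame"],160,80,460,340,"w32",2)
E
```

```text
t 82.13 shift [-43.52  17.08   5.18] twist -0.09 yaw 87.71 gap 0.0525
```

View pics/w32.png

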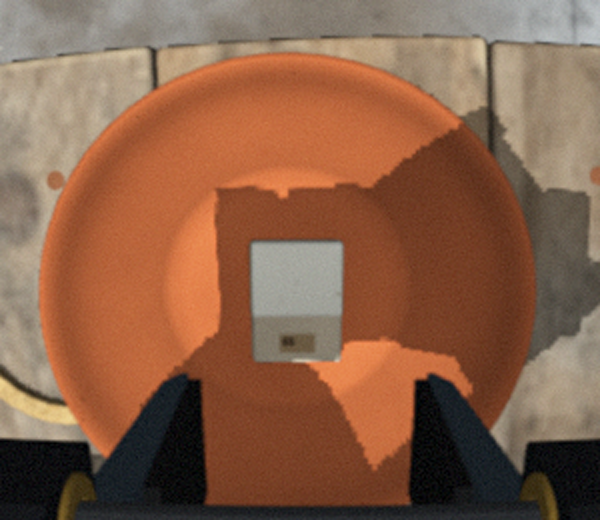

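Neatly stacked. Now the last tile (green, nest 1).

>>> {"name": "jog_arm", "arguments": {
  "commands": [
    {"linear":[-43.5,17.1,0],"twist":0},
    {"linear":[-43.5,17.1,0],"twist":0},
    {"linear":[-43.5,17.1,0],"twist":0},
    {"linear":[-43.5,17.1,0],"twist":0},
    {"linear":[-43.5,17.1,0],"twist":0},
    {"linear":[-43.5,17.1,0],"twist":0},
    {"linear":[-43.5,17.1,0],"twist":0},
    {"linear":[-43.5,17.1,0],"twist":0},
    {"linear":[-43.5,17.1,0],"twist":0},
    {"linear":[-43.5,17.1,0],"twist":0},
    {"linear":[-43.5,17.1,0],"twist":0},
    {"linear":[-43.5,17.1,0],"twist":0}
  ],
  "claw": -0.4
}}

```text
time: 83.18
eef_pos: [0.5912, -0.095, 0.1451]
tcp_rot: [-3.141, 0.002, 1.527]
contact_force: [0.1, 0.6, 0.8]
finger_gap: 0.0637
```

```bash
python3 - <<'E'
from h import *
go([0.594,-0.0868,0.07],87.8)
E
```

```text
t 83.18 shift [0.85 0.25 7.51] twist -0.33 yaw 87.47 gap 0.0637
```

>>> {"name": "jog_arm", "arguments": {
  "commands": [
    {"linear":[0.7,0.2,2],"twist":-0.3},
    {"linear":[0.7,0.2,4.5],"twist":-0.3},
    {"linear":[0.7,0.2,7.5],"twist":-0.3},
    {"linear":[0.7,0.2,7.5],"twist":-0.3},
    {"linear":[0.7,0.2,7.5],"twist":-0.3}
  ]
}}

```text
time: 83.6
eef_pos: [0.5907, -0.0817, 0.0697]
tcp_rot: [-3.136, -0.001, 1.536]
contact_force: [0.0, -0.2, 0.5]
finger_gap: 0.0641
```

```bash
python3 - <<'E'
from h import *
go([0.594,-0.0868,0.0155],87.8)
o=observe();T=wpose(o); w=snapshot("wrist"); np.savez("w33.npz",T=T,**w); crop(w["frame"],230,150,400,330,"w33",4)
E
```

```text
t 83.6 shift [-0.5   0.37  5.41] twist 0.23 yaw 88.03 gap 0.0641
```

View pics/w33.png

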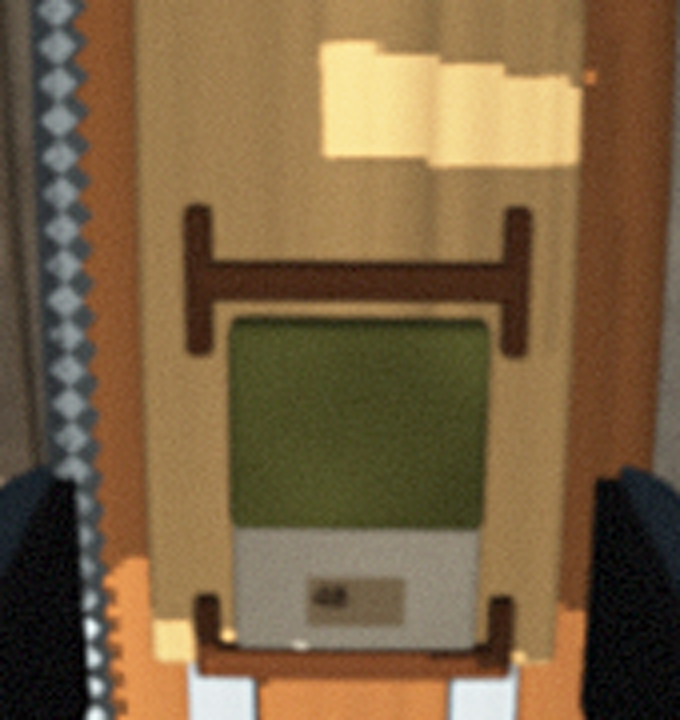

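>>> {"name": "jog_arm", "arguments": {
  "commands": [
    {"linear":[-0.5,0.25,1],"twist":0.2},
    {"linear":[-0.5,0.25,2],"twist":0.2},
    {"linear":[-0.5,0.25,2],"twist":0.2}
  ]
}}

```text
time: 83.9
eef_pos: [0.5942, -0.0876, 0.0503]
tcp_rot: [-3.14, -0.0, 1.532]
contact_force: [-0.3, -0.2, -0.0]
finger_gap: 0.0637
```

```bash
python3 - <<'E'
from h import *
go([0.594,-0.0868,0.0155],87.8)
E
```

```text
t 83.9 shift [ 0.07 -0.02  3.48] twist -0.0 yaw 87.8 gap 0.0637
```

>>> {"name": "jog_arm", "arguments": {
  "commands": [
    {"linear":[0.1,0,1.5],"twist":0},
    {"linear":[0.1,0,2.7],"twist":0},
    {"linear":[0.1,0,3.4],"twist":0},
    {"linear":[0.1,0,3.5],"twist":0},
    {"linear":[0.1,0,3.5],"twist":0}
  ]
}}

```text
time: 84.32
eef_pos: [0.5949, -0.0865, 0.0164]
tcp_rot: [-3.141, -0.0, 1.533]
contact_force: [0.4, 0.5, -0.2]
finger_gap: 0.0637
```

>>> {"name": "jog_arm", "arguments": {
  "commands": [
    {"linear":[0,0,0],"twist":0},
    {"linear":[0,0,0],"twist":0},
    {"linear":[0,0,0],"twist":0},
    {"linear":[0,0,0],"twist":0},
    {"linear":[0,0,0],"twist":0},
    {"linear":[0,0,0],"twist":0}
  ],
  "claw": 1
}}

```text
time: 84.82
eef_pos: [0.5953, -0.0865, 0.017]
tcp_rot: [3.141, 0.0, 1.533]
contact_force: [-0.1, 0.1, 2.6]
finger_gap: 0.0396
```

```bash
python3 - <<'E'
from h import *
go([0.437,0.352,0.14],87.8)
E
```

```text
t 84.82 shift [ 43.22 -17.47 -12.32] twist 0.02 yaw 87.82 gap 0.0396
```

>>> {"name": "jog_arm", "arguments": {
  "commands": [
    {"linear":[0,0,-3],"twist":0},
    {"linear":[0,0,-7],"twist":0},
    {"linear":[0,0,-11],"twist":0},
    {"linear":[3,-1.2,-12.3],"twist":0},
    {"linear":[43.2,-17.5,-12.3],"twist":0},
    {"linear":[43.2,-17.5,-12.3],"twist":0},
    {"linear":[43.2,-17.5,-12.3],"twist":0},
    {"linear":[43.2,-17.5,-12.3],"twist":0},
    {"linear":[43.2,-17.5,-12.3],"twist":0},
    {"linear":[43.2,-17.5,-12.3],"twist":0},
    {"linear":[43.2,-17.5,-12.3],"twist":0},
    {"linear":[43.2,-17.5,-12.3],"twist":0}
  ]
}}

```text
time: 85.82
eef_pos: [0.4696, 0.2591, 0.1396]
tcp_rot: [3.141, -0.0, 1.533]
contact_force: [1.1, -0.2, -0.5]
finger_gap: 0.0391
```

```bash
python3 - <<'E'
from h import *
go([0.437,0.352,0.14],87.8)
E
```

```text
t 85.82 shift [ 9.16 -3.62 -0.04] twist 0.01 yaw 87.81 gap 0.0391
```

>>> {"name": "jog_arm", "arguments": {
  "commands": [
    {"linear":[8,-3.2,0],"twist":0},
    {"linear":[8,-3.2,0],"twist":0},
    {"linear":[8,-3.2,0],"twist":0},
    {"linear":[8,-3.2,0],"twist":0},
    {"linear":[8,-3.2,0],"twist":0},
    {"linear":[8,-3.2,0],"twist":0}
  ]
}}

```text
time: 86.32
eef_pos: [0.4421, 0.3373, 0.1394]
tcp_rot: [-3.141, 0.001, 1.532]
contact_force: [-0.5, -0.5, 0.8]
finger_gap: 0.0395
```

```bash
python3 - <<'E'
from h import *
go([0.437,0.352,0.015],87.8)
o=observe();T=wpose(o); w=snapshot("wrist"); np.savez("w34.npz",T=T,**w); crop(w["frame"],160,80,460,340,"w34",2)
E
```

```text
t 86.32 shift [ 1.46 -0.57 12.43] twist -0.05 yaw 87.75 gap 0.0395
```

View pics/w34.png

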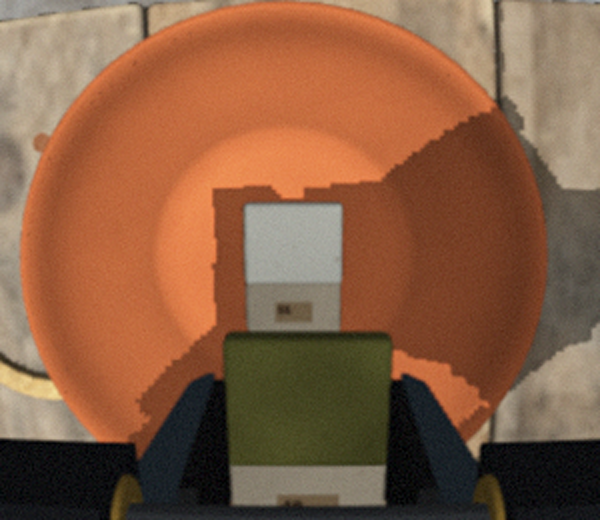

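>>> {"name": "jog_arm", "arguments": {
  "commands": [
    {"linear":[1.4,-0.5,3],"twist":0},
    {"linear":[1.4,-0.5,6.5],"twist":0},
    {"linear":[1.4,-0.5,9.5],"twist":0},
    {"linear":[1.4,-0.5,11.5],"twist":0},
    {"linear":[1.4,-0.5,12.3],"twist":0},
    {"linear":[1.4,-0.5,12.4],"twist":0},
    {"linear":[1.4,-0.5,12.4],"twist":0},
    {"linear":[1.4,-0.5,12.4],"twist":0}
  ]
}}

```text
time: 87.03
eef_pos: [0.4388, 0.3531, 0.017]
tcp_rot: [3.139, -0.002, 1.532]
contact_force: [0.5, 0.2, -0.1]
finger_gap: 0.0393
```

>>> {"name": "jog_arm", "arguments": {
  "commands": [
    {"linear":[0,0,0.15],"twist":0},
    {"linear":[0,0,0.25],"twist":0},
    {"linear":[0,0,0.25],"twist":0},
    {"linear":[0,0,0.25],"twist":0}
  ]
}}

```text
time: 87.37
eef_pos: [0.4375, 0.3529, 0.0135]
tcp_rot: [3.141, -0.001, 1.533]
contact_force: [-0.3, -0.1, -0.6]
finger_gap: 0.0394
```

>>> {"name": "jog_arm", "arguments": {
  "commands": [
    {"linear":[0,0,0.1],"twist":0},
    {"linear":[0,0,0.15],"twist":0},
    {"linear":[0,0,0.15],"twist":0}
  ]
}}

```text
time: 87.62
eef_pos: [0.4373, 0.3527, 0.0114]
tcp_rot: [-3.141, 0.0, 1.533]
contact_force: [-0.3, -0.4, -0.3]
finger_gap: 0.0394
```

>>> {"name": "jog_arm", "arguments": {
  "commands": [
    {"linear":[0,0,0],"twist":0},
    {"linear":[0,0,0],"twist":0},
    {"linear":[0,0,0],"twist":0},
    {"linear":[0,0,-1],"twist":0},
    {"linear":[0,0,-4],"twist":0},
    {"linear":[0,0,-8],"twist":0},
    {"linear":[0,0,-12],"twist":0},
    {"linear":[0,0,-16],"twist":0},
    {"linear":[0,0,-18],"twist":0},
    {"linear":[0,0,-18],"twist":0},
    {"linear":[0,0,-18],"twist":0}
  ],
  "claw": -0.15
}}

```text
time: 88.53
eef_pos: [0.4378, 0.3531, 0.1934]
tcp_rot: [3.139, -0.002, 1.533]
contact_force: [-0.4, 0.1, -0.1]
finger_gap: 0.0526
```

```bash
python3 - <<'E'
from h import *
o=observe();T=wpose(o); print(o['eef_pos'],o['time'],o['contact_force'])
w=snapshot("wrist"); np.savez("w35.npz",T=T,**w); cv2.imwrite("pics/w35.png",w["frame"][:,:,::-1])
s=snapshot("side"); cv2.imwrite("pics/sd35.png",s["frame"][:,:,::-1])
s=snapshot("scene"); cv2.imwrite("pics/s35.png",s["frame"][:,:,::-1])
E
```

```text
[0.43779866 0.35306234 0.19340607] 88.5333 [-0.39778365  0.05176349 -0.08718124]
```

View pics/w35.png

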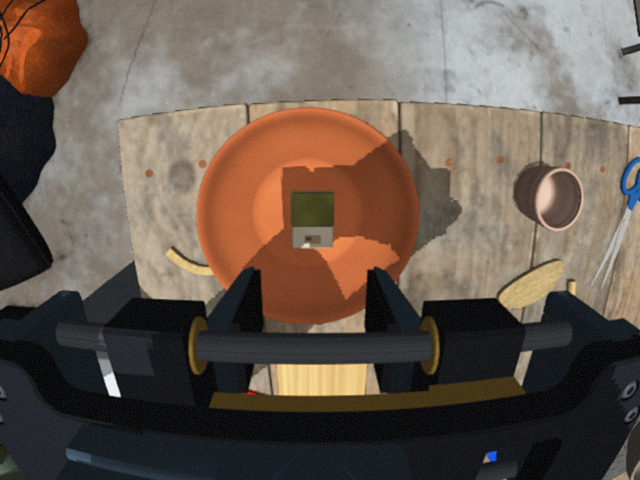

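View pics/s35.png

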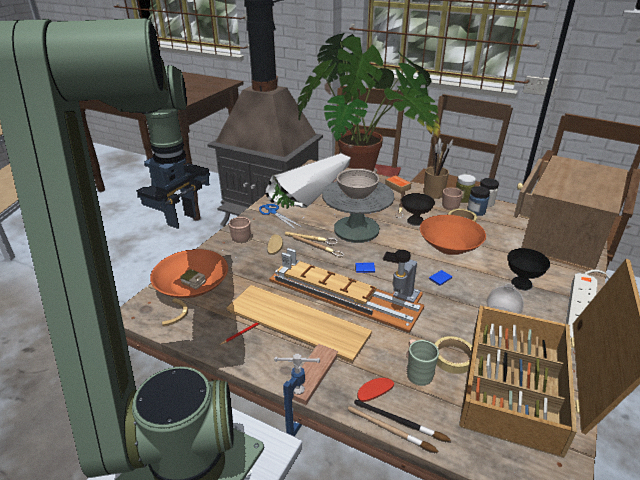

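View pics/sd35.png

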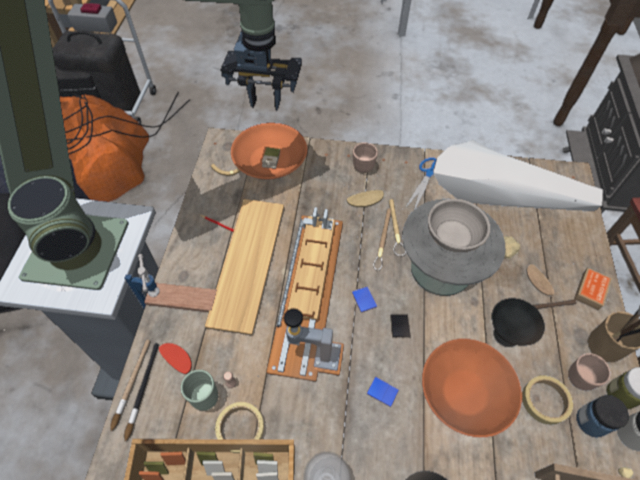

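```bash
python3 - <<'E'
from h import *
from workcell import sign_off
s=cv2.imread("pics/w35.png"); print(sign_off())
E
```

```text
the job is handed in; nothing more can be done
None
```

I stamped the three tiles in left-to-right order (green, white, tan), collected them in the near terracotta dish and handed the job in at about 88.7 s. The carriage is back at its loading end. The far dish was out of reach and not the one meant.

**Loading and stamping:** I laid the tiles in nests 1 to 3 and stamped at carriage seats 0.090, 0.156 and 0.222 m. Peak force on the ram was about 11–12 N, which works out to roughly 5 mm of stamp give each time.

**Last checks:**
- The pictures show the three tiles stacked flat in the middle of the dish.
- The carriage is at the loading stop. The tab was released there, and the grip position matched the first time it was at the stop. I did not test the lock itself.
- The cup, tumbler and clay stamp are where they started, with no cracks visible and the arm clear of everything.

**What disagreed or could not be checked:**
- **Fingertips:** they turned out to be about 21 mm short of the stated tool point. My first attempt on the green tile closed just above it without touching; I then set the height by touching the board.
- **Stamp position:** measured from the bed ends it came out about 4 mm off from what I saw at the knob, column and stamp. I went by what I saw, so marks 1 and 2 sat about 1–1.5 mm off centre along the slide and mark 3 well under 1 mm.
- **Imprint:** the camera shows none, so the stamping is judged only from force, travel and alignment.

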